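# Clear a jammed tube of milling balls and scoop them into the beaker

## Robot

A 7-joint arm with a two-finger parallel gripper is mounted at the origin on a cart in front of the work surface, level with it; the furniture and walls round the work are solid. World frame = base frame: x ahead of the robot, y to its left, z up, the work surface at z = 0. Lengths are in m, angles in degrees, forces in N, time in s.
With the tool pointing down it reaches from about 0.425 to 0.875 m from the base axis. Payload 4.7 kg.
Tool frame: the origin (TCP) lies on the centre line of the jaws, within the pads' length; the fingertips stand 11 mm ahead of it and the grasp point (between the pads) lies 8 mm behind it (finger_overhang is the x of the fingertips in the tool frame, in m); x points along the fingers, z is the direction in which the jaws open and shut, and the axes are right-handed (so a half turn about x gives the same grasp; the last joint's range is limited). The gripper opens to 87 mm and grips with 3 to 60 N. Pads are 19 mm wide; open, the fingers measure 117 mm over their backs; the gripper's body (75 mm by 190 mm) begins 51 mm behind the grasp point.
Start: joints at [-68.52, 18.392, -4.016, 83.108, 1.295, 78.541, -3.26], TCP at [0.229, 0.608, 0.234] pointing down, gripper open.
Joint ranges: [-163.93, 163.93], [-17.29, 119.83], [-79.2, 71.16], [3.27, 140.29], [-89.18, 269.18], [5.43, 117.66], [-154.24, 154.24]. Speed limits (degrees/s): [147.25, 147.25, 180, 180, 180, 180, 180].

## Interface

Orientations are given as [roll, pitch, yaw] about the fixed x, y, z axes, in that order (R = Rz(yaw) Ry(pitch) Rx(roll)).
In Python, from cell import get_obs, read_camera, sign_off, cut_out, finger_overhang gives the robot as it stands.
- The arm moves only by the tool servo_tool, never from a script. Its argument "rows" is one flat list of numbers, 5 for each row, row after row: the shift along the world's x, y, z in mm, then the turn about the world's z in degrees, then the closure, from 0 (fully open) to 1 (shut). A call has 1 to 10 rows; each row is the pose to reach, as a shift and turn from the pose commanded when the call began; what a row does not reach only later rows make up. A row lasts 1/12 s, in which the tool goes at most 41.7 mm and 7.16 degrees, less where a joint would pass 70% of its speed; a pose out of reach is approached as far as the arm can. A call with a gripper value outside its range is refused whole. The fingers move at their own pace and stop on an object; "force" is the grip in N (left out, the last holds). Time passes only in rows, so rows that repeat a pose let the fingers close. It gives the time, the measured TCP pose, the force and the opening at its end, in the units of the state.
- get_obs(): the state, without advancing time (a new reading comes with each control period).
- read_camera(name): name is "scene" or "top" or "wrist"; returns a dict with "frame" (480x640x3 uint8, blue, green, red), "range_z" (480x640 float32, m along the optical axis (not along the pixel's ray), 0 where there is no reading), "intrinsics" (3x3 intrinsics, pixels), "cam_to_world" (4x4, takes a point from camera to world coordinates); the wrist camera has in their place "tool_from_camera" (4x4, takes a point from camera to tool coordinates, whose origin is the TCP and whose axes are the tool frame's). Camera axes: x right, y down, z forward; pixel columns grow to the right and rows downward; lengths in m; the calibration is good to about 2 mm. A picture is of the moment at which its call begins: read the wrist's pose just before it.
- sign_off(): hands the job in, once; it reports no verdict.
Trained networks look in a picture, given as the dict that the camera call returned (one of the last four; its "shot" number tells which), for a name from the list of things; names that differ only in an ending like _2 or _b are one class to them, and where a whole thing is asked for, a point or a joint stands for the part that bears it (a point fixed in the world has none). Each returns a list of dicts, best first, with "score" (0 to 1); they miss things now and then, are a little off and sometimes report something else, mostly with a low value. They report only what shows in the picture. A call takes as long as a camera call. They do not tell look-alikes from the thing itself.
- cut_out(name, picture): "pixels" (480x640 bool, what is visible of it) and "extent" ([centre column, centre row, width, height] in pixels, round what is visible of it).
The state is a dict: "time_s": time; "qpos": joint angles; "joint_velocities": joint speeds; "effort": joint torques, N m; "tool_pos": TCP position; "tool_rot": TCP orientation; "force": force on the tool from outside, world axes, zero at the start; "wrist_torque": the same for the moment, N m; "grip_width": finger opening in m.
Only numpy, scipy, OpenCV 4.12 (cv2) and the standard library are available. Lean on these libraries where they do the work, as an engineer would, in place of code of your own. Each camera call takes 0.05 s, during which the arm holds its last target.

## Task

Milling balls are jammed in the clear tipping tube. Tip the tube fully upright over its trough, push the rod down inside until its collar sits on the tube's mouth so that every ball drops into the trough, pull the rod out, and then tip the tube fully back to its leaning stop. Then scoop all the balls, those that had already fallen too, out of the trough with the green-handled scoop (do not touch the balls with the gripper) and tip them into the glass beaker, which stays upright; finish with the rod standing in its blue holder and the scoop standing upright on the black mat, and leave the other things on the bench alone.

Things in the scene. Friction and masses are not known exactly. Their poses are not given: they have to be found in the camera images.
- stand: Fixed stand, base 134 x 300 mm; origin under its centre, z up, y along its trough: flat floor 49 mm wide, 260 mm long, sloping 5 degrees down to -y, where balls gather (corners there cut off at 45 degrees by 14 mm). Sides upright 16 mm, then flared 45 degrees to 96 mm width, 40 mm above the floor; upright ends 39 mm. Two posts 105 mm towards +y (126 mm over all, 116 mm high) carry the tube.
- trough_low (a point): Middle of the trough's floor at its low end, against the end wall, 11 mm above the bench.
- trough_high (a point): Middle of the trough's floor at its high end, against the end wall, 33 mm above the bench.
- tube (a joint): Tilt of the clear tube about its level pivot (parallel to the stand's x, 105 mm above the bench, 105 mm from the stand's centre towards its +y): 0 = fully upright (hard stop, mouth up, foot over the trough); 0.9 rad = leaning stop, mouth tipped towards the stand's +y. Stiff pivot (about 0.35 N m), stays where left.
- tube_bar (a point): Middle of the black grip on the tube's tipping bar: a round bar 14 mm thick, 32 mm long, parallel to the pivot, on the stand's +x side of the tube, 52 mm from the pivot along the tube and 56 mm out from the tube's axis.
- tube_mouth (a point): Centre of the tube's flared mouth (inside 35 mm wide at the rim, narrowing within 13 mm to the bore of 23 mm), 72 mm from the pivot. z axis runs up along the tube.
- tube_foot (a point): Centre of the tube's open foot, 105 mm below the mouth, 72 mm above the bench when upright. 6 mm above it two spring clips narrow the bore to 12 mm and hold the balls back; a ball pops through under a push of about 5 to 15 N.
- rod_grip (a point): Middle of the orange handle of the push rod (handle 18 mm thick, 46 mm long), 140 mm above the rod's tip. z axis runs from tip to handle.
- rod_tip (a point): Lower tip of the push rod: steel rod 10 mm thick with a round end, 163 mm long in all; a collar 40 mm wide sits 112 mm above the tip, so that with the collar on the mouth of the tube the tip stands 7 mm out of the foot.
- holder: Fixed blue block, 56 x 56 x 70 mm high, origin under its centre. A hole 19 mm wide and 60 mm deep in the middle of its top, floor 10 mm above the bench, in which the rod stands upright.
- scoop_grip (a point): Middle of the green handle grip of the scoop: upright, 22 mm (scoop's x) x 14 mm (scoop's y) x 50 mm tall, 128 mm above the underside of the scoop.
- scoop_lip (a point): Middle of the front edge of the scoop's underside, 75 mm ahead (scoop's -y) of the handle grip and 128 mm below it. The aluminium scoop is flat-bottomed, 43 mm wide outside (40 mm inside), 70 mm long with a half-round nose, floor 2 mm thick, back and sides 26 mm high (sides 14 mm further forward, none on the nose); open front.
- mat: Black mat where the scoop belongs, 80 x 110 x 3 mm, fixed; origin under its centre.
- beaker: Glass beaker that receives the balls, 70 mm wide outside (about 56 mm clear inside), 85 mm high; origin under its centre. It is loose and light (110 g).
- amber_bottle: Amber bottle, 43 mm wide, 96 mm high: a bystander. Origin under its centre.
- small_bottle: Small clear bottle with a black cap, 36 mm wide, 61 mm high: a bystander. Origin under its centre.
- label_tape: Roll of tape, 68 mm wide, 18 mm high: a bystander. Origin under its centre.
- ball_1_center (a point): Centre of a white ceramic milling ball, 18 mm across, 12 g, slippery and free to roll; starts jammed in the tube.
- ball_2_center (a point): Centre of a white ceramic milling ball, 18 mm across, 12 g, slippery and free to roll; starts jammed in the tube.
- ball_3_center (a point): Centre of a white ceramic milling ball, 18 mm across, 12 g, slippery and free to roll; starts jammed in the tube, not always there.
- ball_4_center (a point): Centre of a white ceramic milling ball, 18 mm across, 12 g, slippery and free to roll; starts at the low end of the trough, not always there.
- ball_5_center (a point): Centre of a white ceramic milling ball, 18 mm across, 12 g, slippery and free to roll; starts at the low end of the trough, not always there.
- sample_box: Fixed wooden sample box, an obstacle: 181 mm (x) x 240 mm (y) x 250 mm high, with a white pot on top that reaches about 0.37 m; origin under about its centre, front towards the robot. Carry things round it.
Things that resemble listed ones, but are neither listed nor needed, are in the scene too. Of the things that look like the holder, the smallest one is meant. There is more than one size of the mat; the one meant has the size given above.

How it is judged (in metres and radians):
On the way, in this order (a step that is already met when the one before it is completed fails the run):
1. the tube has been tipped upright over the trough (within 0.08 rad of the stop) (value of joint tube below 0.08 rad), for 0.2 s.
2. with the tube upright the rod has been pushed down inside, its tip out of the foot, and every ball lies in the trough (value of joint tube below 0.12 rad and z of rod_tip in the frame of tube_foot below -0.002 m and horizontal distance between rod_tip and tube_foot below 0.012 m and height (world z) of each of ball_1_center, ball_2_center, ball_3_center, ball_4_center, ball_5_center below 0.062 m and x of ball_1_center in the frame of stand between -0.03 and 0.03 m and y of ball_1_center in the frame of stand between -0.135 and 0.135 m and x of ball_2_center in the frame of stand between -0.03 and 0.03 m and y of ball_2_center in the frame of stand between -0.135 and 0.135 m and x of ball_3_center in the frame of stand between -0.03 and 0.03 m and y of ball_3_center in the frame of stand between -0.135 and 0.135 m and x of ball_4_center in the frame of stand between -0.03 and 0.03 m and y of ball_4_center in the frame of stand between -0.135 and 0.135 m and x of ball_5_center in the frame of stand between -0.03 and 0.03 m and y of ball_5_center in the frame of stand between -0.135 and 0.135 m), for 0.2 s.
3. the rod is out and the tube is tipped back to its leaning stop (beyond 0.8 rad) (value of joint tube above 0.8 rad and distance between rod_tip and tube_foot above 0.12 m), for 0.2 s.
At the end, for the whole second after the job is handed in: All balls present lie in the beaker, upright (0.1 rad) and at rest; the tube leans beyond 0.8 rad; the rod stands in its holder (tip within 12 mm of the middle, under 25 mm high, tilt under 0.2 rad); the scoop stands upright (0.1 rad), handle within 75 mm of the mat's middle (horizontal distance between each of ball_1_center, ball_2_center, ball_3_center, ball_4_center, ball_5_center and beaker below 0.034 m and z of ball_1_center in the frame of beaker between 0 and 0.08 m and z of ball_2_center in the frame of beaker between 0 and 0.08 m and z of ball_3_center in the frame of beaker between 0 and 0.08 m and z of ball_4_center in the frame of beaker between 0 and 0.08 m and z of ball_5_center in the frame of beaker between 0 and 0.08 m and angle between each of beaker, scoop_grip's own z axis and vertical below 0.1 rad and linear speed of beaker below 0.02 m/s and value of joint tube above 0.8 rad and horizontal distance between rod_tip and holder below 0.012 m and height (world z) of rod_tip below 0.025 m and angle between rod_tip's own z axis and vertical below 0.2 rad and horizontal distance between scoop_grip and mat below 0.075 m and height (world z) of scoop_grip below 0.138 m); the robot touches nothing.
It fails at once if a ball is touched with the gripper (contact force between the fingers and ball_1 above 0.5 N or contact force between the fingers and ball_2 above 0.5 N or contact force between the fingers and ball_3 above 0.5 N or contact force between the fingers and ball_4 above 0.5 N or contact force between the fingers and ball_5 above 0.5 N).
It fails at once if the beaker is knocked over (angle between beaker's own z axis and vertical above 0.7 rad).
It fails at once if a bystander is moved more than 40 mm (distance of any of amber_bottle, small_bottle, label_tape from where it was at the start of the episode above 0.04 m).
Of ball_3, ball_4, ball_5 only 1 to 3 are there at a start; the rules pass over those that are not, and their reading is None.
At some moment in a run one of scoop, beaker may be knocked a few centimetres aside while the robot is not near it.
It also fails if it takes over 210 s, if anything falls off the work surface, if the arm or the gripper's body presses on something with over 40 N, if the wrist force passes 120 N, or if a joint passes its speed limit or range.

## Working session

There is one attempt and no reset: what is moved stays moved. The work goes in short steps, Python scripts to look and compute and a tool call to move; the robot and the scene stay as the last step left them, time stands still between calls to the robot, and variables do not carry over. Pictures are saved under pics/ and viewed, and the job is handed in when it is done.

Besides the shell and the picture viewer there is one more tool, called after "Request:" as name(argument=value, ...) on one line, values as JSON. servo_tool: Moves the arm, as the interface text tells. Its arguments: {"type":"object","properties":{"rows":{"type":"array"},"force":{"type":"number"}},"required":["rows"]}

```bash
mkdir -p pics; ls; python3 - <<'E'
from cell import *
import cv2,numpy as np
print(get_obs(), finger_overhang)
for n in ["scene","top","wrist"]:
    r=read_camera(n); cv2.imwrite(f"pics/{n}0.png",r["frame"]); np.savez(f"pics/{n}0.npz",**{k:v for k,v in r.items()})
    print(n,r.keys(),r["intrinsics"].tolist(),r.get("cam_to_world",r.get("tool_from_camera")).tolist())
E
```

```text
pics
{'time_s': 0.0, 'qpos': array([-68.51823971,  18.43909755,  -4.01464445,  83.17299432,
         1.29478789,  78.54073218,  -3.26111315]), 'joint_velocities': array([-0.09555987,  0.02080007, -0.02396484,  0.03272855, -0.0082768 ,
        0.01232088,  0.01534837]), 'effort': array([ 6.39488599e-05, -4.91297007e+01, -4.04020138e-01, -3.12524164e+01,
       -6.38593454e-02,  4.38009342e-02,  1.76032217e-04]), 'tool_pos': array([0.22935294, 0.60763839, 0.23247765]), 'tool_rot': array([-176.94906228,   89.89224795, -107.62311243]), 'force': array([ 0.54253292, -0.03926363,  1.05732351]), 'wrist_torque': array([-0.01452812,  0.01151264, -0.00364747]), 'grip_width': 0.0870860401749339} 0.011
scene dict_keys(['frame', 'range_z', 'intrinsics', 'cam_to_world', 'shot']) [[545.340673407806, 0.0, 322.8192404468425], [0.0, 545.340673407806, 241.77640993236778], [0.0, 0.0, 1.0]] [[-0.7909920337059283, -0.3092003295535709, 0.5279457915522414, -0.24558543058617946], [-0.6118263636338384, 0.3992921894873603, -0.6828134797856472, 1.175356296785871], [0.0003215219338106676, -0.863111176858667, -0.5
[... 309 characters left out ...]
24335317576525], [-0.9986198997420572, -0.051140506187055894, 0.01195593852841029, 0.053407875298262755], [-0.00023466497246268144, -0.22330059066886898, -0.9747496043288679, 1.453907137846824], [0.0, 0.0, 0.0, 1.0]]
wrist dict_keys(['frame', 'range_z', 'intrinsics', 'tool_from_camera', 'shot']) [[377.5952959940567, 0.0, 322.62344149020936], [0.0, 377.5952959940567, 240.65875749347924], [0.0, 0.0, 1.0]] [[0.00038121433189260254, -0.2461705698890028, 0.9692264468101122, -0.15118468831902945], [-0.0006786575081529075, -0.969226357722703, -0.24617028033369018, 0.06769521592717331], [0.9999996970497632, -0.0005639291662789837, -0.0005365484839534359, 0.0005962895708089277], [0.0, 0.0, 0.0, 1.0]]
```

View pics/scene0.png

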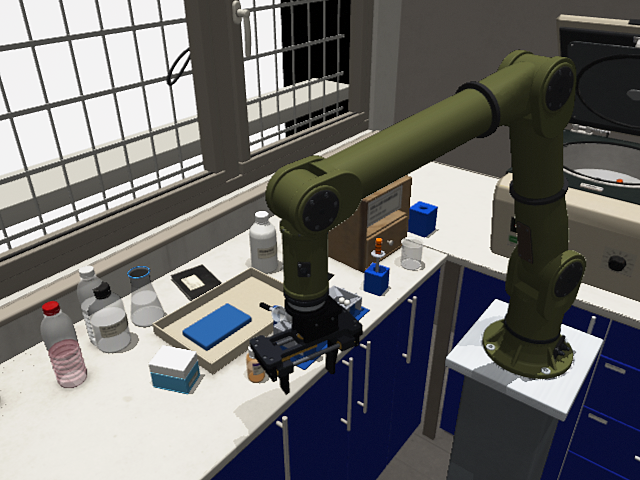

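View pics/top0.png

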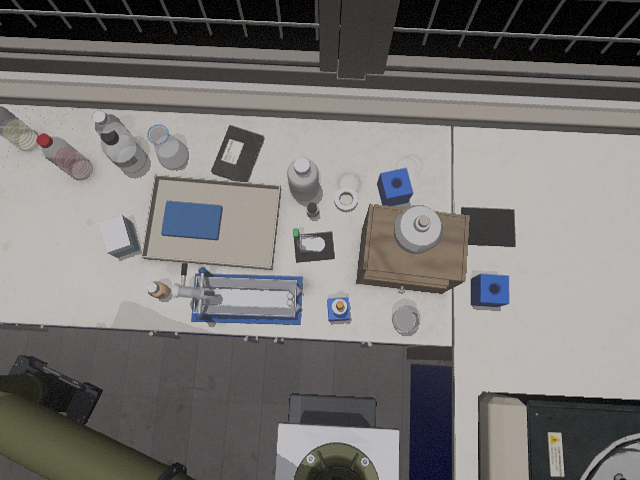

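View pics/wrist0.png

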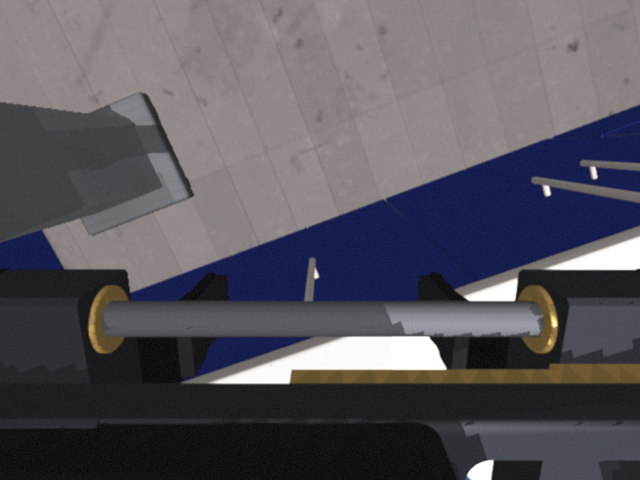

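```bash
cat > h.py <<'E'
from cell import *
import cv2,numpy as np
from scipy.spatial.transform import Rotation as R
def dep(r,u,v,z=None):
    K=r["intrinsics"]; 
    d=r["range_z"][int(round(v)),int(round(u))] if z is None else z
    p=np.array([(u-K[0,2])/K[0,0]*d,(v-K[1,2])/K[1,1]*d,d,1])
    return (T(r)@p)[:3]
def T(r):
    if "cam_to_world" in r: return np.asarray(r["cam_to_world"])
    return r["_tw"]@np.asarray(r["tool_from_camera"])
def atz(r,u,v,h):
    K=r["intrinsics"];M=T(r); d=M[:3,:3]@np.array([(u-K[0,2])/K[0,0],(v-K[1,2])/K[1,1],1]); return M[:3,3]+d*(h-M[2,3])/d[2]
def cloud(r,mask=None):
    K=r["intrinsics"];z=r["range_z"];v,u=np.nonzero((z>0) if mask is None else (z>0)&mask)
    d=z[v,u];P=np.c_[(u-K[0,2])/K[0,0]*d,(v-K[1,2])/K[1,1]*d,d]
    M=T(r);return P@M[:3,:3].T+M[:3,3]
def proj(r,p):
    M=np.linalg.inv(T(r));q=M[:3,:3]@np.asarray(p)+M[:3,3];q=np.asarray(r["intrinsics"])@q;return q[:2]/q[2]
def shot(n,name=None):
    if n=="wrist":
        o=get_obs()
    r=read_camera(n)
    if n=="wrist":
        tw=np.eye(4);tw[:3,:3]=R.from_euler('xyz',o["tool_rot"],degrees=True).as_matrix();tw[:3,3]=o["tool_pos"];r["_tw"]=tw
    if name: cv2.imwrite(f"pics/{name}.png",r["frame"])
    return r
def crop(r,x0,y0,x1,y1,name,f):
    cv2.imwrite(f"pics/{name}.png",cv2.resize(r["frame"][y0:y1,x0:x1],None,fx=f,fy=f,interpolation=cv2.INTER_CUBIC))
E
python3 - <<'E'
from h import *
r=shot("top"); crop(r,130,210,330,340,"c1",4); crop(r,280,170,540,350,"c2",3)
for n in ["scoop_grip","mat","beaker","holder","rod_grip","tube","stand","amber_bottle","small_bottle","label_tape","ball_1_center","sample_box"]:
    for c in cut_out(n,r)[:5]:
        P=cloud(r,c["pixels"])
        print(n,round(c["score"],2),np.round(c["extent"]).tolist(), np.round(P.min(0),3),np.round(P.max(0),3),np.round(np.median(P,0),3))
E
```

```text
scoop_grip 0.63 [309.0, 238.0, 28.0, 24.0] [ 0.609  0.065 -0.007] [0.683 0.161 0.162] [0.634 0.114 0.008]
mat 0.69 [488.0, 226.0, 56.0, 36.0] [ 0.656 -0.477 -0.006] [ 0.77  -0.322  0.015] [ 0.712 -0.406  0.005]
mat 0.67 [306.0, 241.0, 33.0, 24.0] [ 0.609  0.065 -0.002] [0.661 0.155 0.162] [0.632 0.111 0.008]
mat 0.58 [313.0, 245.0, 41.0, 31.0] [ 0.583  0.036 -0.006] [0.676 0.15  0.041] [0.612 0.075 0.004]
beaker 0.7 [410.0, 317.0, 30.0, 28.0] [ 0.403 -0.196 -0.005] [ 0.471 -0.128  0.093] [ 0.439 -0.17   0.008]
holder 0.87 [490.0, 291.0, 38.0, 31.0] [ 0.484 -0.422  0.004] [ 0.559 -0.345  0.101] [ 0.52  -0.374  0.091]
holder 0.75 [338.0, 311.0, 26.0, 22.0] [ 0.422 -0.011 -0.   ] [0.481 0.049 0.127] [0.439 0.021 0.071]
holder 0.7 [397.0, 186.0, 38.0, 41.0] [ 0.751 -0.167 -0.001] [ 0.841 -0.078  0.103] [ 0.787 -0.121  0.092]
rod_grip 0.74 [342.0, 308.0, 18.0, 18.0] [ 0.433 -0.002  0.067] [0.477 0.036 0.178] [0.449 0.019 0.129]
tube 0.71 [194.0, 289.0, 47.0, 49.0] [ 0.417  0.341 -0.004] [0.537 0.484 0.173] [0.469 0.388 0.128]
stand 0.71 [237.0, 295.0, 131.0, 59.0] [ 0.401  0.12  -0.008] [
[... 173 characters left out ...]
4.0] [0.433 0.001 0.12 ] [0.47  0.034 0.178] [0.45  0.018 0.13 ]
amber_bottle 0.68 [157.0, 291.0, 18.0, 17.0] [ 0.457  0.482 -0.004] [0.505 0.552 0.105] [0.475 0.496 0.072]
small_bottle 0.62 [312.0, 209.0, 12.0, 18.0] [0.708 0.087 0.006] [0.741 0.121 0.072] [0.72  0.103 0.051]
small_bottle 0.36 [196.0, 287.0, 46.0, 48.0] [0.419 0.341 0.001] [0.534 0.46  0.173] [0.469 0.382 0.128]
label_tape 0.88 [345.0, 198.0, 21.0, 26.0] [ 0.734 -0.024 -0.005] [0.803 0.044 0.028] [0.765 0.011 0.018]
label_tape 0.68 [192.0, 287.0, 44.0, 58.0] [ 0.419  0.341 -0.002] [0.544 0.463 0.173] [0.47  0.392 0.135]
label_tape 0.29 [309.0, 241.0, 34.0, 25.0] [ 0.609  0.065 -0.002] [0.66  0.143 0.161] [0.632 0.109 0.008]
```

View pics/c1.png

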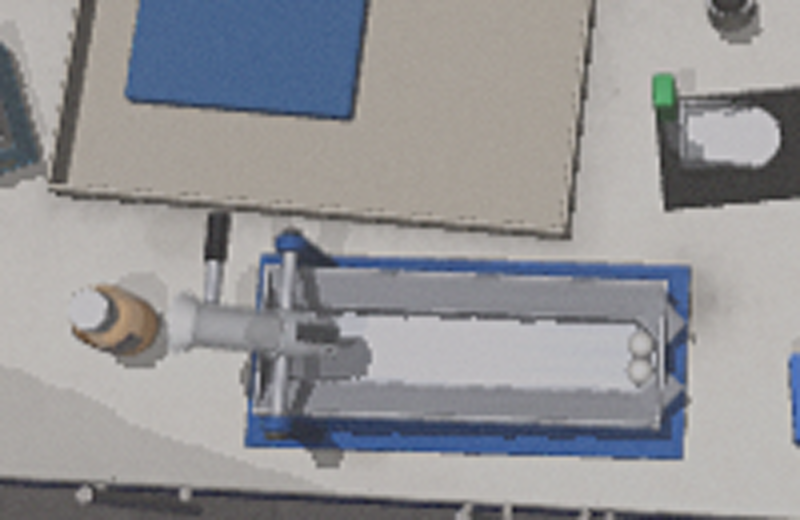

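View pics/c2.png

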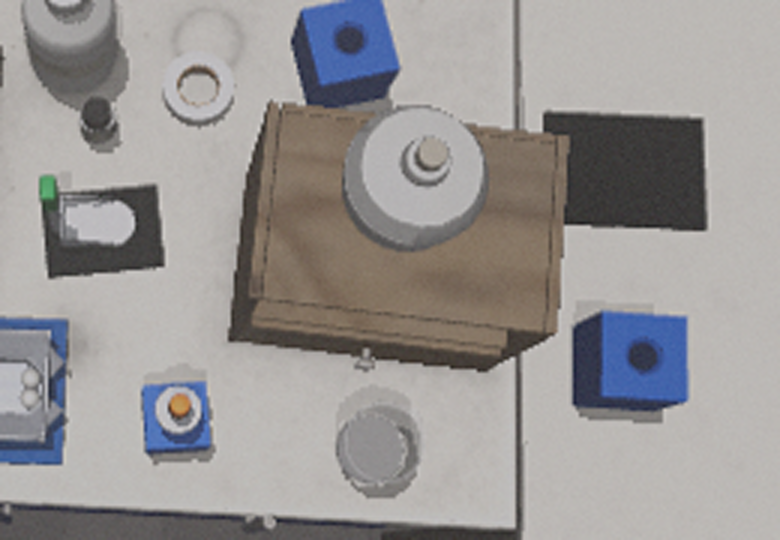

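```bash
cat > pose.py <<'E'
from h import *
o=get_obs(); print(np.round(R.from_euler('xyz',o["tool_rot"],degrees=True).as_matrix(),3).tolist())
r=shot("top"); hsv=cv2.cvtColor(r["frame"],cv2.COLOR_BGR2HSV)
blue=cv2.inRange(hsv,(100,110,40),(130,255,255))>0
def rect(m,h,name):
    v,u=np.nonzero(m); P=np.array([atz(r,a,b,h)[:2] for a,b in zip(u,v)],np.float32)
    rc=cv2.minAreaRect(P*1000); print(name,np.round(rc[0],1),np.round(rc[1],1),round(rc[2],1))
m=blue.copy(); m[:, :190]=0; m[:,305:]=0; m[:266]=0; m[330:]=0
z=cloud(r,m); print("base z", np.percentile(z[:,2],[5,25,50,75,95]).round(3))
for h in (0.008,0.015): rect(m,h,"stand")
m=blue.copy(); m[:, :320]=0; m[:,360:]=0; m[:290]=0; m[330:]=0
rect(m,0.07,"holder")
z=r["range_z"]; 
dark=cv2.inRange(hsv,(0,0,0),(180,255,70))>0
m=dark.copy(); m[:, :288]=0;m[:,342:]=0;m[:230]=0;m[270:]=0
rect(m,0.003,"mat")
g=cv2.inRange(hsv,(45,100,40),(80,255,255))>0; m=g.copy(); m[:, :285]=0;m[:,310:]=0;m[:220]=0;m[250:]=0
P=cloud(r,m);print("green",len(P),P.min(0).round(3),P.max(0).round(3)); rect(m,0.153,"grip")
og=cv2.inRange(hsv,(5,150,100),(20,255,255))>0; m=og; m[:, :320]=0;m[:,360:]=0;m[:290]=0;m[330:]=0
P=cloud(r,m);print("orange",len(P),P.mean(0).round(3),P.max(0).round(3)); rect(m,0.173,"rod")
wh=np.zeros_like(blue)
for n in ["scoop_grip"]:
  pass
E
python3 pose.py
```

```text
[[0.0, -0.936, 0.353], [0.0, 0.353, 0.936], [-1.0, -0.0, 0.0]]
base z [0.001 0.004 0.007 0.009 0.111]
stand [476.  269.8] [144.1 296.8] 1.1
stand [475.3 268.7] [143.4 295.4] 1.1
holder [449.9  18.8] [55.9 55.2] 6.8
mat [625.3  94.7] [ 76.9 106.6] 8.7
green 29 [0.619 0.134 0.15 ] [0.638 0.143 0.165]
grip [629.4 138.3] [18.3  7.7] 3.7
orange 15 [0.45  0.019 0.174] [0.457 0.025 0.178]
rod [450.7  18.7] [12.1 12.2] 3.0
```

Request:
servo_tool(rows=[0,0,70,0,0,35,-25,70,7,0,70,-50,70,14,0,105,-75,70,21,0,140,-100,70,21,0,175,-120,70,21,0,200,-140,70,21,0,230,-160,70,21,0,260,-190,70,21,0,260,-190,70,21,0])

```text
time_s: 1.68
tool_pos: [0.4983, 0.4083, 0.3035]
tool_rot: [-137.4, 89.6, -47.9]
force: [0.8, -1.2, -0.1]
grip_width: 0.0871
```

```bash
python3 - <<'E'
from h import *
o=get_obs(); print(o["time_s"],o["tool_pos"].round(4),o["tool_rot"].round(2))
r=shot("wrist","w1")
import pickle; pickle.dump(r,open("pics/w1.pkl","wb"))
E
```

```text
1.6833 [0.4983 0.4083 0.3035] [-137.41   89.55  -47.93]
```

View pics/w1.png

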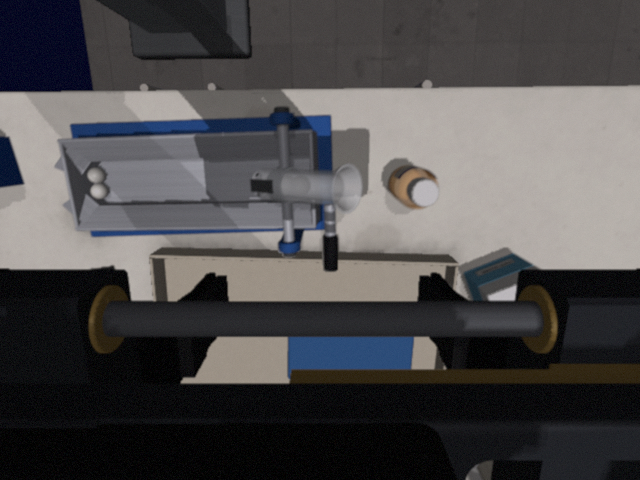

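```bash
python3 - <<'E'
from h import *
import pickle
r=pickle.load(open("pics/w1.pkl","rb"))
crop(r,50,90,250,250,"c3",4); crop(r,230,90,450,280,"c4",3.6)
E
```

```text
(no output)
```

View pics/c3.png

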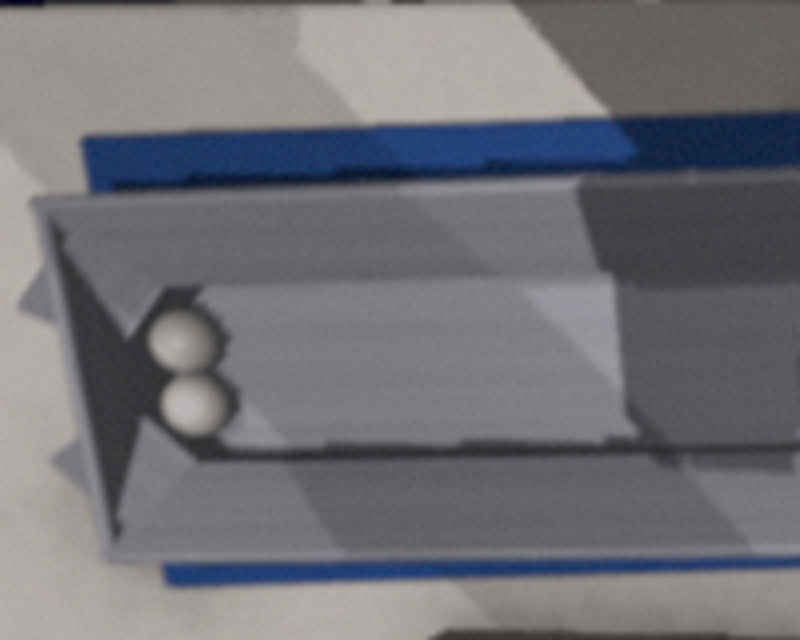

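View pics/c4.png

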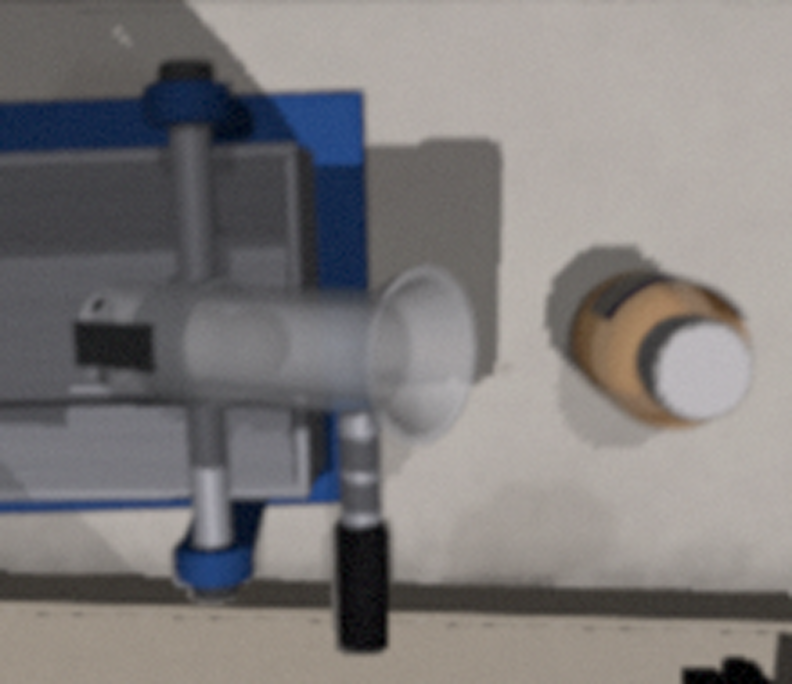

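```bash
cat > fit.py <<'E'
from h import *
import pickle
from scipy.optimize import least_squares
r=pickle.load(open("pics/w1.pkl","rb"))
obs=[((58.75,140),(-48,-131,50)),((78,228.75),(48,-131,50)),((282,118.6),(-58,105,105)),((289.2,247.5),(58,105,105)),((330.6,253),(56,145.7,137.3)),((330.6,115.8),(-67,150,6)),((70.75,125),(-67,-150,6))]
def res(p):
    c,s=np.cos(p[2]),np.sin(p[2])
    return np.concatenate([proj(r,[p[0]+(c*q[0]-s*q[1])/1e3,p[1]+(s*q[0]+c*q[1])/1e3,q[2]/1e3])-np.array(o) for o,q in obs])
f=least_squares(res,[.475,.27,0],loss="soft_l1")
print(f.x[:2].round(4),np.degrees(f.x[2]).round(2));print(f.fun.reshape(-1,2).round(1))
c,s=np.cos(f.x[2]),np.sin(f.x[2])
for n,q in dict(bar=(56,145.7),bar_up=(56,105),mouth_up=(0,105),low=(0,-130)).items(): print(n,(f.x[0]*1e3+c*q[0]-s*q[1]).round(1),(f.x[1]*1e3+s*q[0]+c*q[1]).round(1))
# check bar by depth
P=dep(r,330,253);print("bar depth",P.round(4), dep(r,330,262).round(4),dep(r,96,175).round(4),dep(r,98,191).round(4))
E
python3 fit.py
```

```text
[0.4702 0.2686] 1.02
[[ 2.5 -0.1]
 [ 0.7  1.2]
 [-0.4  1.4]
 [-1.  -0.9]
 [ 0.5  0.1]
 [ 0.1 -0.2]
 [-3.3 -1.6]]
bar 523.6 415.2
bar_up 524.3 374.5
mouth_up 468.3 373.5
low 472.5 138.6
bar depth [0.5207 0.4142 0.1467] [0.5294 0.4142 0.1447] [0.4626 0.1535 0.0272] [0.4806 0.1526 0.0267]
```

Request:
servo_tool(rows=[0,0,0,0,0.65,0,0,0,0,0.65,0,0,0,0,0.65])

```text
time_s: 1.98
tool_pos: [0.4878, 0.42, 0.3036]
tool_rot: [38.8, 89.9, 129.3]
force: [0.9, -0.4, 0.2]
grip_width: 0.0741
```

Request:
servo_tool(rows=[18,-2,-30,0,0.65,36,-4,-60,0,0.65,36,-4,-90,0,0.65,36,-4,-110,0,0.65,36,-4,-110,0,0.65])

```text
time_s: 2.4
tool_pos: [0.5219, 0.4136, 0.1876]
tool_rot: [126.5, 89.4, -143.1]
force: [-0.8, -1.5, -1.3]
grip_width: 0.0416
```

```bash
python3 - <<'E'
from h import *
o=get_obs(); print(o["tool_pos"].round(4),o["grip_width"])
r=shot("wrist","w2"); r2=shot("scene","s2")
E
```

```text
[0.5219 0.4136 0.1876] 0.04156379842833459
```

View pics/w2.png

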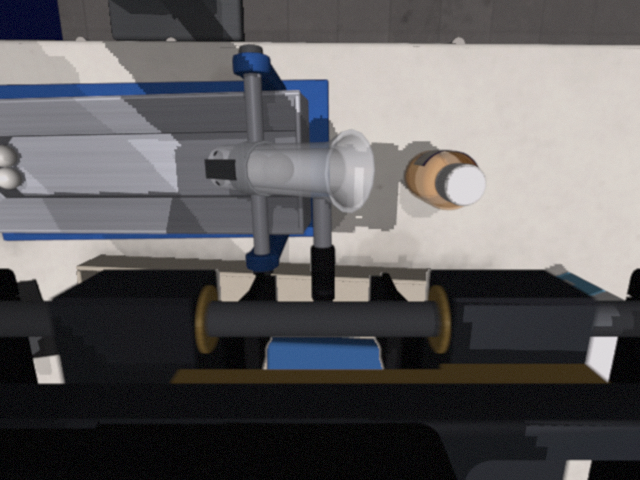

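Request:
servo_tool(rows=[0,0,-25,0,0.65,0,0,-46,0,0.65,0,0,-46,0,0.65,0,0,-46,0,0.65])

```text
time_s: 2.83
tool_pos: [0.5252, 0.4151, 0.149]
tool_rot: [-33.0, 89.9, 57.4]
force: [0.3, -0.6, 1.1]
grip_width: 0.0308
```

Now push -y along the arc.

Request:
servo_tool(rows=[0,-6,0,0,0.65,0,-12,2,0,0.65,0,-18,4,0,0.65,0,-24,5,0,0.65,0,-30,6,0,0.65,0,-36,7,0,0.65,0,-42,7,0,0.65,0,-48,8,0,0.65,1,-52,8,0,0.65,1,-54,8,0,0.65])

```text
time_s: 3.67
tool_pos: [0.5272, 0.376, 0.1691]
tool_rot: [-23.7, 88.1, 67.1]
force: [-6.4, 16.7, 28.7]
grip_width: 0.0306
```

```bash
python3 - <<'E'
from h import *
r=shot("wrist","w3"); r2=shot("scene","s3")
print(get_obs()["force"],get_obs()["tool_pos"])
E
```

```text
[-6.95076024 15.02905341 29.07550379] [0.52718199 0.3754918  0.16927532]
```

View pics/w3.png

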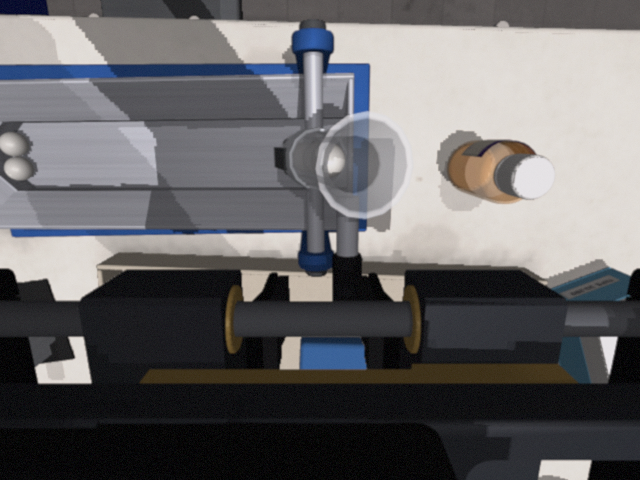

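Request:
servo_tool(rows=[0,10,12,0,0.65,0,36,14,0,0.65,0,36,14,0,0.65])

```text
time_s: 4.02
tool_pos: [0.5263, 0.4021, 0.1737]
tool_rot: [-29.4, 89.5, 61.2]
force: [0.6, 4.5, 6.7]
grip_width: 0.0301
```

```bash
python3 - <<'E'
from h import *
o=get_obs();print(o["force"],o["tool_pos"])
r=shot("wrist","w4")
print(dep(r,347,262).round(4), [dep(r,c,258).round(4).tolist() for c in (315,330,340,350)])
E
```

```text
[0.55880123 4.50344779 6.67660197] [0.52627338 0.40205724 0.17373357]
[0.5609 0.4262 0.0027] [[0.5585, 0.3976, -0.001], [0.558, 0.411, 0.0005], [0.5579, 0.42, 0.0007], [0.5578, 0.429, 0.0005]]
```

View pics/w4.png

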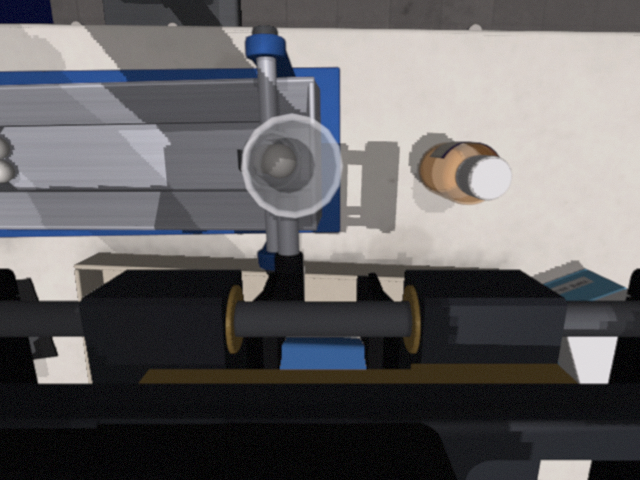

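```bash
python3 - <<'E'
from h import *
r=shot("wrist")
for v in (240,250,262):
  print([dep(r,c,v).round(3).tolist() for c in range(276,306,4)])
E
```

```text
[[0.514, 0.375, 0.11], [0.502, 0.382, 0.157], [0.501, 0.384, 0.16], [0.501, 0.386, 0.16], [0.501, 0.388, 0.16], [0.501, 0.39, 0.16], [0.501, 0.391, 0.158], [0.542, 0.387, 0.0]]
[[0.52, 0.375, 0.11], [0.506, 0.382, 0.156], [0.505, 0.384, 0.16], [0.505, 0.386, 0.161], [0.505, 0.388, 0.16], [0.506, 0.39, 0.158], [0.506, 0.391, 0.157], [0.551, 0.387, -0.001]]
[[0.525, 0.375, 0.115], [0.511, 0.382, 0.16], [0.511, 0.384, 0.162], [0.51, 0.386, 0.162], [0.511, 0.388, 0.161], [0.51, 0.39, 0.162], [0.511, 0.392, 0.16], [0.512, 0.393, 0.158]]
```

Request:
servo_tool(rows=[0,0,12,0,0.65,-1,-8,12,0,0.65,-1,-13,6,0,0.65,-1,-13,-15,0,0.65,-1,-13,-32,0,0.65,-1,-13,-32,0,0.65])

```text
time_s: 4.62
tool_pos: [0.5237, 0.3794, 0.133]
tool_rot: [133.3, 89.5, -136.5]
force: [-1.2, -0.8, -0.3]
grip_width: 0.0308
```

Request:
servo_tool(rows=[0,-6,3,0,0.65,0,-12,5,0,0.65,0,-17,6,0,0.65,0,-21,6,0,0.65,0,-24,6,0,0.65,0,-24,6,0,0.65])

```text
time_s: 5.12
tool_pos: [0.5249, 0.3651, 0.1451]
tool_rot: [-14.7, 89.4, 75.8]
force: [2.1, 12.5, -7.0]
grip_width: 0.0305
```

```bash
python3 - <<'E'
from h import *
o=get_obs();print(o["force"],o["tool_pos"])
r=shot("wrist","w5")
E
```

```text
[ 2.07834524 12.48917736 -6.99258009] [0.52488207 0.36509738 0.14507785]
```

View pics/w5.png

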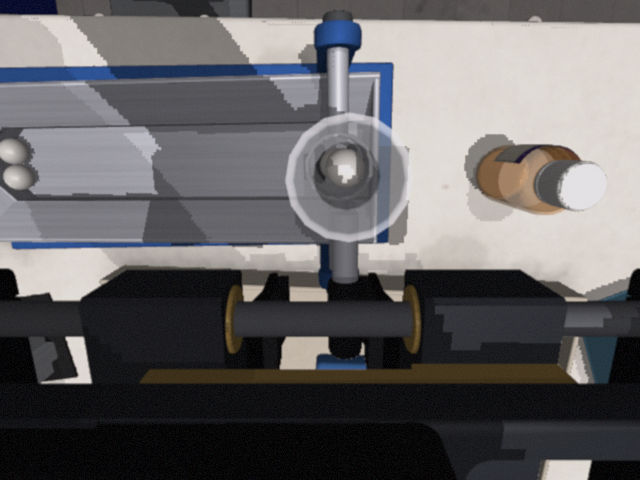

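Request:
servo_tool(rows=[0,-5,0,0,0.65,0,-9,0,0,0.65,0,-9,0,0,0.65])

```text
time_s: 5.42
tool_pos: [0.5249, 0.3646, 0.1452]
tool_rot: [-18.0, 88.6, 72.7]
force: [8.2, 29.3, -17.1]
grip_width: 0.0312
```

```bash
python3 - <<'E'
from h import *
o=get_obs();print(o["force"],o["tool_pos"])
r=shot("wrist","w6")
v,u=np.mgrid[100:250,280:420]
crop(r,280,90,430,290,"c6",3)
print([dep(r,c,258).round(3).tolist() for c in range(330,366,4)],"mouth rim ")
E
```

```text
[  8.18167104  29.34268335 -17.10724416] [0.52486966 0.36460713 0.1451535 ]
[[0.515, 0.37, 0.107], [0.499, 0.369, 0.159], [0.498, 0.37, 0.16], [0.498, 0.372, 0.161], [0.498, 0.373, 0.161], [0.498, 0.375, 0.161], [0.498, 0.376, 0.162], [0.499, 0.378, 0.159], [0.548, 0.401, 0.0]] mouth rim
```

View pics/c6.png

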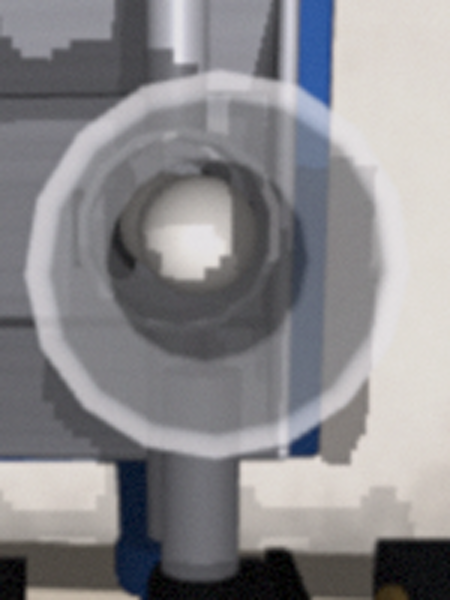

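Request:
servo_tool(rows=[0,16,0,0,0.65,0,18,20,0,0.6,0,18,60,0,0.4,0,10,100,0,0.3,-10,-30,110,0,0.3,-20,-70,110,0,0.3,-30,-110,110,0,0.3,-40,-150,110,0,0.3,-50,-190,110,0,0.3,-60,-230,110,0,0.3])

```text
time_s: 6.3
tool_pos: [0.4651, 0.1172, 0.2554]
tool_rot: [-68.1, 89.8, 22.2]
force: [0.7, -0.5, 0.4]
grip_width: 0.0605
```

Request:
servo_tool(rows=[-5,-40,0,0,0.3,-10,-80,0,0,0.3,-13,-105,0,0,0.3,-13,-105,0,0,0.3,-13,-105,0,0,0.3])

```text
time_s: 6.72
tool_pos: [0.4526, 0.0128, 0.2553]
tool_rot: [-60.6, 89.8, 29.4]
force: [-0.4, 0.6, 0.8]
grip_width: 0.061
```

```bash
python3 - <<'E'
from h import *
o=get_obs();print(o["time_s"],o["tool_pos"],o["tool_rot"],o["grip_width"])
r=shot("wrist","w7")
for c in cut_out("rod_grip",r)[:2]:
    P=cloud(r,c["pixels"]); print(c["score"],c["extent"],P.min(0),P.max(0),np.median(P,0))
hsv=cv2.cvtColor(r["frame"],cv2.COLOR_BGR2HSV)
m=cv2.inRange(hsv,(5,150,100),(20,255,255))>0;m[300:]=0
P=cloud(r,m);print(len(P),P.mean(0),P.max(0),P.min(0))
E
```

```text
6.7167 [0.45260263 0.01284144 0.2553487 ] [-60.62042506  89.80726107  29.42392661] 0.06095784718124356
0.77 [325.7, 235.4, 48.4, 55.5] [ 0.43112548 -0.00200284 -0.00068343] [0.50363044 0.03672259 0.17420436] [0.44564143 0.01649054 0.12737225]
479 [0.45008665 0.01786443 0.17269992] [0.45808756 0.04842315 0.33054546] [0.41651633 0.01004742 0.16104836]
```

View pics/w7.png

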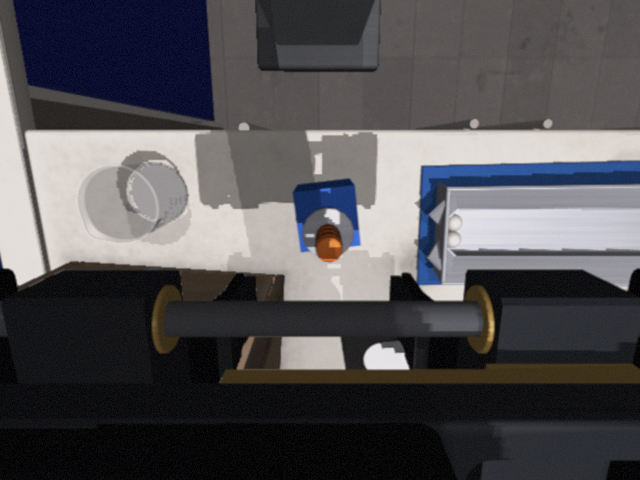

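Request:
servo_tool(rows=[-3,5,-35,0,0.3,-3,5,-70,0,0.3,-3,5,-100,0,0.3,-3,5,-109,0,0.3,-3,5,-109,0,0.3,-3,5,-109,0,0.9,-3,5,-109,0,0.9,-3,5,-109,0,0.9,-3,5,-109,0,0.9,-3,5,-109,0,0.9], force=55)

```text
time_s: 7.65
tool_pos: [0.4503, 0.0203, 0.1457]
tool_rot: [-74.4, 89.9, 15.9]
force: [0.1, -0.3, 0.4]
grip_width: 0.0355
```

Request:
servo_tool(rows=[0,0,0,0,0.95,0,0,0,0,0.95,0,0,30,0,0.95,0,0,60,0,0.95,0,0,90,0,0.95,0,0,120,0,0.95,0,0,150,0,0.95,0,0,180,0,0.95,0,0,200,0,0.95,0,0,200,0,0.95])

```text
time_s: 8.48
tool_pos: [0.4513, 0.0203, 0.3492]
tool_rot: [-76.5, 89.6, 13.8]
force: [0.5, -0.1, -0.4]
grip_width: 0.0165
```

```bash
python3 - <<'E'
from h import *
o=get_obs();print(o["time_s"],o["tool_pos"],o["tool_rot"],o["grip_width"])
r=shot("wrist","w8"); r=shot("scene","s8"); crop(r,260,90,520,330,"c8",3)
E
```

```text
8.4833 [0.45125816 0.02026415 0.34915095] [-76.53469405  89.56340178  13.78447972] 0.016509721405032467
```

View pics/w8.png

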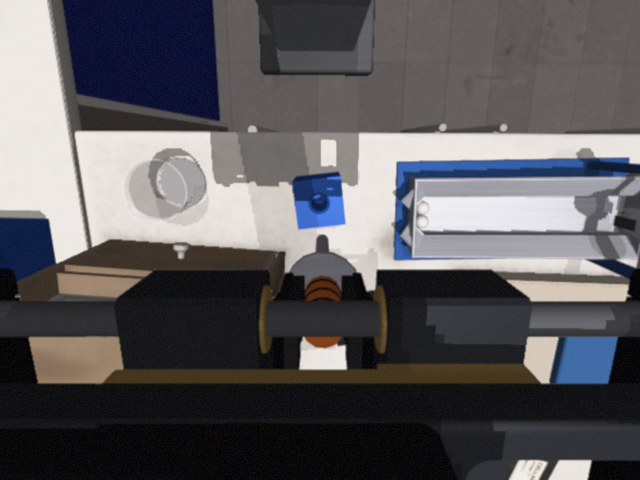

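View pics/c8.png

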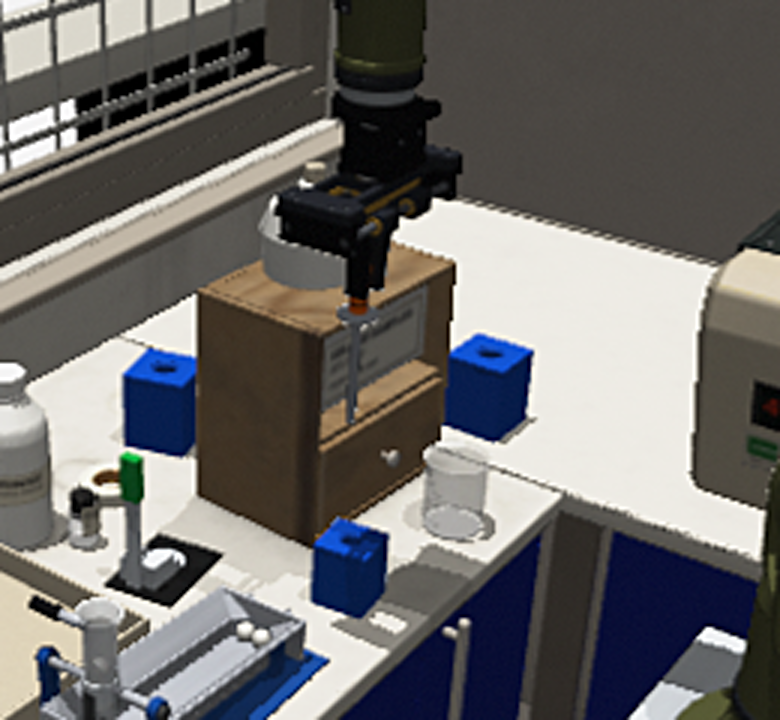

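```bash
python3 - <<'E'
from h import *
o=get_obs();print(o["time_s"],o["tool_pos"])
r=shot("wrist")
for v in (234,236,238,242,246,250): print(v,[dep(r,c,v).round(3).tolist() for c in (318,322,326)])
print(proj(r,o["tool_pos"]-[0,0,0.132]),proj(r,o["tool_pos"]))
E
```

```text
8.5833 [0.44961875 0.02014668 0.34471362]
234 [[0.499, 0.015, 0.0], [0.451, 0.02, 0.202], [0.499, 0.026, 0.001]]
236 [[0.452, 0.017, 0.205], [0.451, 0.02, 0.211], [0.453, 0.024, 0.204]]
238 [[0.452, 0.017, 0.212], [0.451, 0.02, 0.215], [0.452, 0.024, 0.211]]
242 [[0.452, 0.017, 0.225], [0.451, 0.02, 0.231], [0.452, 0.023, 0.225]]
246 [[0.452, 0.018, 0.237], [0.451, 0.02, 0.241], [0.452, 0.023, 0.237]]
250 [[0.451, 0.018, 0.25], [0.382, 0.02, 0.496], [0.451, 0.023, 0.249]]
[321.67279989 234.92499922] [320.98295008 305.85245123]
```

Request:
servo_tool(rows=[2,38,5,0,0.95,4,78,5,0,0.95,6,118,5,0,0.95,8,158,5,0,0.95,10,198,5,0,0.95,12,238,5,0,0.95,13,278,5,0,0.95,13,318,5,0,0.95,13,345,5,0,0.95,13,353,5,0,0.95])

```text
time_s: 9.47
tool_pos: [0.4595, 0.3785, 0.3459]
tool_rot: [98.3, 89.7, -170.9]
force: [-0.1, 0.6, -1.7]
grip_width: 0.0166
```

Request:
servo_tool(rows=[0,0,0,0,0.95,0,0,0,0,0.95,0,0,0,0,0.95])

```text
time_s: 9.72
tool_pos: [0.4633, 0.3708, 0.349]
tool_rot: [169.7, 89.9, -100.2]
force: [0.7, -0.9, -0.8]
grip_width: 0.0166
```

```bash
python3 - <<'E'
from h import *
o=get_obs();print(o["time_s"],o["tool_pos"])
r=shot("wrist","w9")
crop(r,220,120,420,270,"c9",4)
for v in (234,238,242,246): print(v,[dep(r,c,v).round(3).tolist() for c in (318,322,326)])
E
```

```text
9.7167 [0.46325946 0.37076749 0.34898009]
234 [[0.477, 0.367, 0.156], [0.465, 0.371, 0.206], [0.479, 0.374, 0.147]]
238 [[0.465, 0.368, 0.217], [0.465, 0.371, 0.221], [0.466, 0.374, 0.215]]
242 [[0.466, 0.368, 0.229], [0.464, 0.371, 0.234], [0.466, 0.374, 0.229]]
246 [[0.465, 0.368, 0.241], [0.464, 0.371, 0.245], [0.466, 0.374, 0.24]]
```

View pics/c9.png

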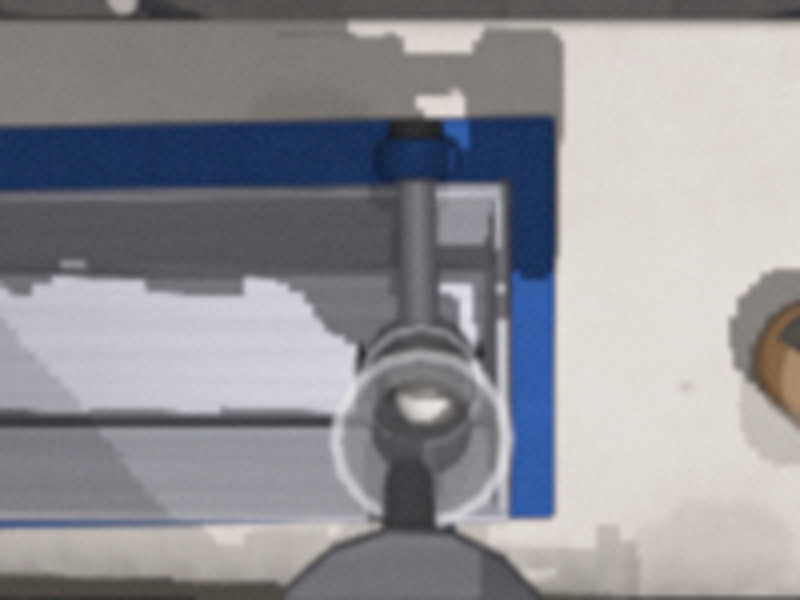

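Request:
servo_tool(rows=[-1,3,-5,0,0.95,-1,3,-20,0,0.95,-1,3,-40,0,0.95,-1,3,-60,0,0.95,-1,3,-75,0,0.95,-1,3,-80,0,0.95], force=60)

```text
time_s: 10.27
tool_pos: [0.4609, 0.3744, 0.2672]
tool_rot: [135.0, 89.8, -134.8]
force: [0.8, -0.3, -0.2]
grip_width: 0.017
```

```bash
python3 - <<'E'
from h import *
o=get_obs();print(o["time_s"],o["tool_pos"],o["force"],o["grip_width"])
r=shot("wrist","w10")
crop(r,220,120,420,270,"c10",4)
E
```

```text
10.2667 [0.46091564 0.37444093 0.26722084] [ 0.79574095 -0.28803504 -0.18447928] 0.01700612300551067
```

View pics/c10.png

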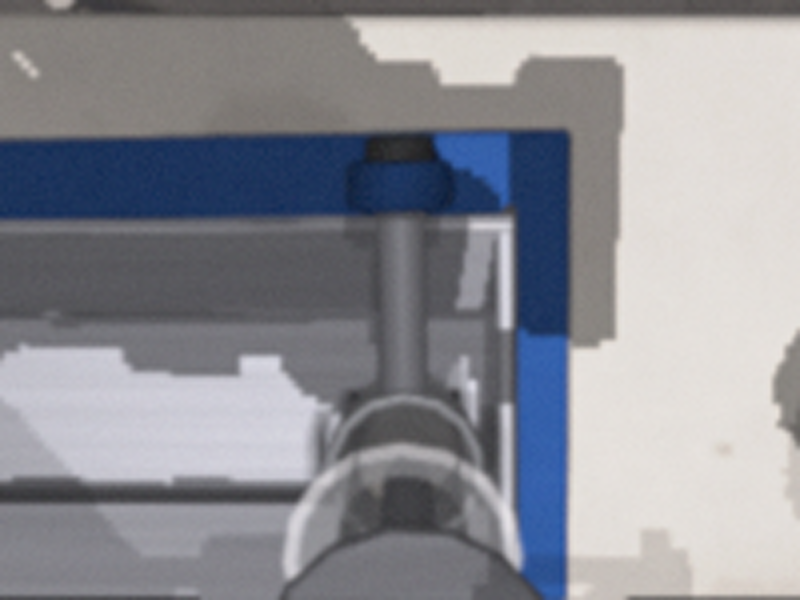

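Rod enters the mouth, centred. Push down.

Request:
servo_tool(rows=[0,0,-8,0,0.95,0,0,-16,0,0.95,0,0,-24,0,0.95,0,0,-32,0,0.95,0,0,-40,0,0.95,0,0,-46,0,0.95,0,0,-52,0,0.95,0,0,-58,0,0.95,0,0,-62,0,0.95])

```text
time_s: 11.07
tool_pos: [0.4698, 0.381, 0.2254]
tool_rot: [-53.8, 88.2, 36.5]
force: [-2.1, -5.2, 62.3]
grip_width: 0.0167
```

```bash
python3 - <<'E'
from h import *
o=get_obs();print(o["time_s"],o["tool_pos"],o["force"],o["grip_width"])
r=shot("wrist","w11")
crop(r,200,120,440,300,"c11",3)
r=shot("scene","s11"); crop(r,200,240,420,400,"c11s",3.6)
E
```

```text
11.0667 [0.46981191 0.38097678 0.22544236] [-2.06369179 -5.21297942 62.29413405] 0.01671628619590497
```

View pics/w11.png

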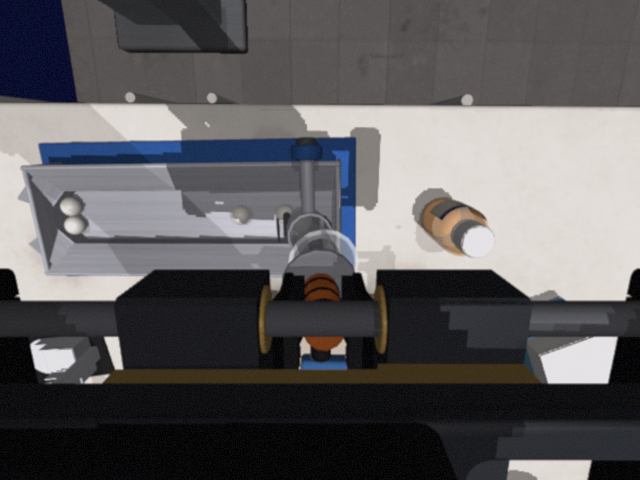

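View pics/c11s.png

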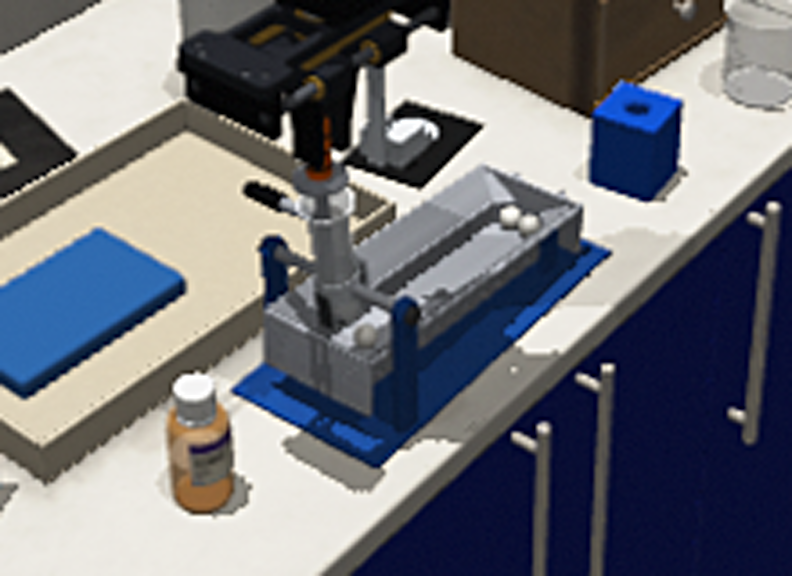

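Request:
servo_tool(rows=[0,0,10,0,0.95,0,0,18,0,0.95,0,0,18,0,0.95,0,0,18,0,0.95])

```text
time_s: 11.5
tool_pos: [0.4613, 0.3765, 0.2255]
tool_rot: [57.8, 90.0, 148.1]
force: [0.5, -0.5, 0.9]
grip_width: 0.0167
```

```bash
python3 - <<'E'
from h import *
o=get_obs();print(o["time_s"],o["tool_pos"],o["force"],o["grip_width"])
r=shot("wrist","w12")
crop(r,20,120,420,360,"c12",2)
r=shot("scene","s12"); crop(r,220,260,380,380,"c12s",5)
E
```

```text
11.5 [0.46130552 0.3764568  0.22554133] [ 0.4663641  -0.53541169  0.85922884] 0.016658829113970524
```

View pics/c12.png

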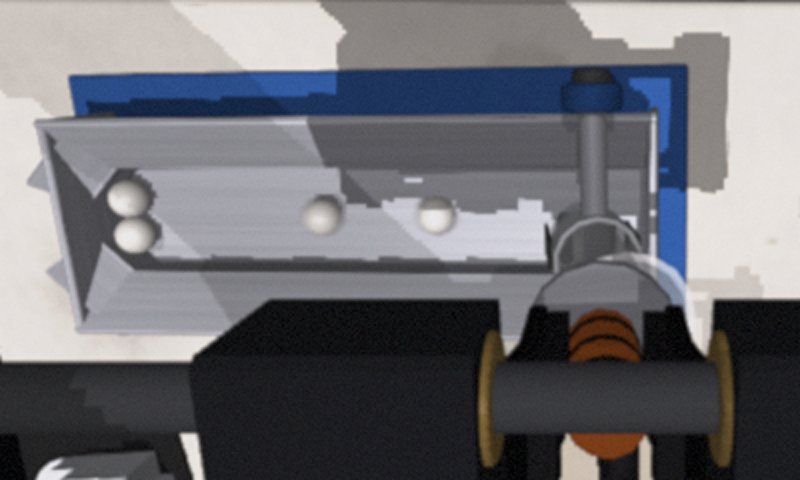

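View pics/c12s.png

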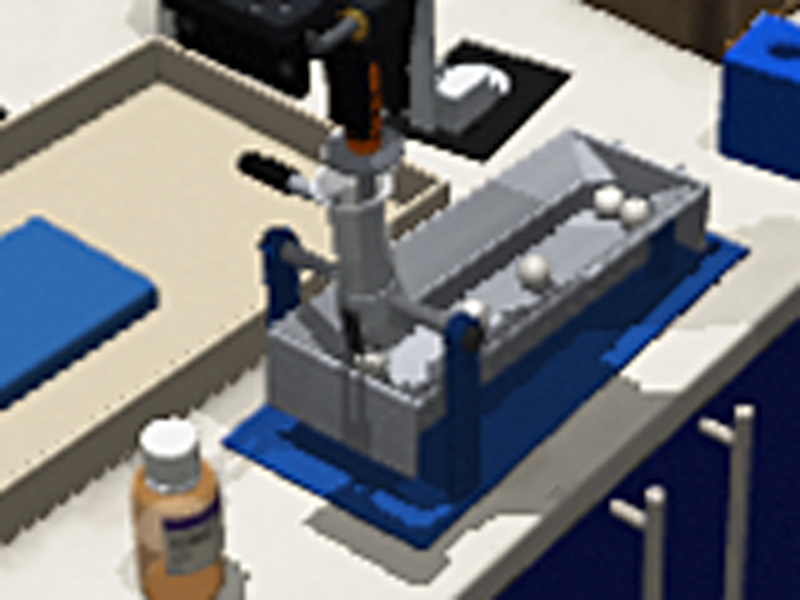

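Request:
servo_tool(rows=[0,-1,-5,0,0.95,0,-1,-10,0,0.95,0,-1,-15,0,0.95,0,-1,-20,0,0.95,0,-1,-20,0,0.95])

```text
time_s: 12.02
tool_pos: [0.4624, 0.376, 0.2136]
tool_rot: [-49.5, 89.6, 40.8]
force: [-9.0, -7.3, 36.9]
grip_width: 0.0167
```

```bash
python3 - <<'E'
from h import *
o=get_obs();print(o["time_s"],o["tool_pos"],o["force"],o["grip_width"])
r=shot("wrist","w13")
crop(r,20,120,420,360,"c13",2)
r=shot("scene","s13"); crop(r,220,260,380,380,"c13s",5)
E
```

```text
12.0167 [0.46241128 0.37602423 0.21361757] [-9.01043538 -7.31700991 36.89381805] 0.016668332309405048
```

View pics/c13.png

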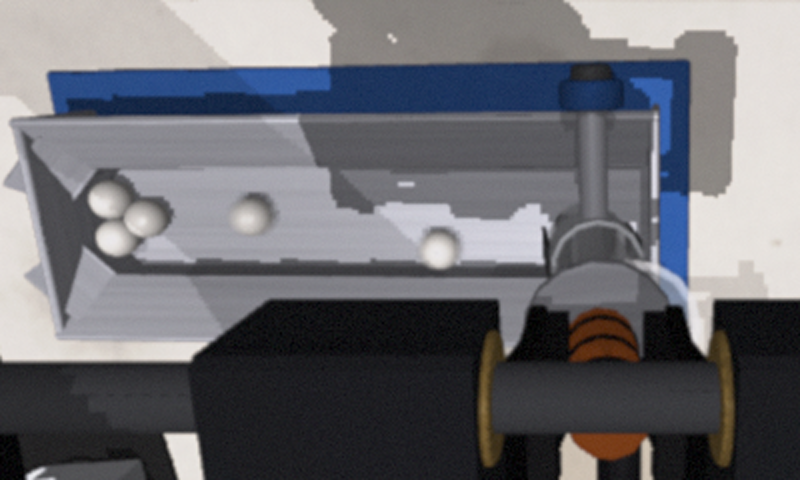

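View pics/c13s.png

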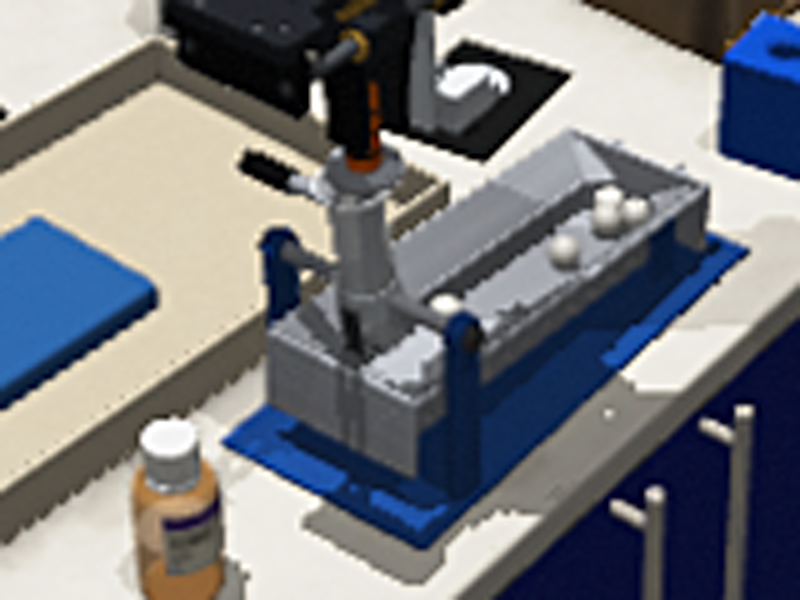

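Request:
servo_tool(rows=[0,0,-5,0,0.95,0,0,-8,0,0.95,0,0,-8,0,0.95])

```text
time_s: 12.37
tool_pos: [0.4637, 0.3778, 0.2126]
tool_rot: [-47.6, 89.2, 42.8]
force: [-13.9, -11.1, 59.9]
grip_width: 0.017
```

```bash
python3 - <<'E'
from h import *
o=get_obs();print(o["time_s"],o["tool_pos"],o["force"],o["grip_width"])
r=shot("wrist","w14")
crop(r,260,200,400,320,"c14",5)
for v in range(254,272,3): print(v,[dep(r,c,v).round(3).tolist() for c in (300,310,322,334,350,358,364)])
E
```

```text
12.3667 [0.4637019  0.37780692 0.21261258] [-13.85153511 -11.11126838  59.88452238] 0.017049747256534735
254 [[0.449, 0.367, 0.183], [0.449, 0.372, 0.183], [0.449, 0.378, 0.183], [0.45, 0.384, 0.181], [0.452, 0.393, 0.174], [0.503, 0.416, 0.005], [0.505, 0.423, -0.001]]
257 [[0.451, 0.367, 0.183], [0.451, 0.372, 0.184], [0.451, 0.378, 0.182], [0.451, 0.384, 0.181], [0.453, 0.393, 0.175], [0.507, 0.416, 0.004], [0.508, 0.423, -0.001]]
260 [[0.452, 0.367, 0.184], [0.452, 0.372, 0.184], [0.452, 0.378, 0.183], [0.453, 0.384, 0.182], [0.456, 0.393, 0.171], [0.455, 0.397, 0.174], [0.511, 0.423, -0.0]]
263 [[0.454, 0.367, 0.183], [0.454, 0.372, 0.183], [0.454, 0.378, 0.182], [0.455, 0.385, 0.181], [0.459, 0.394, 0.169], [0.457, 0.397, 0.175], [0.515, 0.423, -0.001]]
266 [[0.456, 0.367, 0.183], [0.456, 0.372, 0.183], [0.456, 0.378, 0.182], [0.456, 0.385, 0.181], [0.456, 0.393, 0.181], [0.459, 0.398, 0.173], [0.518, 0.423, -0.001]]
269 [[0.457, 0.367, 0.184], [0.457, 0.372, 0.183], [0.457, 0.378, 0.183], [0.458, 0.385, 0.182], [0.458, 0.393, 0.18], [0.461, 0.398, 0.172], [0.46, 0.401, 0.174]]
```

View pics/c14.png

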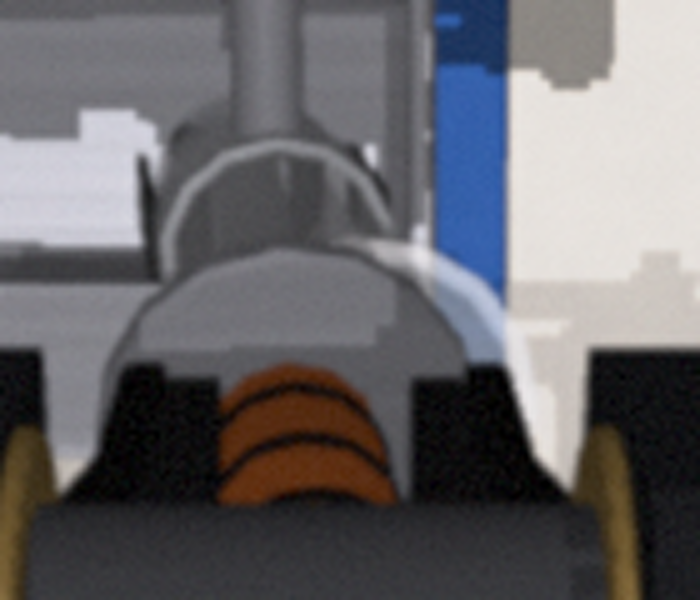

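Request:
servo_tool(rows=[0,-4,5,0,0.95,0,-9,7,0,0.95,0,-12,7,0,0.95,0,-12,4,0,0.95,0,-12,4,0,0.95,0,-12,4,0,0.95])

```text
time_s: 12.92
tool_pos: [0.4632, 0.3691, 0.2124]
tool_rot: [-35.6, 89.0, 54.9]
force: [-7.4, -0.4, 40.3]
grip_width: 0.0166
```

```bash
python3 - <<'E'
from h import *
o=get_obs();print(o["time_s"],o["tool_pos"],o["force"],o["grip_width"])
r=shot("wrist","w15")
crop(r,260,200,400,320,"c15",5)
for v in range(254,272,3): print(v,[dep(r,c,v).round(3).tolist() for c in (280,300,322,334,342,350,358,364,370)])
r=shot("scene","s15"); crop(r,220,260,380,380,"c15s",5)
E
```

```text
12.9167 [0.46322133 0.36905753 0.21242451] [-7.4048079  -0.43343036 40.30485047] 0.016634374241871523
254 [[0.493, 0.334, 0.038], [0.493, 0.352, 0.037], [0.449, 0.37, 0.183], [0.449, 0.376, 0.182], [0.451, 0.38, 0.176], [0.451, 0.384, 0.176], [0.502, 0.408, 0.005], [0.502, 0.414, 0.006], [0.504, 0.421, 0.0]]
257 [[0.493, 0.335, 0.045], [0.451, 0.359, 0.182], [0.45, 0.37, 0.183], [0.451, 0.376, 0.182], [0.451, 0.38, 0.181], [0.452, 0.384, 0.176], [0.452, 0.388, 0.177], [0.506, 0.414, 0.005], [0.507, 0.421, 0.001]]
260 [[0.495, 0.335, 0.048], [0.452, 0.359, 0.184], [0.452, 0.37, 0.181], [0.452, 0.376, 0.184], [0.453, 0.38, 0.181], [0.456, 0.385, 0.171], [0.454, 0.389, 0.176], [0.509, 0.414, 0.005], [0.511, 0.421, -0.001]]
263 [[0.497, 0.335, 0.05], [0.454, 0.359, 0.182], [0.454, 0.37, 0.182], [0.454, 0.376, 0.183], [0.454, 0.38, 0.182], [0.455, 0.384, 0.179], [0.456, 0.389, 0.176], [0.455, 0.392, 0.177], [0.513, 0.421, 0.001]]
266 [[0.499, 0.335, 0.052], [0.455, 0.359, 0.183], [0.455, 0.37, 0.182], [0.455, 0.376, 0.182], [0.456, 0.38, 0.182], [0.456, 0.384, 0.181], [0.458, 0.389, 0.174], [0.457, 0.392, 0.176], [0.517, 0.421, 0.0]]
269 [[0.502, 0.335, 0.054], [0.457, 0.359, 0.181], [0.457, 0.37, 0.181], [0.457, 0.376, 0.181], [0.457, 0.38, 0.182], [0.457, 0.384, 0.181], [0.461, 0.389, 0.172], [0.459, 0.392, 0.177], [0.52, 0.421, 0.0]]
```

View pics/c15.png

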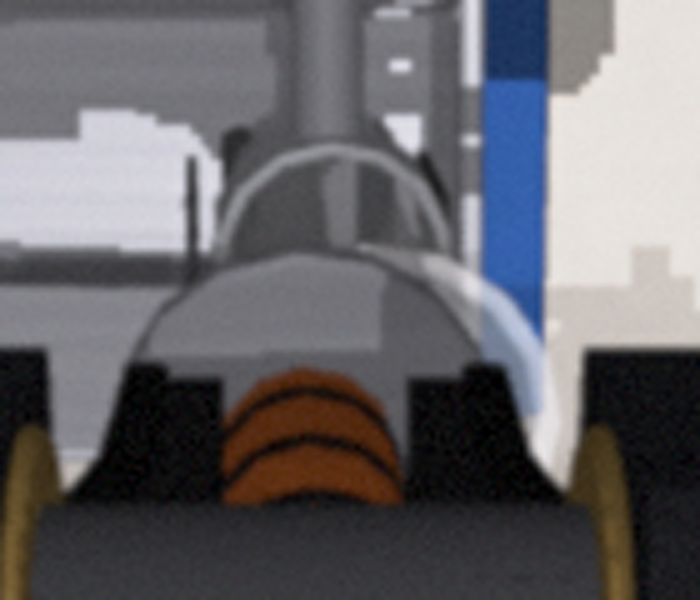

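View pics/c15s.png

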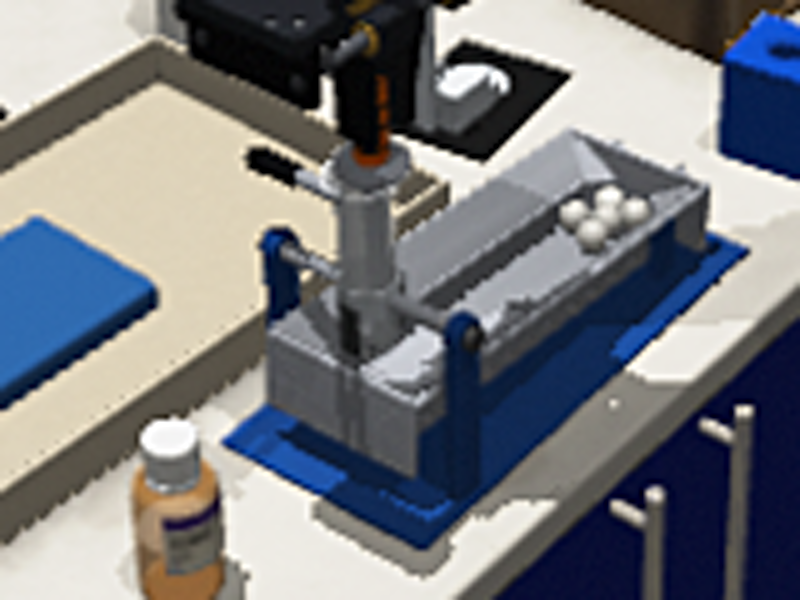

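Request:
servo_tool(rows=[0,2,20,0,0.95,0,5,50,0,0.95,0,5,85,0,0.95,0,5,120,0,0.95,0,5,155,0,0.95,-2,-20,160,0,0.95,-4,-55,160,0,0.95,-6,-95,160,0,0.95,-8,-135,160,0,0.95,-10,-175,160,0,0.95])

```text
time_s: 13.85
tool_pos: [0.4506, 0.1865, 0.3598]
tool_rot: [108.8, 89.8, -160.8]
force: [0.7, -0.9, -0.2]
grip_width: 0.0169
```

Request:
servo_tool(rows=[-1,-40,0,0,0.95,-2,-80,0,0,0.95,-3,-120,0,0,0.95,-4,-150,-20,0,0.95,-4,-170,-40,0,0.95,-4,-175,-60,0,0.95,-4,-175,-70,0,0.95,-4,-175,-70,0,0.95])

```text
time_s: 14.52
tool_pos: [0.4456, 0.0134, 0.2883]
tool_rot: [93.3, 89.7, -176.4]
force: [-0.6, 0.9, -1.2]
grip_width: 0.0165
```

```bash
python3 - <<'E'
from h import *
o=get_obs();print(o["time_s"],o["tool_pos"],o["force"],o["grip_width"])
r=shot("wrist","w16")
crop(r,240,140,400,300,"c16",4)
for v in range(215,260,5): print(v,[dep(r,c,v).round(3).tolist() for c in (310,314,318,322,326,330)])
hsv=cv2.cvtColor(r["frame"],cv2.COLOR_BGR2HSV)
m=cv2.inRange(hsv,(100,110,40),(130,255,255))>0;m[270:]=0;m[:120]=0;m[:,:240]=0;m[:,390:]=0
P=cloud(r,m);Q=P[abs(P[:,2]-.07)<.008];rc=cv2.minAreaRect((Q[:,:2]*1000).astype(np.float32));print(rc)
r=shot("scene","s16"); crop(r,320,140,460,300,"c16s",4)
E
```

```text
14.5167 [0.44558183 0.01339733 0.28825094] [-0.60903118  0.92949485 -1.19494109] 0.016456760535143434
215 [[0.445, 0.001, 0.069], [0.445, 0.005, 0.069], [0.445, 0.009, 0.066], [0.455, 0.013, 0.01], [0.455, 0.018, 0.012], [0.455, 0.023, 0.008]]
220 [[0.449, 0.001, 0.071], [0.45, 0.005, 0.069], [0.456, 0.009, 0.035], [0.46, 0.013, 0.015], [0.46, 0.018, 0.012], [0.379, 0.014, 0.44]]
225 [[0.455, 0.001, 0.069], [0.454, 0.005, 0.07], [0.457, 0.009, 0.06], [0.459, 0.013, 0.045], [0.461, 0.018, 0.04], [0.459, 0.022, 0.048]]
230 [[0.46, 0.001, 0.068], [0.46, 0.005, 0.07], [0.442, 0.01, 0.151], [0.442, 0.014, 0.15], [0.46, 0.017, 0.068], [0.46, 0.021, 0.069]]
235 [[0.465, 0.001, 0.07], [0.445, 0.007, 0.156], [0.442, 0.011, 0.168], [0.442, 0.014, 0.167], [0.445, 0.017, 0.153], [0.465, 0.022, 0.07]]
240 [[0.47, 0.001, 0.07], [0.445, 0.008, 0.172], [0.442, 0.011, 0.182], [0.443, 0.014, 0.181], [0.445, 0.017, 0.172], [0.47, 0.022, 0.071]]
245 [[0.475, 0.001, 0.069], [0.445, 0.008, 0.187], [0.443, 0.011, 0.193], [0.443, 0.014, 0.195], [0.444, 0.016, 0.188], [0.475, 0.022, 0.07]]
250 [[0.48, 0.001, 0.07], [0.43, 0.01, 0.254], [0.429, 0.012, 0.256], [0.429, 0.014, 0.257], [0.429, 0.016, 0.256], [0.43, 0.018, 0.255]]
255 [[0.431, 0.008, 0.258], [0.431, 0.01, 0.258], [0.432, 0.012, 0.257], [0.432, 0.014, 0.258], [0.432, 0.016, 0.258], [0.432, 0.018, 0.257]]
((450.67584228515625, 17.26569938659668), (56.1428108215332, 55.31590270996094), 6.892331123352051)
```

View pics/c16.png

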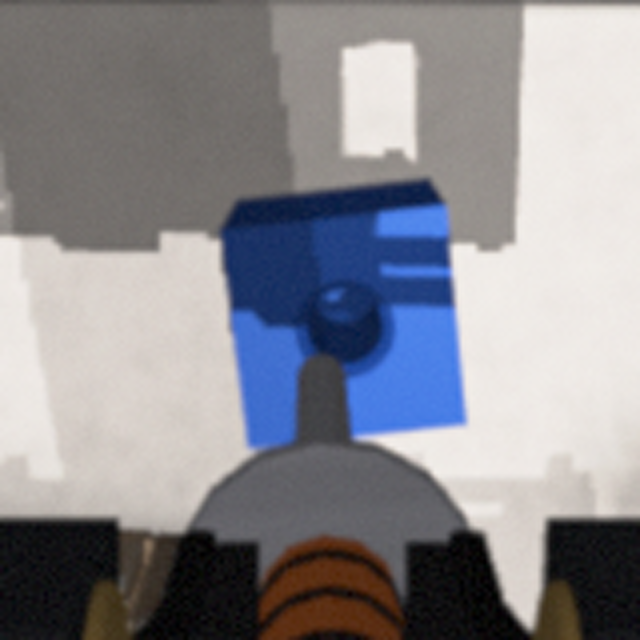

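View pics/c16s.png

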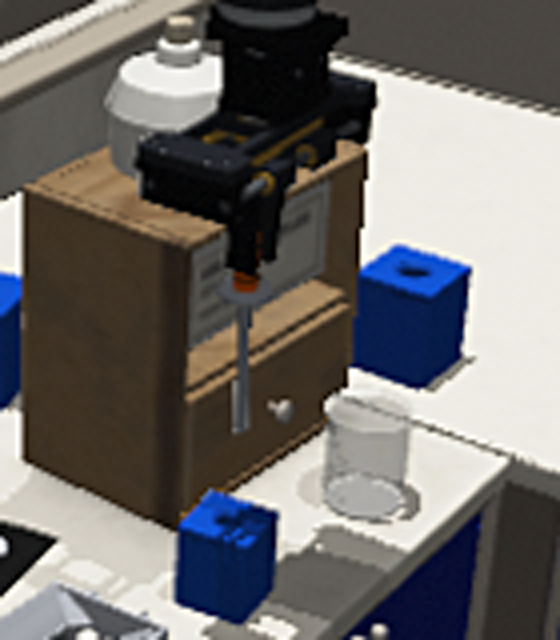

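Request:
servo_tool(rows=[4,5,-5,0,0.95,4,5,-30,0,0.95,4,5,-55,0,0.95,4,5,-75,0,0.95,4,5,-95,0,0.95,4,5,-110,0,0.95,4,5,-122,0,0.95,4,5,-128,0,0.95,4,5,-128,0,0.95])

```text
time_s: 15.37
tool_pos: [0.4513, 0.0191, 0.1628]
tool_rot: [104.0, 89.9, -165.5]
force: [0.3, -0.4, -0.9]
grip_width: 0.0162
```

Request:
servo_tool(rows=[0,0,-4,0,0.95,0,0,-4,0,0.4,0,0,-4,0,0.3,0,0,-4,0,0.3,0,0,20,0,0.3,0,0,55,0,0.3,0,0,95,0,0.3,10,5,110,0,0.3,20,45,110,0,0.5,30,85,110,0,0.6])

```text
time_s: 16.2
tool_pos: [0.4835, 0.1026, 0.2768]
tool_rot: [-67.0, 89.6, 23.0]
force: [0.6, 0.7, -1.0]
grip_width: 0.0529
```

```bash
python3 - <<'E'
from h import *
o=get_obs();print(o["time_s"],o["tool_pos"],o["force"],o["grip_width"])
r=shot("scene","s17"); crop(r,200,140,460,340,"c17s",3)
r=shot("top","t17");
hsv=cv2.cvtColor(r["frame"],cv2.COLOR_BGR2HSV)
m=cv2.inRange(hsv,(5,150,100),(20,255,255))>0; m[:, :320]=0;m[:,360:]=0;m[:290]=0;m[330:]=0
P=cloud(r,m);print("orange",len(P),P.mean(0).round(3),P.max(0).round(3))
E
```

```text
16.2 [0.48351951 0.10256491 0.27676959] [ 0.57384471  0.68031061 -0.98444141] 0.05288860229881776
orange 22 [0.456 0.024 0.174] [0.462 0.03  0.178]
```

View pics/c17s.png

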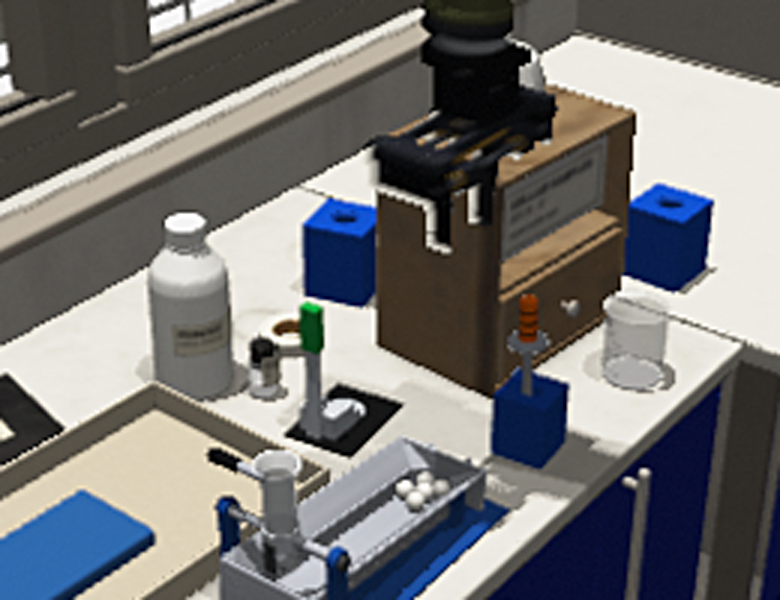

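Request:
servo_tool(rows=[6,40,0,0,0.65,12,80,0,0,0.65,18,120,0,0,0.65,24,160,0,0,0.65,30,200,0,0,0.65,36,240,0,0,0.65,43,266,0,0,0.65,43,266,0,0,0.65,43,266,-20,0,0.65,43,266,-50,0,0.65])

```text
time_s: 17.13
tool_pos: [0.5264, 0.3706, 0.2267]
tool_rot: [-56.6, 89.6, 33.8]
force: [-0.1, -0.0, -0.3]
grip_width: 0.0306
```

```bash
python3 - <<'E'
from h import *
o=get_obs();print(o["time_s"],o["tool_pos"],o["force"],o["grip_width"])
r=shot("wrist","w18")
for v in (250,262): print([dep(r,c,v).round(3).tolist() for c in range(310,345,4)])
E
```

```text
17.1333 [0.5264464  0.37063354 0.22669917] [-0.10545845 -0.02414529 -0.30570849] 0.030553520876787844
[[0.559, 0.36, 0.027], [0.559, 0.364, 0.027], [0.558, 0.368, 0.028], [0.52, 0.371, 0.161], [0.519, 0.374, 0.164], [0.519, 0.376, 0.164], [0.519, 0.378, 0.165], [0.52, 0.381, 0.162], [0.521, 0.383, 0.158]]
[[0.578, 0.359, 0.005], [0.578, 0.364, 0.004], [0.578, 0.368, 0.005], [0.527, 0.371, 0.162], [0.527, 0.374, 0.164], [0.527, 0.376, 0.163], [0.527, 0.378, 0.163], [0.527, 0.381, 0.162], [0.528, 0.383, 0.159]]
```

View pics/w18.png

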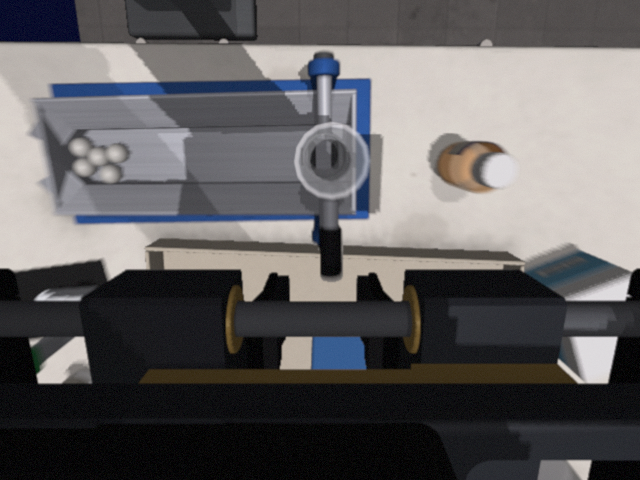

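Request:
servo_tool(rows=[0,4,-30,0,0.65,0,4,-60,0,0.65,0,4,-86,0,0.65,0,4,-91,0,0.65,0,4,-91,0,0.65,0,10,-91,0,0.65,0,16,-91,0,0.65,0,22,-92,0,0.65,0,28,-93,0,0.65,0,34,-95,0,0.65])

```text
time_s: 18.02
tool_pos: [0.5266, 0.4015, 0.1318]
tool_rot: [-119.7, 89.8, -29.5]
force: [-0.4, -7.6, 5.6]
grip_width: 0.0304
```

Request:
servo_tool(rows=[0,6,-3,0,0.65,0,12,-6,0,0.65,0,18,-9,0,0.65,0,23,-10,0,0.65,0,27,-10,0,0.65,0,30,-10,0,0.65,0,30,-10,0,0.65])

```text
time_s: 18.6
tool_pos: [0.5264, 0.4242, 0.1178]
tool_rot: [172.4, 89.1, -97.6]
force: [-1.9, -16.4, -0.6]
grip_width: 0.0304
```

```bash
python3 - <<'E'
from h import *
o=get_obs();print(o["time_s"],o["tool_pos"],o["force"],o["grip_width"])
r=shot("wrist","w19")
for v in (250,262): print([dep(r,c,v).round(3).tolist() for c in range(290,335,4)])
E
```

```text
18.6 [0.5264113  0.42417268 0.11784118] [ -1.89419736 -16.41565668  -0.60788616] 0.03044298479812043
[[0.495, 0.414, 0.142], [0.494, 0.415, 0.143], [0.495, 0.417, 0.142], [0.495, 0.418, 0.141], [0.496, 0.419, 0.138], [0.533, 0.414, 0.004], [0.533, 0.417, 0.004], [0.534, 0.42, 0.0], [0.534, 0.423, 0.0], [0.534, 0.426, 0.0], [0.534, 0.429, 0.0], [0.534, 0.432, 0.0]]
[[0.499, 0.414, 0.142], [0.499, 0.415, 0.142], [0.499, 0.417, 0.141], [0.499, 0.418, 0.141], [0.5, 0.419, 0.14], [0.543, 0.414, 0.0], [0.543, 0.417, 0.002], [0.543, 0.42, 0.0], [0.543, 0.423, -0.0], [0.543, 0.426, 0.0], [0.544, 0.429, -0.002], [0.543, 0.432, -0.0]]
```

View pics/w19.png

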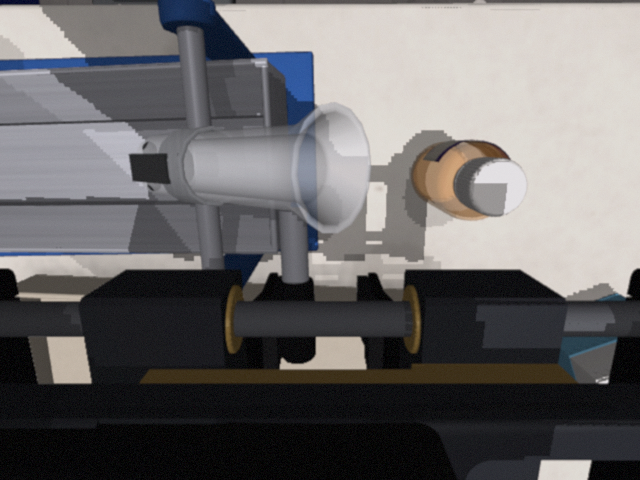

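Request:
servo_tool(rows=[0,5,0,0,0.65,0,8,0,0,0.65,0,8,0,0,0.65])

```text
time_s: 18.9
tool_pos: [0.5265, 0.4244, 0.1174]
tool_rot: [166.8, 88.4, -103.4]
force: [-7.5, -30.5, 6.5]
grip_width: 0.0309
```

Request:
servo_tool(rows=[0,-18,0,0,0.65,0,-20,30,0,0.5,0,-20,70,0,0.4,0,-20,110,0,0.4,10,-50,135,-7,0.4,20,-90,140,-14,0.4,30,-130,140,-21,0.4,40,-160,140,-28,0.4,50,-180,140,-35,0.4,60,-200,140,-42,0.4])

```text
time_s: 19.73
tool_pos: [0.5857, 0.2402, 0.2614]
tool_rot: [-16.2, 89.7, 31.8]
force: [-0.0, 0.2, -0.0]
grip_width: 0.052
```

Request:
servo_tool(rows=[5,-10,0,-7,0.4,10,-20,0,-14,0.4,15,-30,0,-21,0.4,20,-40,0,-28,0.4,20,-50,0,-35,0.4,20,-50,0,-42,0.4,20,-50,0,-42,0.4,20,-50,0,-42,0.4])

```text
time_s: 20.4
tool_pos: [0.6049, 0.1925, 0.2602]
tool_rot: [27.7, 89.8, 34.3]
force: [1.2, 0.3, -0.1]
grip_width: 0.052
```

```bash
python3 - <<'E'
from h import *
o=get_obs();print(o["time_s"],o["tool_pos"],o["qpos"],o["grip_width"])
print(R.from_euler('xyz',o["tool_rot"],degrees=True).as_matrix().round(3).tolist())
r=shot("wrist","w20"); s=shot("scene","s20")
E
```

```text
20.4 [0.60493022 0.19246673 0.26019996] [-36.45131862  16.09860167  20.49515257  84.12340311  -5.69628789
  80.64002064  -9.19049392] 0.051991303867917144
[[0.002, -0.115, 0.993], [0.002, 0.993, 0.115], [-1.0, 0.001, 0.002]]
```

View pics/w20.png

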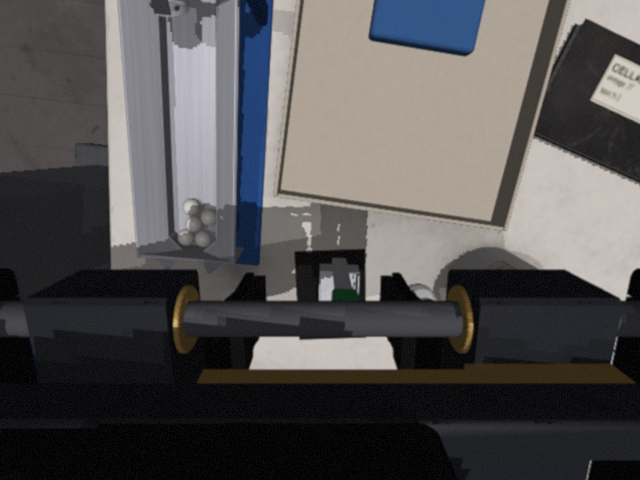

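View pics/s20.png

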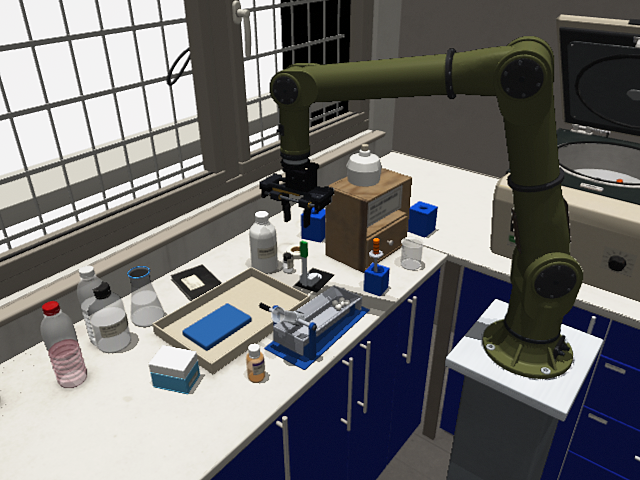

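```bash
python3 - <<'E'
from h import *
r=shot("top","t21"); crop(r,280,215,345,270,"c21",12)
hsv=cv2.cvtColor(r["frame"],cv2.COLOR_BGR2HSV)
g=cv2.inRange(hsv,(45,80,30),(85,255,255))>0; g[:, :280]=0;g[:,315:]=0;g[:215]=0;g[255:]=0
v,u=np.nonzero(g);print(u.min(),u.max(),v.min(),v.max()); P=cloud(r,g); Q=P[P[:,2]>.14]; print(len(P),Q.min(0).round(3),Q.max(0).round(3),Q.mean(0).round(4))
E
```

```text
293 298 229 236
36 [0.62  0.132 0.151] [0.638 0.145 0.162] [0.6285 0.1381 0.1569]
```

View pics/c21.png

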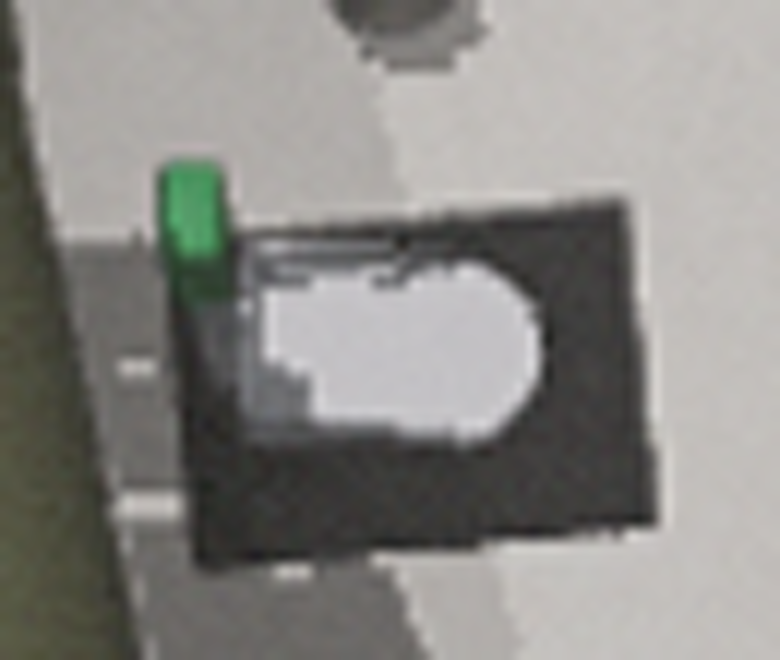

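Request:
servo_tool(rows=[12,-27,0,-5,0.4,24,-54,0,-5,0.4,24,-54,-35,-5,0.4,24,-54,-70,-5,0.4,24,-54,-105,-5,0.4,24,-54,-136,-5,0.4,24,-54,-136,-5,0.4,24,-54,-136,-5,0.4])

```text
time_s: 21.22
tool_pos: [0.6273, 0.1375, 0.1214]
tool_rot: [-164.6, 89.8, -163.2]
force: [0.7, -0.3, 1.2]
grip_width: 0.052
```

```bash
python3 - <<'E'
from h import *
o=get_obs();print(o["time_s"],o["tool_pos"],o["force"],o["grip_width"])
print(R.from_euler('xyz',o["tool_rot"],degrees=True).as_matrix().round(3).tolist())
r=shot("wrist","w22"); s=shot("scene","s22");crop(s,230,170,350,290,"c22",5); r=shot("top"); crop(r,260,190,360,270,"c22t",6)
E
```

```text
21.2167 [0.62732705 0.13745578 0.12138952] [ 0.66840901 -0.33678887  1.2202721 ] 0.05201281337811254
[[-0.003, -0.025, 1.0], [-0.001, 1.0, 0.025], [-1.0, -0.001, -0.003]]
```

View pics/c22.png

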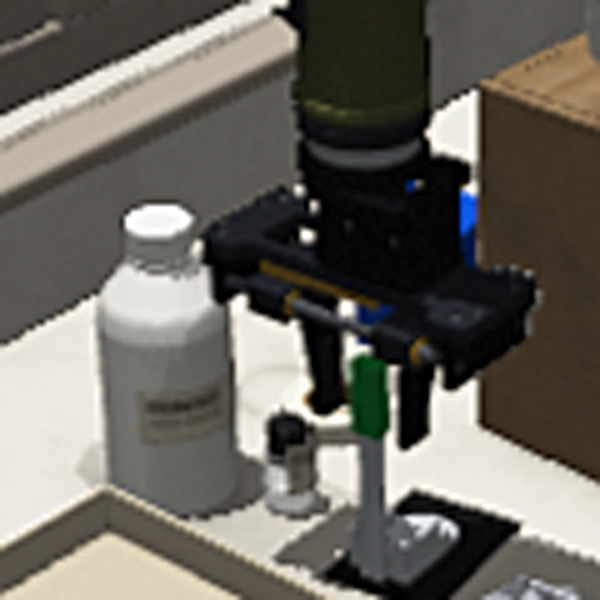

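View pics/w22.png

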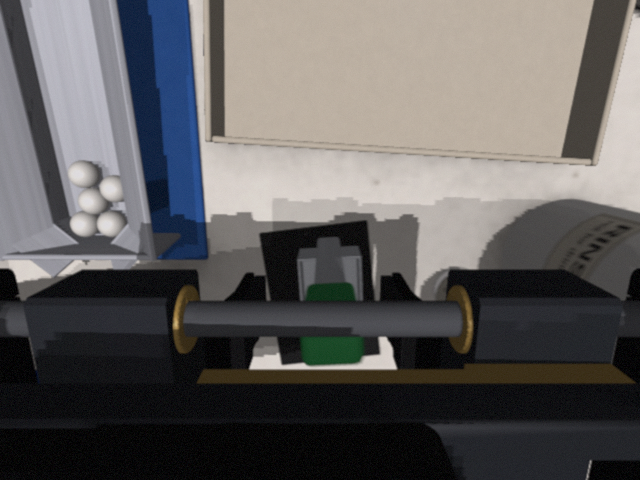

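Request:
servo_tool(rows=[1,0,0,0,0.85,1,0,0,0,0.85,1,0,0,0,0.85,1,0,0,0,0.85,1,0,0,0,0.85,1,0,0,0,0.85], force=40)

```text
time_s: 21.87
tool_pos: [0.6296, 0.1372, 0.1227]
tool_rot: [10.0, 90.0, 11.4]
force: [-0.2, 0.4, 1.0]
grip_width: 0.022
```

Request:
servo_tool(rows=[0,0,30,0,0.85,0,0,60,0,0.85,0,0,90,0,0.85,0,0,120,0,0.85,0,0,120,0,0.85,0,0,120,0,0.85])

```text
time_s: 22.37
tool_pos: [0.6305, 0.1372, 0.2446]
tool_rot: [15.8, 89.8, 17.1]
force: [-0.0, 0.1, -1.8]
grip_width: 0.0221
```

```bash
python3 - <<'E'
from h import *
o=get_obs();print(o["time_s"],o["tool_pos"],o["force"],o["grip_width"],o["wrist_torque"])
r=shot("wrist","w23"); s=shot("scene","s23");crop(s,230,120,390,290,"c23",4); r=shot("top"); crop(r,240,170,360,270,"c23t",6)
E
```

```text
22.3667 [0.63050818 0.13722993 0.24459003] [-0.03433336  0.12355466 -1.80851263] 0.022052047107645162 [-0.03810027  0.11769033  0.02243306]
```

View pics/c23.png

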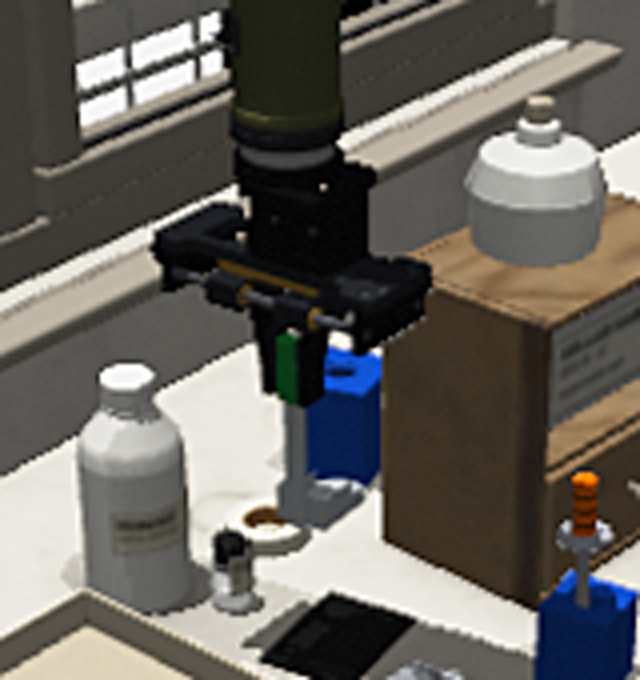

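View pics/w23.png

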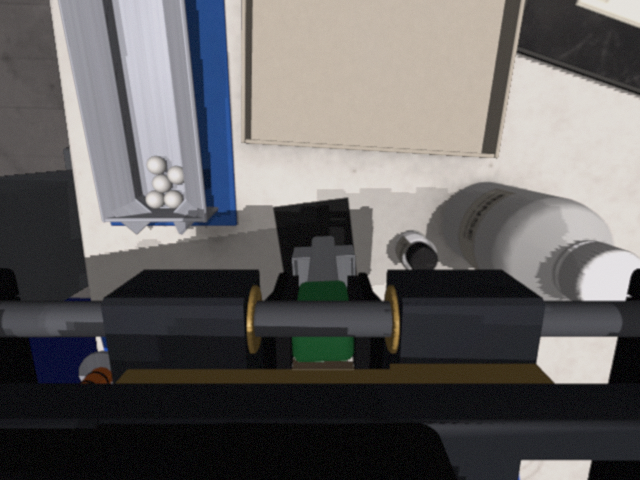

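View pics/c23t.png

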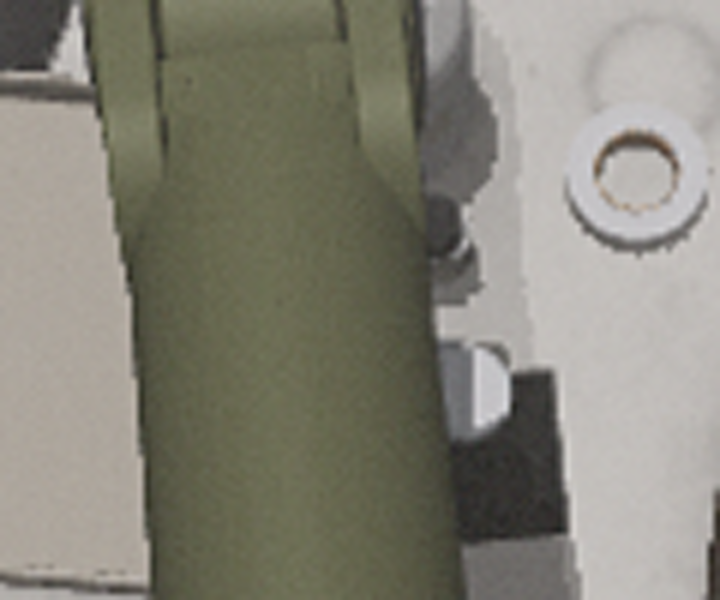

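Request:
servo_tool(rows=[-30,30,0,0,0.85,-60,60,0,0,0.85,-90,90,0,0,0.85,-115,115,0,0,0.85,-140,138,0,0,0.85,-155,150,0,0,0.85,-160,156,0,0,0.85,-160,156,0,0,0.85,-160,156,0,0,0.85])

```text
time_s: 23.27
tool_pos: [0.4701, 0.292, 0.2417]
tool_rot: [-100.0, 89.9, -98.7]
force: [0.7, -0.6, -0.3]
grip_width: 0.0219
```

```bash
python3 - <<'E'
from h import *
o=get_obs();print(o["time_s"],o["tool_pos"],o["force"],o["qpos"])
print(R.from_euler('xyz',o["tool_rot"],degrees=True).as_matrix().round(3).tolist())
r=shot("top","t24"); s=shot("scene","s24");crop(s,230,160,390,360,"c24",4);  crop(r,170,230,330,340,"c24t",5); r=shot("wrist","w24")
E
```

```text
23.2667 [0.47006428 0.29201761 0.24168973] [ 0.66394384 -0.6362221  -0.3220754 ] [-48.60199914   6.30349621  15.13308698  96.91601246  -1.60443003
  77.07384754 -31.90395162]
[[-0.0, -0.023, 1.0], [-0.002, 1.0, 0.023], [-1.0, -0.002, -0.0]]
```

View pics/c24.png

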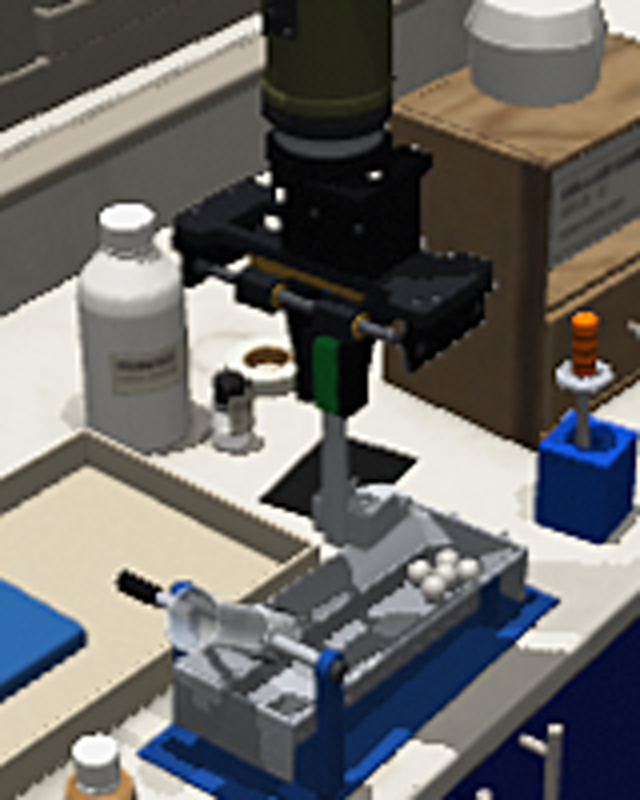

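View pics/c24t.png

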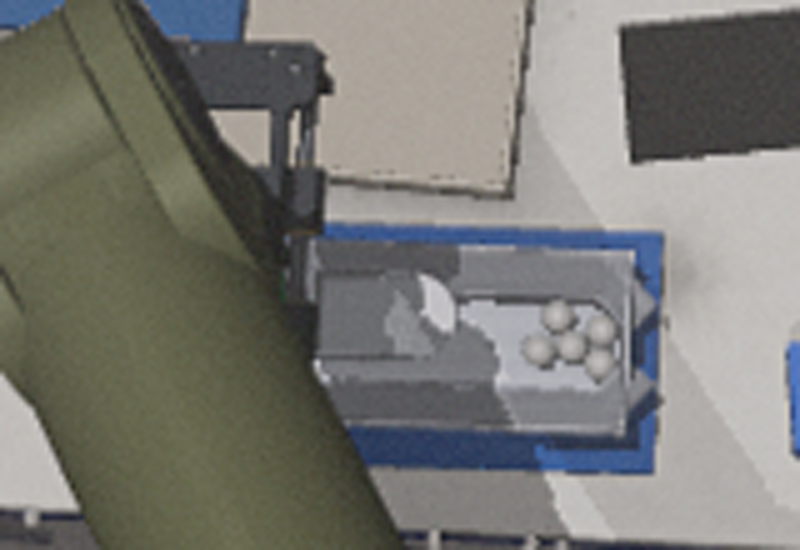

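View pics/w24.png

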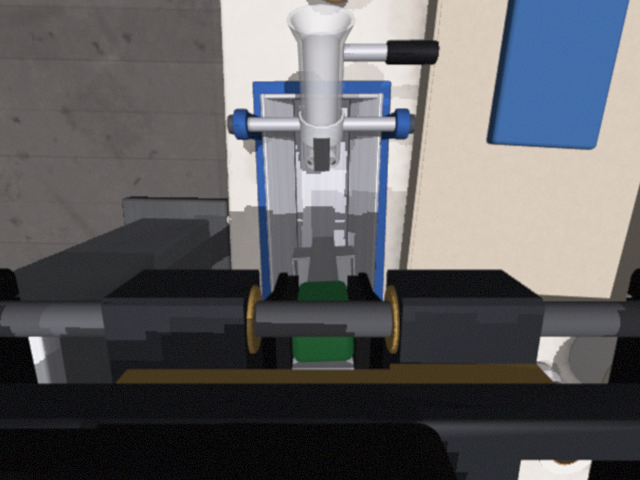

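Request:
servo_tool(rows=[0,0,-30,0,0.85,0,0,-60,0,0.85,0,0,-80,0,0.85,0,0,-90,0,0.85,0,0,-93,0,0.85,0,0,-95,0,0.85,0,0,-95,0,0.85])

```text
time_s: 24.0
tool_pos: [0.4705, 0.2932, 0.1485]
tool_rot: [26.8, 89.9, 28.1]
force: [0.1, 0.1, -1.7]
grip_width: 0.0218
```

```bash
python3 - <<'E'
from h import *
o=get_obs();print(o["time_s"],o["tool_pos"],o["force"],o["wrist_torque"])
s=shot("scene","s25");crop(s,250,220,390,360,"c25",5)
r=shot("wrist");crop(r,240,180,400,300,"c25w",5)
E
```

```text
24.0 [0.47048931 0.29318715 0.14851961] [ 0.08195997  0.09058171 -1.70858373] [-0.05459193  0.02346792 -0.00014495]
```

View pics/c25.png

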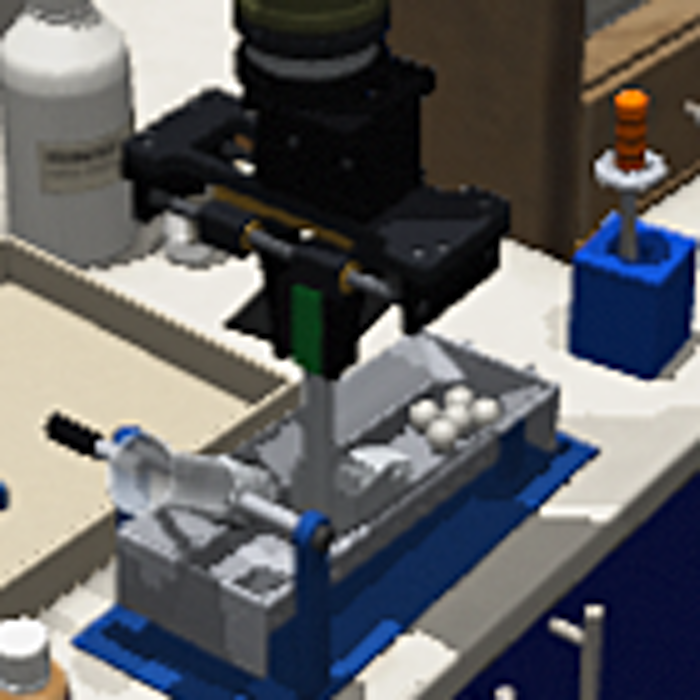

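View pics/c25w.png

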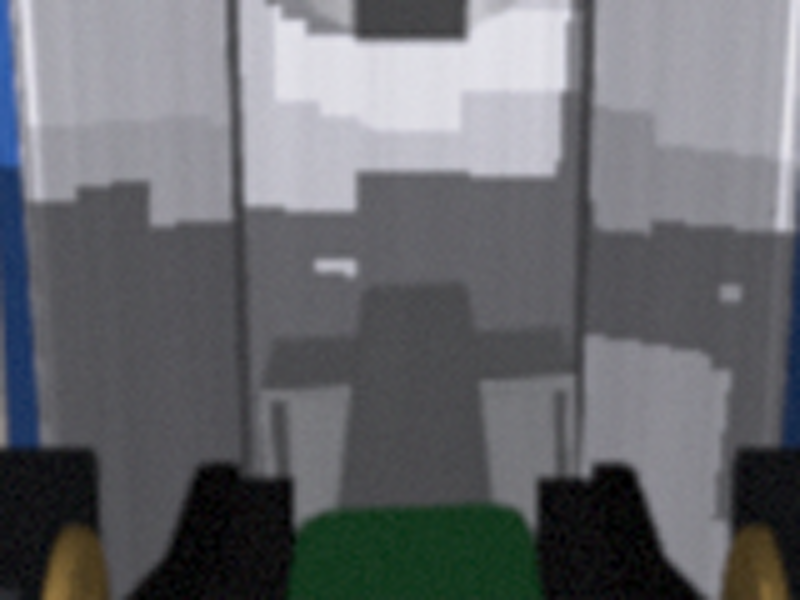

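Request:
servo_tool(rows=[0,0,-2,0,0.85,0,0,-4,0,0.85,0,0,-5,0,0.85,0,0,-5,0,0.85])

```text
time_s: 24.43
tool_pos: [0.47, 0.2936, 0.1438]
tool_rot: [37.9, 89.9, 39.2]
force: [-1.6, -0.6, 3.2]
grip_width: 0.0217
```

Request:
servo_tool(rows=[0,0,0,0,0.68,0,0,0,0,0.68,0,0,0,0,0.68,0,0,0,0,0.68,0,0,0,0,0.68])

```text
time_s: 24.85
tool_pos: [0.4694, 0.2931, 0.1424]
tool_rot: [-122.5, 90.0, -121.1]
force: [0.2, -1.3, -0.1]
grip_width: 0.0279
```

```bash
python3 - <<'E'
from h import *
o=get_obs();print(o["time_s"],o["tool_pos"],o["force"],o["grip_width"])
s=shot("scene","s26");crop(s,250,220,390,360,"c26",5)
r=shot("wrist");crop(r,240,180,400,300,"c26w",5)
E
```

```text
24.85 [0.46937758 0.29306699 0.14235324] [ 0.23524956 -1.30809076 -0.05072806] 0.02792963398303045
```

View pics/c26.png

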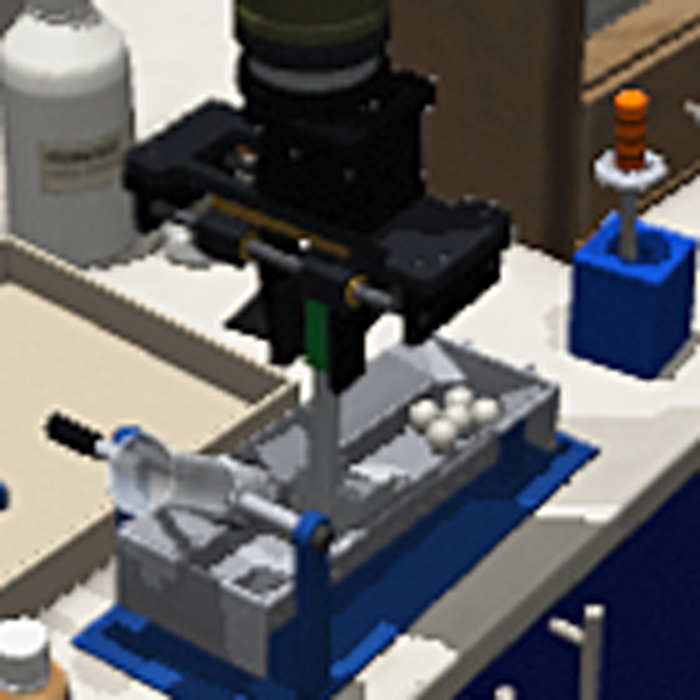

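View pics/c26w.png

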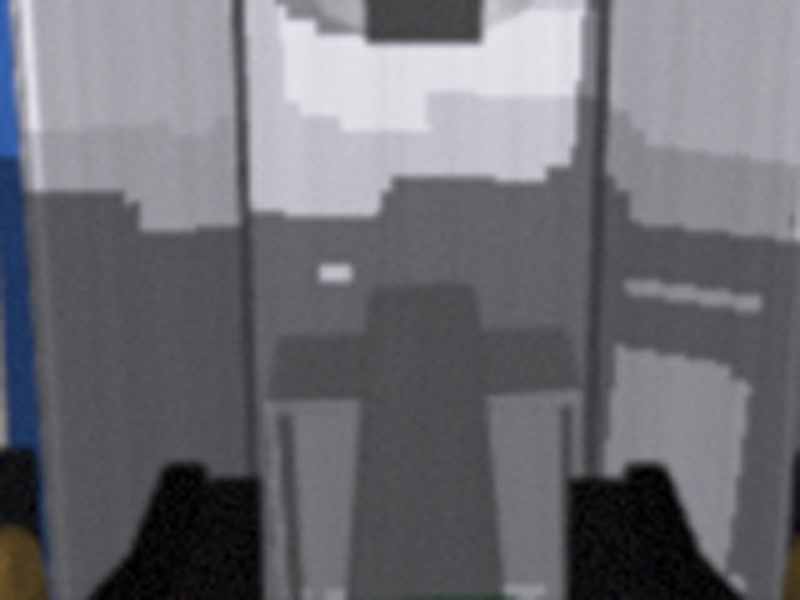

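Request:
servo_tool(rows=[0,-6,0,0,0.68,0,-10,0,0,0.68,0,-10,0,0,0.85,0,-10,0,0,0.85,0,-10,0,0,0.85,0,-10,0,0,0.85], force=40)

```text
time_s: 25.45
tool_pos: [0.4695, 0.283, 0.1426]
tool_rot: [-65.2, 90.0, -63.8]
force: [-0.1, -1.7, 0.5]
grip_width: 0.0217
```

```bash
python3 - <<'E'
from h import *
o=get_obs();print(o["time_s"],o["tool_pos"],o["force"],o["grip_width"])
s=shot("scene","s27");crop(s,250,220,390,360,"c27",5)
r=shot("wrist");crop(r,240,180,400,300,"c27w",5)
E
```

```text
25.45 [0.46954431 0.28297653 0.14261178] [-0.0639737  -1.72629188  0.50299338] 0.02168765390608629
```

View pics/c27.png

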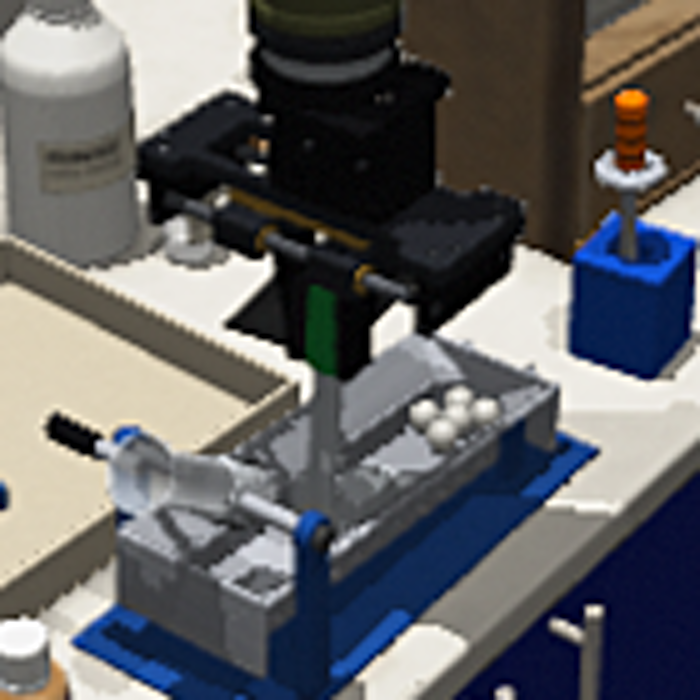

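View pics/c27w.png

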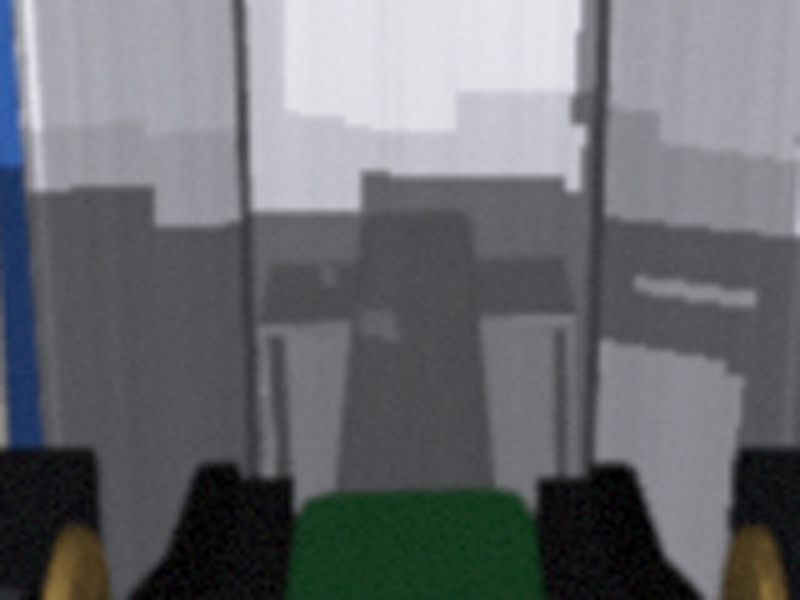

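Request:
servo_tool(rows=[0,-8,-1,0,0.85,0,-16,-2,0,0.85,0,-24,-3,0,0.85,0,-32,-3,0,0.85,1,-40,-4,0,0.85,1,-47,-5,0,0.85,1,-54,-5,0,0.85], force=60)

```text
time_s: 26.13
tool_pos: [0.4708, 0.2286, 0.1379]
tool_rot: [41.9, 89.9, 43.2]
force: [-0.5, 0.4, -1.0]
grip_width: 0.0216
```

```bash
python3 - <<'E'
from h import *
o=get_obs();print(o["time_s"],o["tool_pos"],o["force"],o["grip_width"])
s=shot("scene","s28");crop(s,270,220,390,320,"c28",6)
r=shot("top");crop(r,230,270,310,330,"c28t",10)
E
```

```text
26.1333 [0.47081418 0.22857009 0.13794323] [-0.49915684  0.38503316 -1.00293369] 0.021631739638396225
```

View pics/c28.png

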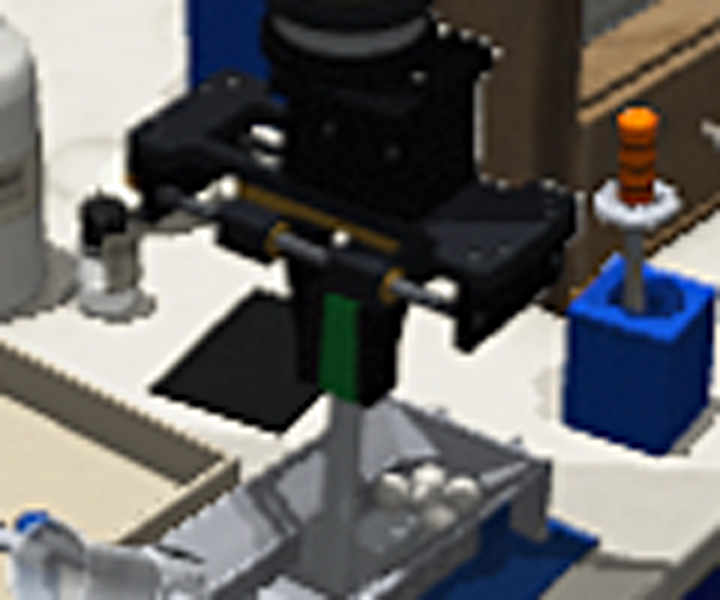

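View pics/c28t.png

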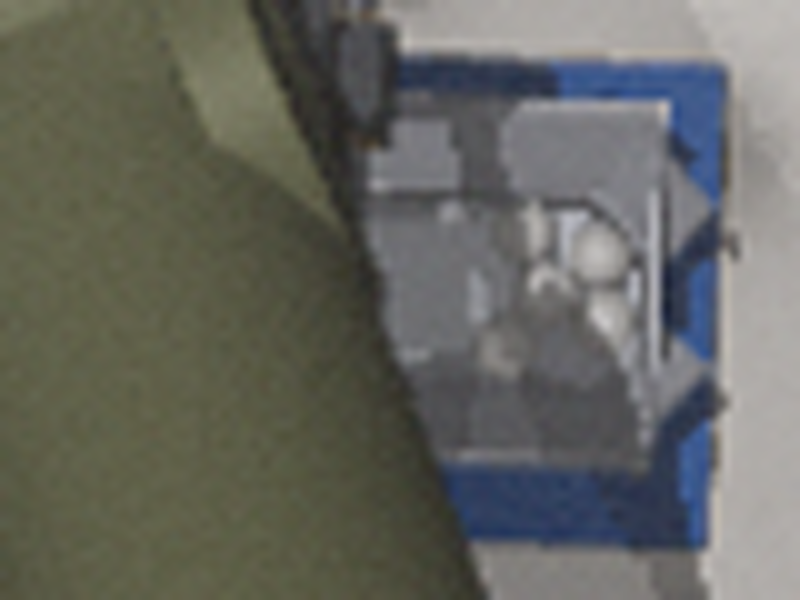

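Request:
servo_tool(rows=[0,-5,-1,0,0.85,0,-10,-2,0,0.85,0,-15,-3,0,0.85,0,-19,-3,0,0.85,1,-22,-3,0,0.85,1,-24,-4,0,0.85])

```text
time_s: 26.73
tool_pos: [0.4737, 0.2155, 0.139]
tool_rot: [64.5, 88.9, 66.0]
force: [-3.6, 18.4, 23.8]
grip_width: 0.0212
```

```bash
python3 - <<'E'
from h import *
o=get_obs();print(o["time_s"],o["tool_pos"],o["force"],o["grip_width"])
s=shot("scene","s29");crop(s,270,220,390,320,"c29",6)
r=shot("top");crop(r,230,270,310,330,"c29t",10)
E
```

```text
26.7333 [0.47365052 0.2155466  0.13897043] [-3.62244409 18.36344415 23.79261496] 0.021229428506533414
```

View pics/c29.png

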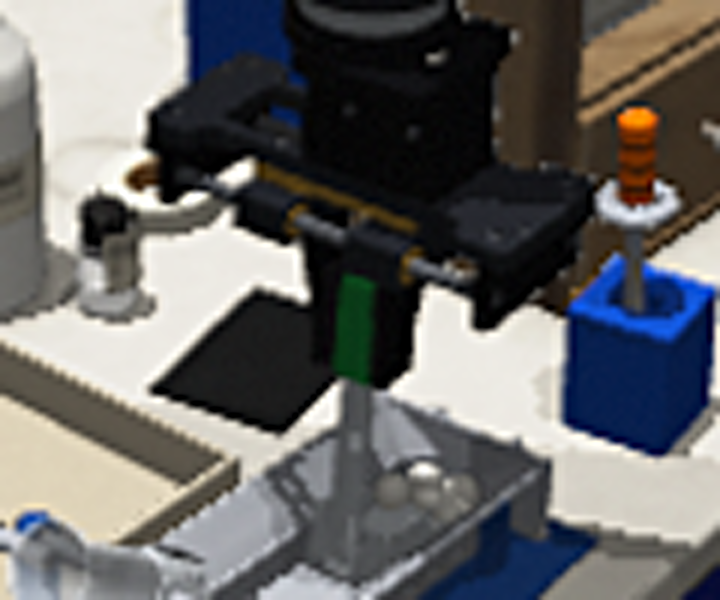

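View pics/c29t.png

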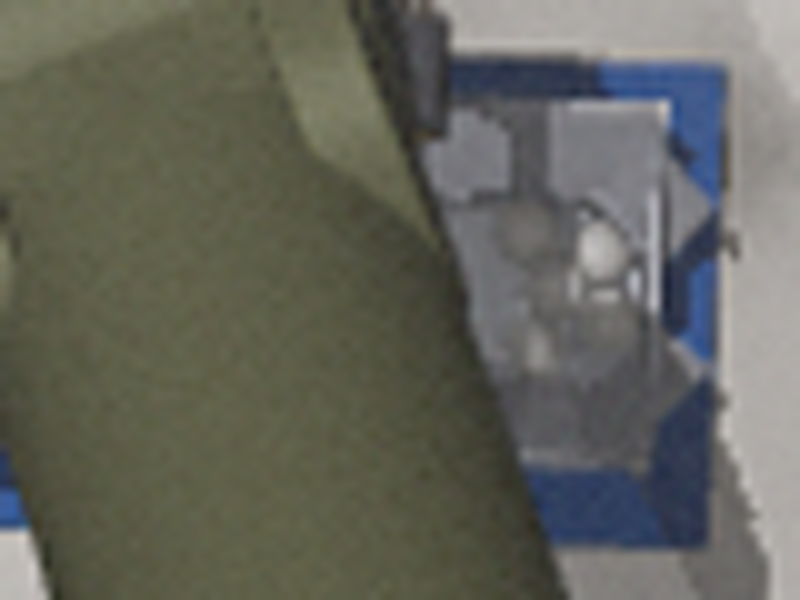

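Request:
servo_tool(rows=[-1,4,3,0,0.85,-1,4,3,0,0.85,-1,2,3,0,0.85,-1,0,3,0,0.85,-1,-3,3,0,0.85,-1,-3,3,0,0.85])

```text
time_s: 27.33
tool_pos: [0.4703, 0.2012, 0.1361]
tool_rot: [-134.5, 89.9, -133.3]
force: [0.4, 2.8, 3.5]
grip_width: 0.0215
```

```bash
python3 - <<'E'
from h import *
o=get_obs();print(o["time_s"],o["tool_pos"],o["force"],o["grip_width"],o["wrist_torque"])
s=shot("scene","s30");crop(s,290,250,370,310,"c30",10)
r=shot("top");crop(r,230,270,310,330,"c30t",10); r=shot("wrist","w30")
E
```

```text
27.3333 [0.47026944 0.20119287 0.13614676] [0.36449223 2.82375158 3.49747152] 0.021458865376318106 [ 0.41341683 -0.02016378 -0.00780876]
```

View pics/c30.png

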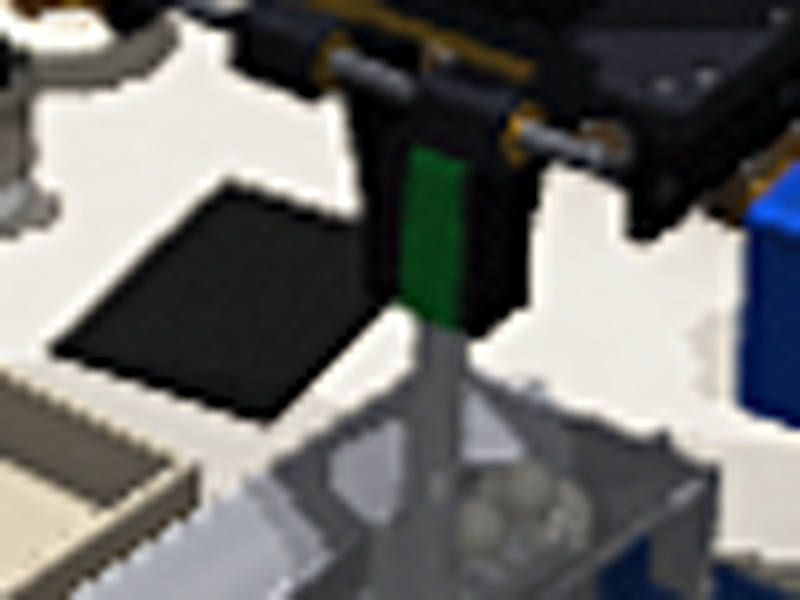

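View pics/c30t.png

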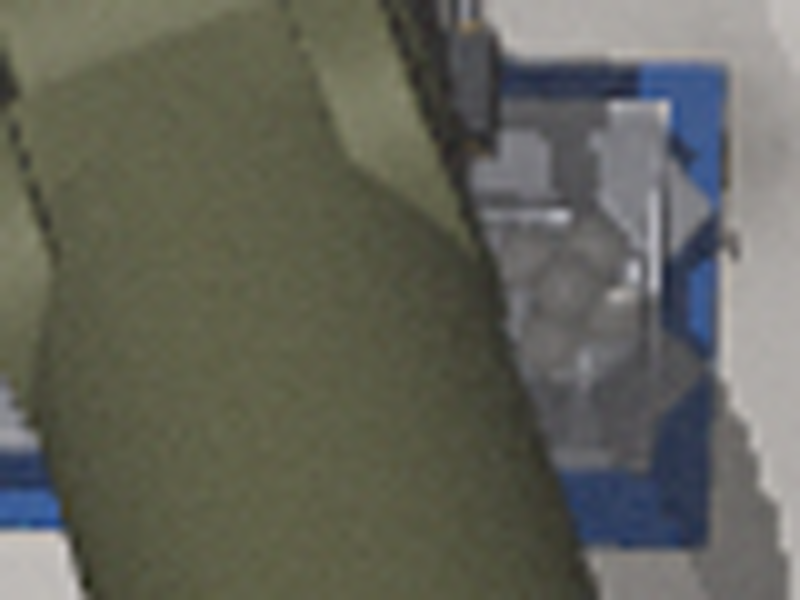

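View pics/w30.png

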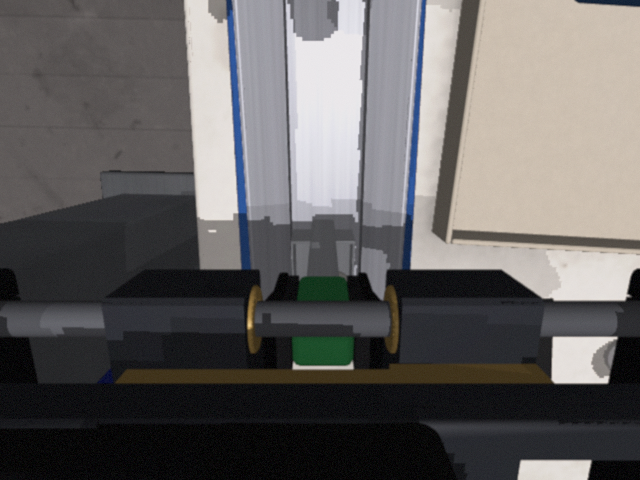

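Request:
servo_tool(rows=[0,2,-1,0,0.85,0,3,-3,0,0.85,0,8,-3,0,0.85,0,14,-3,0,0.85,0,20,-3,0,0.85,0,25,-3,0,0.85,0,25,-3,0,0.85], force=12)

```text
time_s: 28.07
tool_pos: [0.4699, 0.2267, 0.1329]
tool_rot: [-126.6, 89.8, -125.3]
force: [-1.1, -1.8, 4.4]
grip_width: 0.0217
```

```bash
python3 - <<'E'
from h import *
o=get_obs();print(o["time_s"],o["tool_pos"],o["force"],o["grip_width"],o["wrist_torque"])
s=shot("scene","s31");crop(s,290,250,370,310,"c31",10)
r=shot("top");crop(r,230,270,310,330,"c31t",10); r=shot("wrist","w31");crop(r,240,180,400,300,"c31w",5)
E
```

```text
28.0667 [0.46987643 0.22673402 0.13290156] [-1.08512286 -1.8186203   4.4018625 ] 0.021735643821165707 [-0.49433764  0.42369885  0.0549743 ]
```

View pics/c31.png

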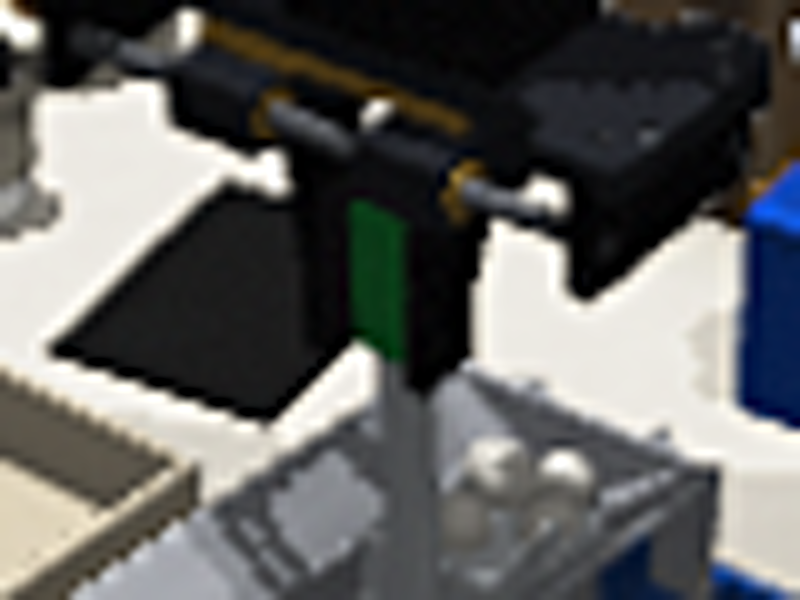

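View pics/c31t.png

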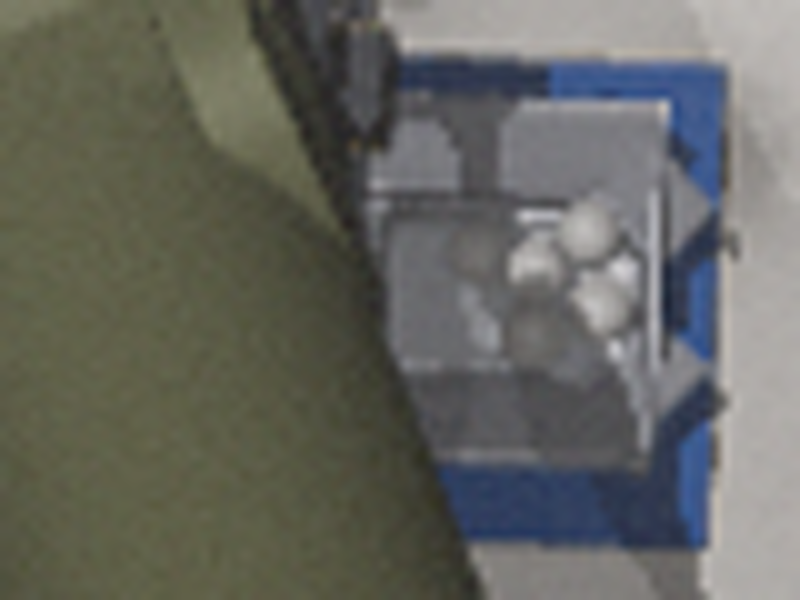

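View pics/c31w.png

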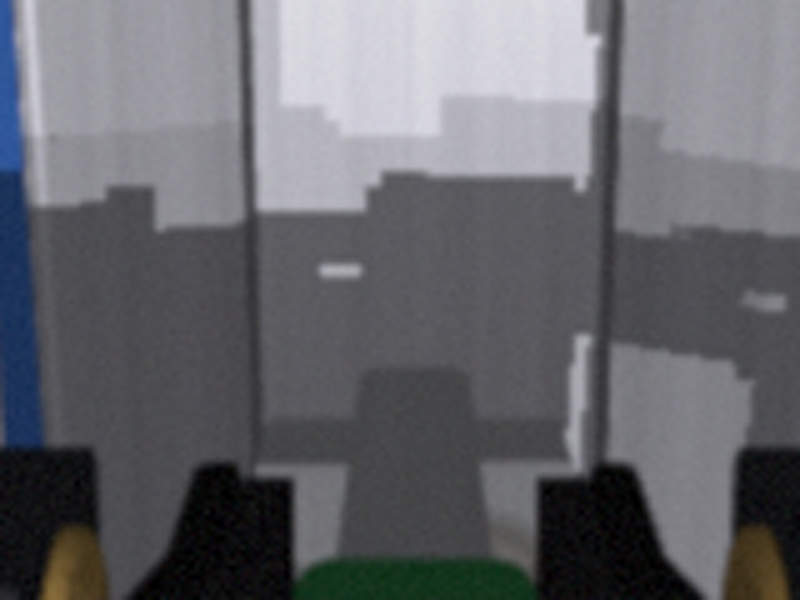

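Request:
servo_tool(rows=[0,0,0,0,0.85,0,0,0,0,0.85,0,0,0,0,0.85])

```text
time_s: 28.47
tool_pos: [0.4703, 0.2268, 0.1331]
tool_rot: [-133.2, 90.0, -131.9]
force: [-0.7, -0.5, -0.9]
grip_width: 0.0218
```

```bash
cat > balls.py <<'E'
from h import *
import sys
n=sys.argv[1]
o=get_obs();print(o["time_s"],o["tool_pos"],o["force"],o["grip_width"],o["wrist_torque"])
s=shot("scene");crop(s,290,250,370,310,n,10)
for c in cut_out("ball_1_center",s): 
    P=cloud(s,c["pixels"]); print("S",round(c["score"],2),np.round(c["extent"]),np.median(P,0).round(3) if len(P) else "")
r=shot("top");crop(r,230,270,310,330,n+"t",10)
for c in cut_out("ball_1_center",r): 
    P=cloud(r,c["pixels"]); print("T",round(c["score"],2),np.round(c["extent"]),np.median(P,0).round(3) if len(P) else "")
E
python3 balls.py c32
```

```text
28.4667 [0.47028301 0.22681396 0.13309765] [-0.67521292 -0.4861951  -0.94675924] 0.021770310252637405 [-0.21249374  0.21496192 -0.03653348]
```

View pics/c32.png

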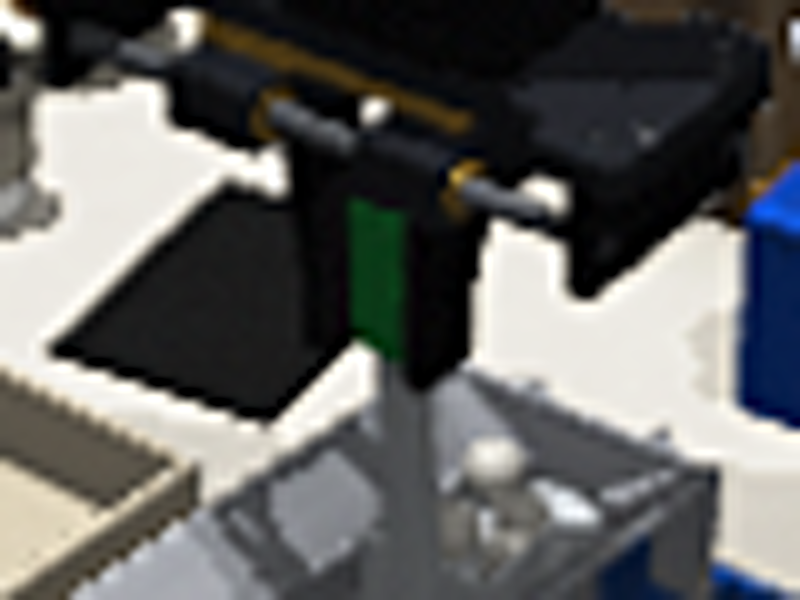

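View pics/c32t.png

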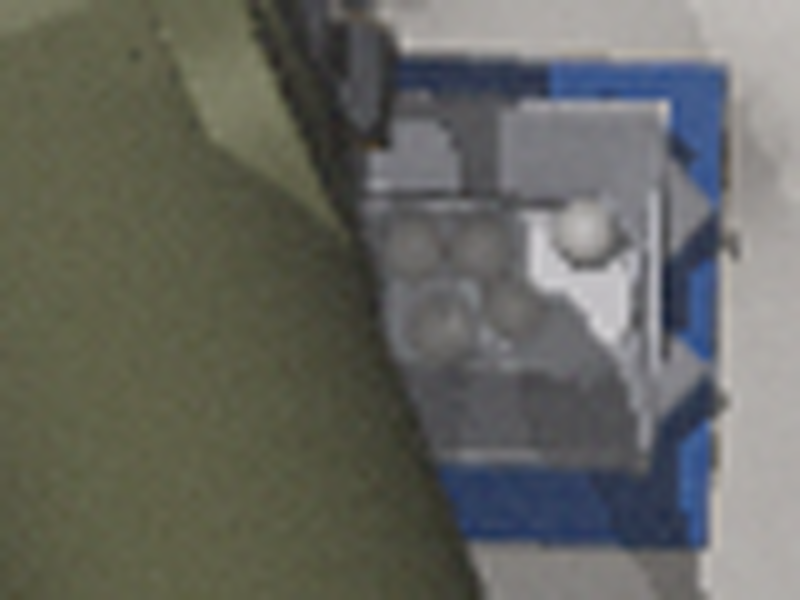

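Request:
servo_tool(rows=[0,1,-3,0,0.85,0,4,-4,0,0.85,0,8,-4,0,0.85,0,12,-4,0,0.85,0,15,-4,0,0.85,0,15,-2,0,0.85], force=12)

```text
time_s: 29.17
tool_pos: [0.4704, 0.2428, 0.1311]
tool_rot: [63.1, 90.0, 64.5]
force: [0.4, 0.3, -1.2]
grip_width: 0.0221
```

Request:
servo_tool(rows=[0,0,2,0,0.85,0,0,2,0,0.85,0,0,4,0,0.85,0,0,6,0,0.85], force=60)

```text
time_s: 29.5
tool_pos: [0.4704, 0.242, 0.1374]
tool_rot: [-145.9, 90.0, -144.6]
force: [-0.7, -0.1, -1.6]
grip_width: 0.0214
```

```bash
python3 balls.py c33; python3 - <<'E'
from h import *
r=shot("wrist","w33");crop(r,240,180,400,300,"c33w",5)
E
```

```text
29.5 [0.4703985  0.24202437 0.13742816] [-0.72776594 -0.12144822 -1.57289494] 0.02139946040999547 [0.01053536 0.03290964 0.02153814]
S 0.39 [258. 363.  18.  44.] [0.467 0.515 0.058]
```

View pics/c33.png

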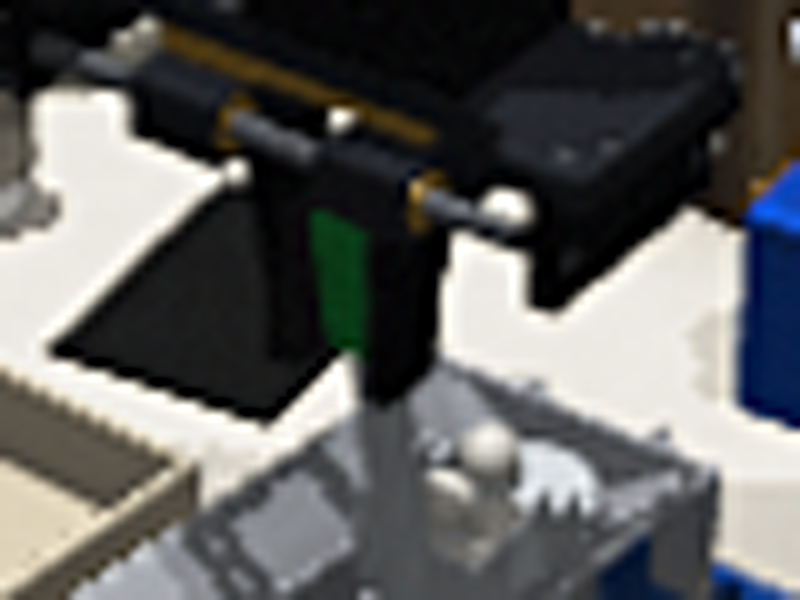

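View pics/c33t.png

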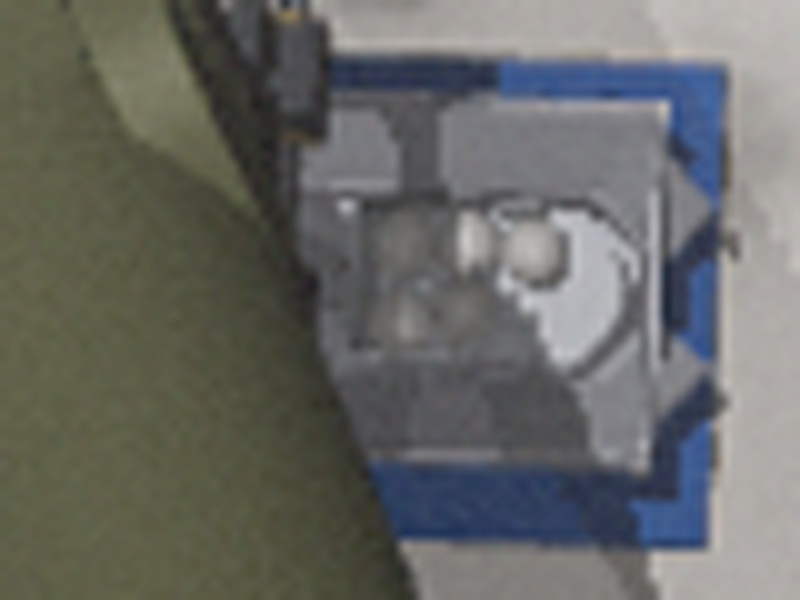

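View pics/c33w.png

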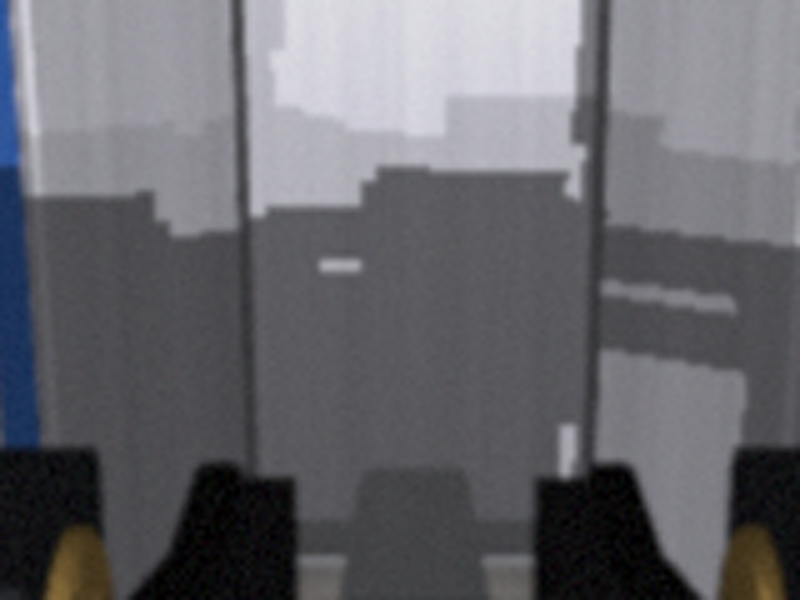

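```bash
python3 - <<'E'
from h import *
r=shot("top","t34"); 
P=cloud(r)
B=P[(P[:,2]>.26)&(P[:,2]<.42)&(P[:,1]<0.0)&(P[:,1]>-.35)&(P[:,0]>.4)&(P[:,0]<.85)]
print("pot",len(B),np.percentile(B,[1,50,99],axis=0).round(3))
B=P[(P[:,2]>.23)&(P[:,2]<.265)&(P[:,1]<0.05)&(P[:,1]>-.4)&(P[:,0]>.4)&(P[:,0]<.85)]
print("box",len(B),np.percentile(B,[1,50,99],axis=0).round(3))
crop(r,370,280,440,340,"c34t",10)
s=shot("scene"); crop(s,370,210,450,290,"c34s",8)
for n,c in (("top",r),("scene",s)):
  for k in cut_out("beaker",c)[:2]: 
    Q=cloud(c,k["pixels"]);e=k["extent"];print(n,round(k["score"],2),np.round(e,1),Q.max(0).round(3),Q.min(0).round(3))
B=P[(P[:,2]>.07)&(P[:,2]<.1)&(P[:,1]<-0.09)&(P[:,1]>-.24)&(P[:,0]>.36)&(P[:,0]<.485)]
print("rim",len(B),B.min(0).round(3),B.max(0).round(3))
E
```

```text
pot 1881 [[ 0.567 -0.196  0.268]
 [ 0.61  -0.141  0.329]
 [ 0.666 -0.096  0.37 ]]
box 5042 [[ 0.518 -0.271  0.244]
 [ 0.578 -0.148  0.251]
 [ 0.681 -0.033  0.257]]
scene 0.95 [412.6 252.   26.5  33.8] [ 0.472 -0.124  0.089] [ 0.4   -0.202 -0.007]
rim 144 [ 0.403 -0.196  0.07 ] [ 0.47  -0.128  0.093]
```

View pics/c34t.png

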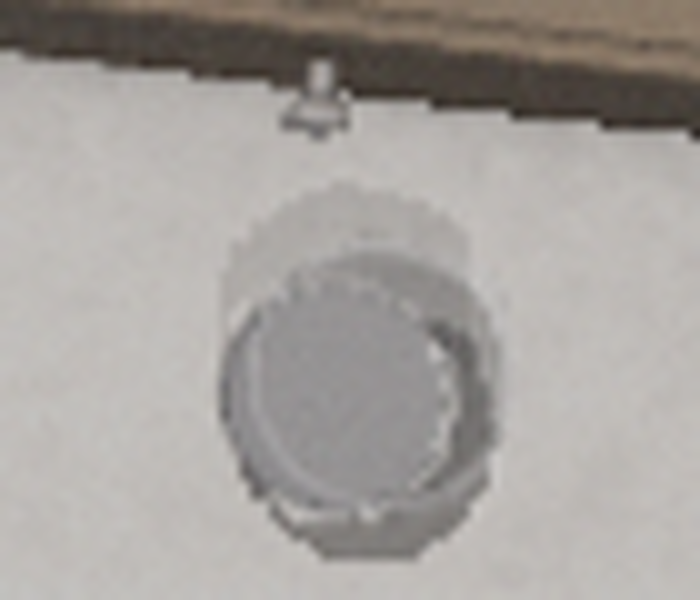

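View pics/c34s.png

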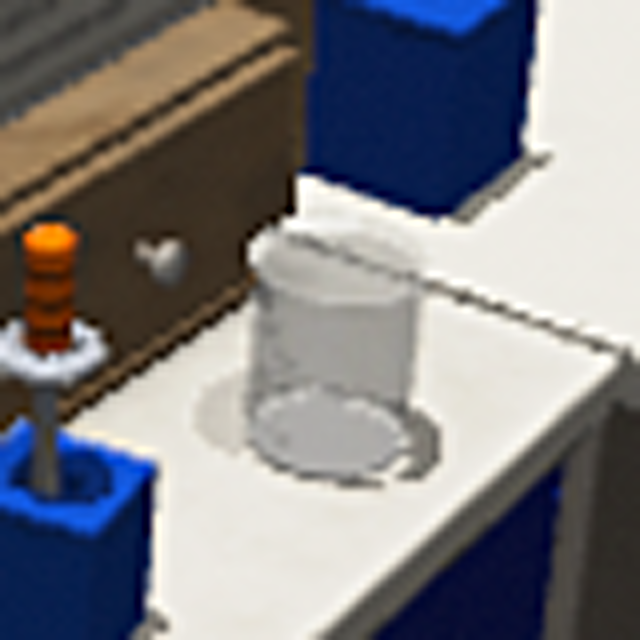

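Request:
servo_tool(rows=[0,0,8,0,0.85,0,0,22,0,0.85,0,0,42,0,0.85,0,0,66,0,0.85,0,0,92,0,0.85,0,0,118,0,0.85,0,0,142,0,0.85,0,0,162,0,0.85,0,0,176,0,0.85,0,0,183,0,0.85], force=60)

```text
time_s: 30.78
tool_pos: [0.4713, 0.2425, 0.3237]
tool_rot: [33.6, 89.8, 34.9]
force: [0.2, 1.5, -2.0]
grip_width: 0.0215
```

```bash
python3 - <<'E'
from h import *
o=get_obs();print(o["time_s"],o["tool_pos"],o["force"],o["grip_width"],o["qpos"])
s=shot("scene");crop(s,280,180,380,280,"c35",7)
r=shot("top");crop(r,220,250,310,330,"c35t",8)
E
```

```text
30.7833 [0.47126187 0.24247178 0.32369113] [ 0.15139311  1.50247866 -1.99666896] 0.021455630178068966 [-46.36005473   1.48923001  16.7028193   92.5793953   -0.45175798
  85.74870801 -28.3108146 ]
```

View pics/c35.png

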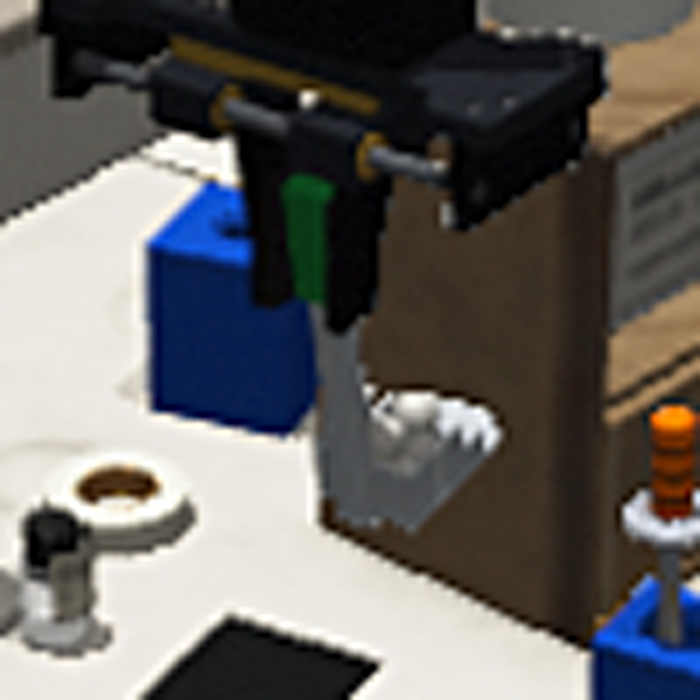

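View pics/c35t.png

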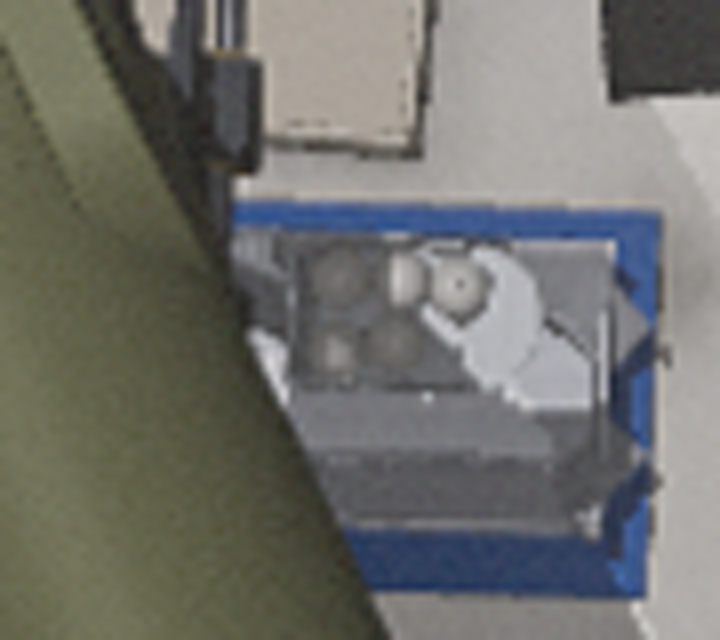

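Request:
servo_tool(rows=[0,-5,0,0,0.85,-1,-15,0,0,0.85,-3,-30,0,0,0.85,-6,-50,0,0,0.85,-9,-75,0,0,0.85,-12,-100,0,0,0.85,-15,-125,0,0,0.85,-18,-150,0,0,0.85,-21,-175,0,0,0.85,-24,-200,0,0,0.85])

```text
time_s: 31.72
tool_pos: [0.4452, 0.0391, 0.3197]
tool_rot: [-175.2, 89.9, -174.0]
force: [-0.7, -0.0, -0.4]
grip_width: 0.0218
```

Request:
servo_tool(rows=[-3,-24,0,0,0.85,-6,-46,0,0,0.85,-8,-64,0,0,0.85,-9,-79,0,0,0.85,-10,-90,0,0,0.85,-10,-98,0,0,0.85,-10,-102,0,0,0.85,-10,-103,0,0,0.85,-10,-103,0,0,0.85])

```text
time_s: 32.47
tool_pos: [0.4364, -0.0605, 0.3204]
tool_rot: [152.4, 90.0, 153.8]
force: [-0.0, 0.4, -1.8]
grip_width: 0.0216
```

```bash
python3 - <<'E'
from h import *
o=get_obs();print(o["time_s"],o["tool_pos"],o["force"],o["grip_width"],o["qpos"])
s=shot("scene","s36");crop(s,330,140,450,280,"c36",5)
r=shot("top");crop(r,320,260,440,340,"c36t",6)
E
```

```text
32.4667 [ 0.43643769 -0.0604727   0.32040872] [-0.03088157  0.38191436 -1.7926809 ] 0.021615314250295347 [-33.46054268 -12.49699922  32.28275709 103.63771037   6.63767356
  87.0106514   -0.78867701]
```

View pics/c36.png

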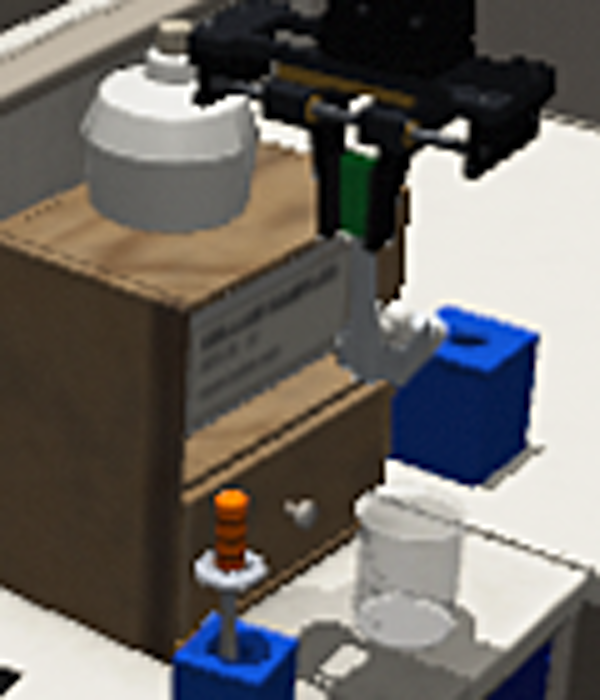

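View pics/c36t.png

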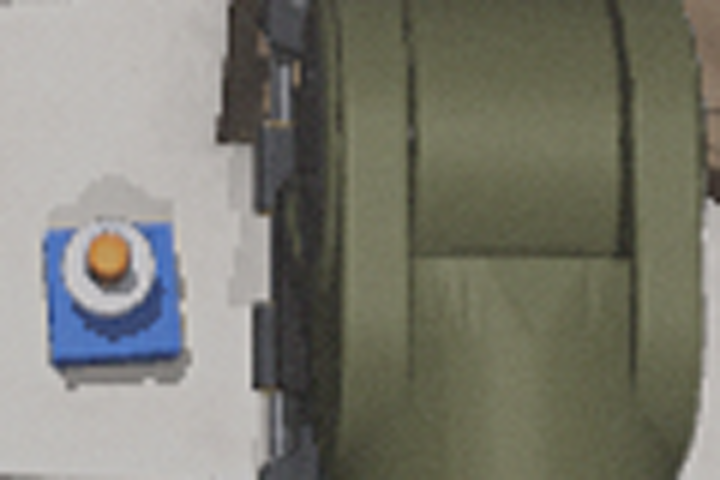

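Request:
servo_tool(rows=[0,0,-6,0,0.85,0,0,-20,0,0.85,0,0,-38,0,0.85,0,-2,-56,0,0.85,0,-8,-72,0,0.85,0,-16,-84,0,0.85,0,-24,-90,0,0.85,0,-31,-92,0,0.85,0,-34,-92,0,0.85,0,-35,-92,0,0.85])

```text
time_s: 33.4
tool_pos: [0.4369, -0.0965, 0.2292]
tool_rot: [-4.6, 89.9, -3.4]
force: [1.0, -0.9, -1.5]
grip_width: 0.0215
```

```bash
python3 - <<'E'
from h import *
o=get_obs();print(o["time_s"],o["tool_pos"],o["force"],o["grip_width"],o["qpos"])
s=shot("scene","s37");crop(s,350,180,450,290,"c37",6)
r=shot("wrist","w37")
E
```

```text
33.4 [ 0.43691801 -0.09653199  0.22922923] [ 1.01967072 -0.87198473 -1.47671454] 0.0214883480690842 [-31.57253896  -9.83337375  36.94543746 111.76497736   6.06747841
  76.13183674   4.77778911]
```

View pics/c37.png

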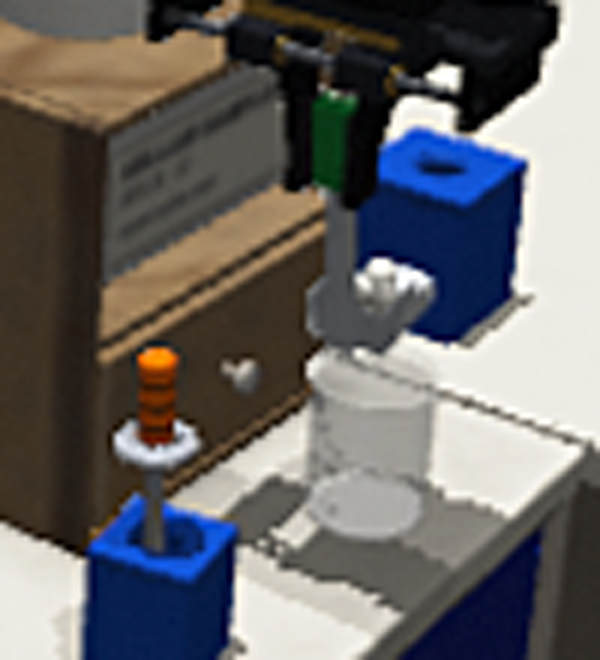

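Request:
servo_tool(rows=[0,-3,0,0,0.85,0,-5,0,0,0.85,0,-5,0,0,0.85], force=8)

```text
time_s: 33.75
tool_pos: [0.4367, -0.1012, 0.2289]
tool_rot: [-16.6, 90.0, -15.2]
force: [0.7, 0.2, -1.0]
grip_width: 0.0216
```

```bash
cat > v.py <<'E'
from h import *
import sys
n=sys.argv[1]
o=get_obs();print(o["time_s"],o["tool_pos"],o["force"],o["grip_width"],o["wrist_torque"])
s=shot("scene");crop(s,350,180,450,290,n,6)
E
python3 v.py c38
```

```text
33.75 [ 0.43665672 -0.10122819  0.22890284] [ 0.69893125  0.22623035 -1.03541988] 0.021636657764434335 [ 0.01135425  0.07620174 -0.00579043]
```

View pics/c38.png

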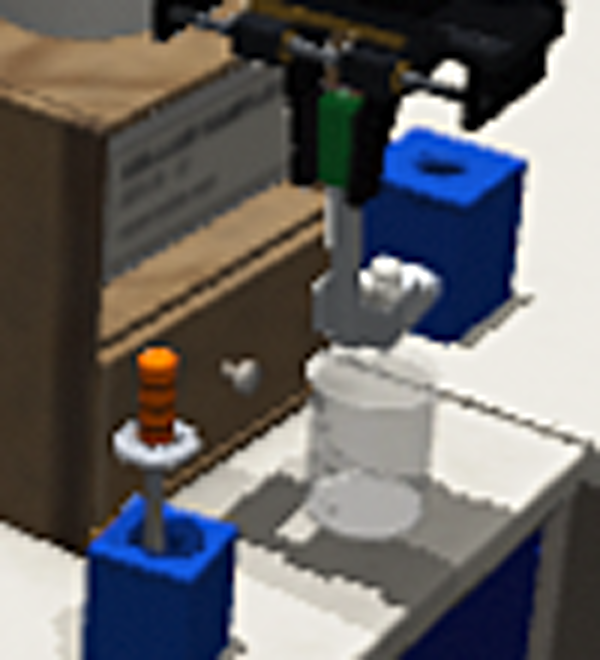

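No slip yet; loosen further.

Request:
servo_tool(rows=[0,0,0,0,0.85], force=5)

```text
time_s: 33.88
tool_pos: [0.4366, -0.1007, 0.2287]
tool_rot: [20.7, 90.0, 22.0]
force: [0.2, 0.0, -1.9]
grip_width: 0.0218
```

```bash
python3 v.py c39
```

```text
33.8833 [ 0.43655087 -0.10074496  0.22869516] [ 0.18176296  0.03919049 -1.89859417] 0.021811007413764752 [-0.00038459  0.03815057 -0.0163923 ]
```

View pics/c39.png

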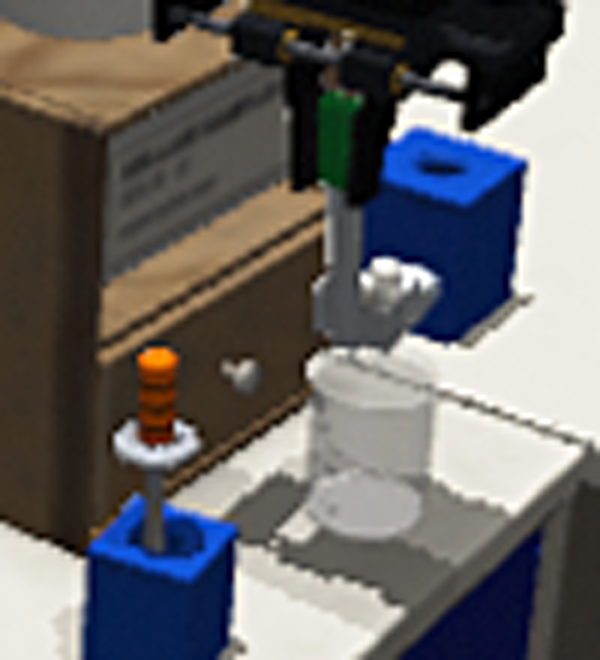

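Request:
servo_tool(rows=[0,0,0,0,0.85], force=3)

```text
time_s: 34.02
tool_pos: [0.4365, -0.1008, 0.2286]
tool_rot: [-51.9, 90.0, -50.6]
force: [-0.8, -0.6, -2.2]
grip_width: 0.022
```

```bash
python3 v.py c40
```

```text
34.0167 [ 0.43652185 -0.10076747  0.22860954] [-0.81912377 -0.63205567 -2.22082655] 0.022008426201324108 [-0.07000267  0.0336517   0.01348529]
```

View pics/c40.png

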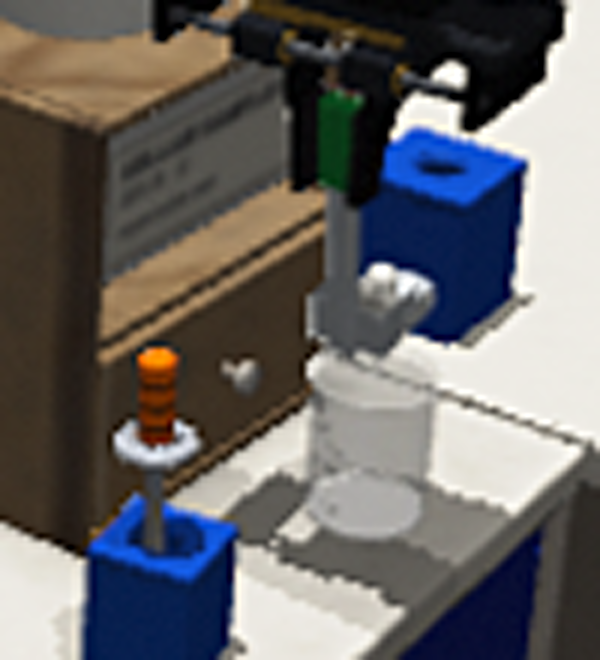

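Request:
servo_tool(rows=[0,0,0,0,0.85], force=3)

```text
time_s: 34.15
tool_pos: [0.4365, -0.1008, 0.2286]
tool_rot: [-97.2, 90.0, -95.9]
force: [0.4, -0.1, -1.4]
grip_width: 0.0219
```

```bash
python3 v.py c41
```

```text
34.15 [ 0.43647032 -0.10080128  0.22856499] [ 0.44334848 -0.08213853 -1.4257865 ] 0.02189361113964925 [ 0.01074578  0.06625644 -0.0114848 ]
```

View pics/c41.png

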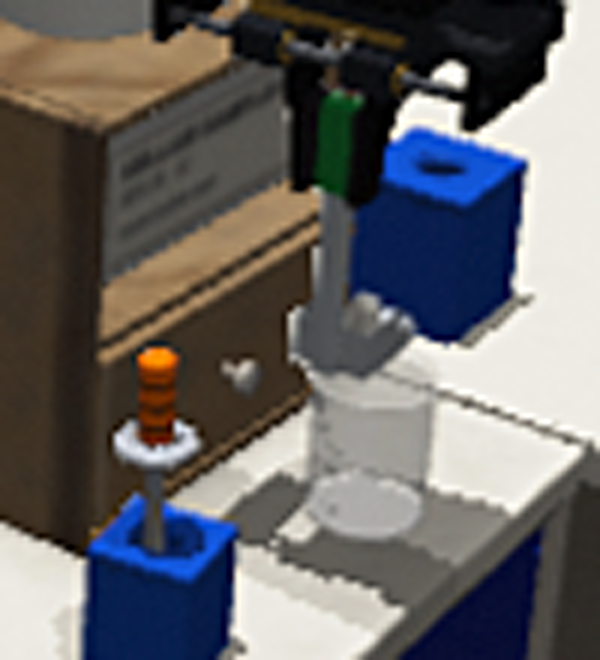

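Swinging back and nose now dropping; continue.

Request:
servo_tool(rows=[0,0,0,0,0.85])

```text
time_s: 34.28
tool_pos: [0.4365, -0.1007, 0.2286]
tool_rot: [61.8, 90.0, 63.1]
force: [0.2, 0.8, -2.2]
grip_width: 0.0222
```

```bash
python3 v.py c42
```

```text
34.2833 [ 0.43649052 -0.10070421  0.22855311] [ 0.24101345  0.75904781 -2.16996338] 0.02221450908715919 [-0.0227617   0.12153894 -0.06282102]
```

View pics/c42.png

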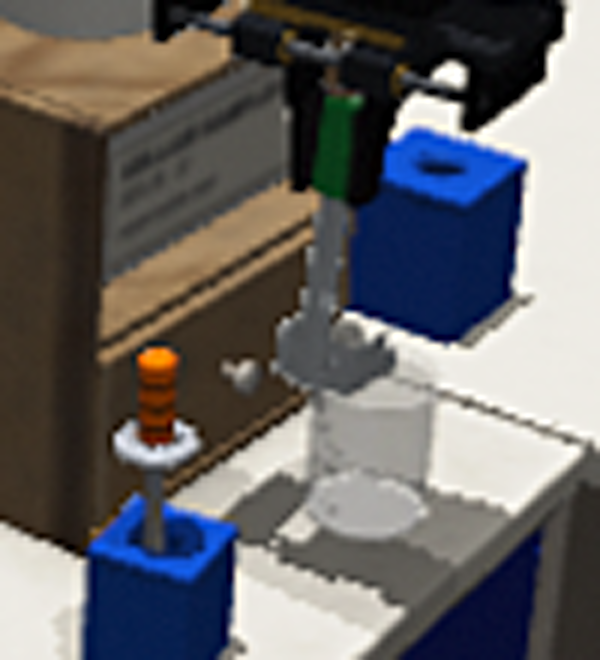

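Request:
servo_tool(rows=[0,-2,0,0,0.85], force=6)

```text
time_s: 34.42
tool_pos: [0.4365, -0.1025, 0.2286]
tool_rot: [67.2, 90.0, 68.6]
force: [-0.6, -0.8, -1.5]
grip_width: 0.022
```

```bash
python3 v.py c43
```

```text
34.4167 [ 0.43652855 -0.10248464  0.22856889] [-0.62342961 -0.77476592 -1.5454171 ] 0.021954500557733948 [-0.05710216  0.04992426  0.00575655]
```

View pics/c43.png

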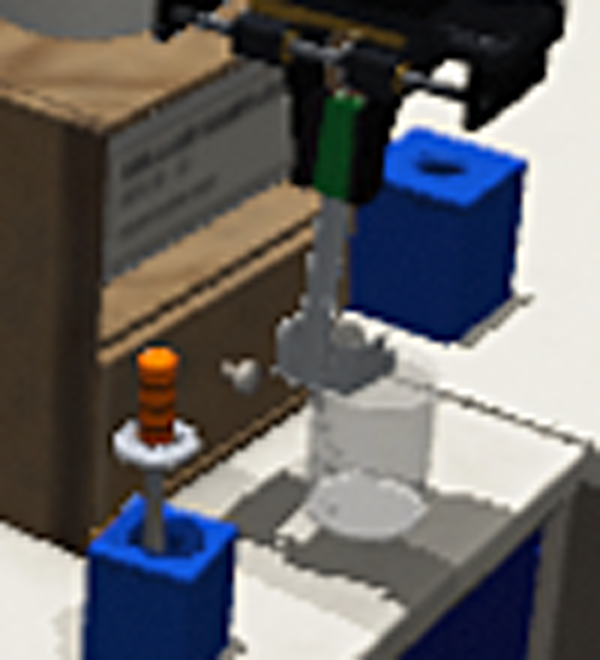

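Request:
servo_tool(rows=[0,-1,0,0,0.85,0,-2,0,0,0.85])

```text
time_s: 34.63
tool_pos: [0.4365, -0.105, 0.2286]
tool_rot: [-64.2, 90.0, -62.9]
force: [-0.2, -0.2, -1.7]
grip_width: 0.0218
```

```bash
python3 v.py c44
```

```text
34.6333 [ 0.4364833  -0.10499733  0.22858236] [-0.18871139 -0.19494468 -1.68818948] 0.021800097120104906 [ 0.02718274  0.07636186 -0.04848868]
```

View pics/c44.png

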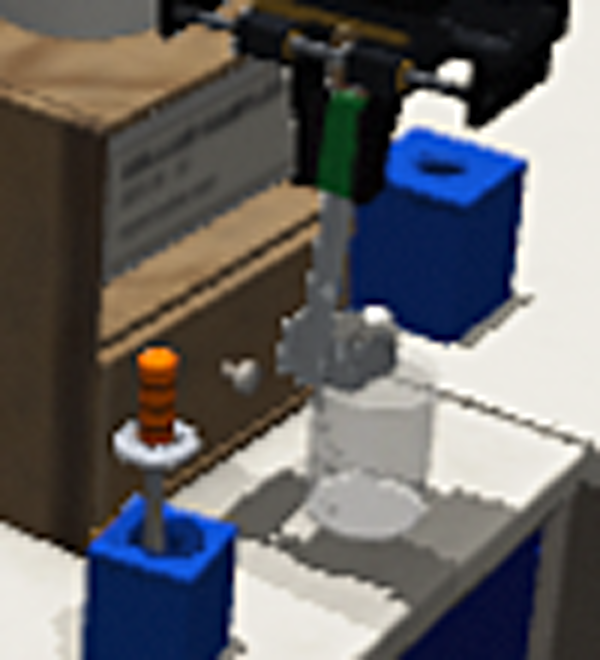

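Request:
servo_tool(rows=[0,0,0,0,0.85,0,0,0,0,0.85])

```text
time_s: 34.85
tool_pos: [0.4366, -0.1049, 0.2287]
tool_rot: [-7.6, 90.0, -6.3]
force: [0.6, -0.3, -0.9]
grip_width: 0.0218
```

```bash
python3 v.py c45
```

```text
34.85 [ 0.43657981 -0.10486926  0.22867998] [ 0.64726714 -0.30769614 -0.87313788] 0.021775907729909814 [-0.06202629  0.01990949 -0.00348248]
```

View pics/c45.png

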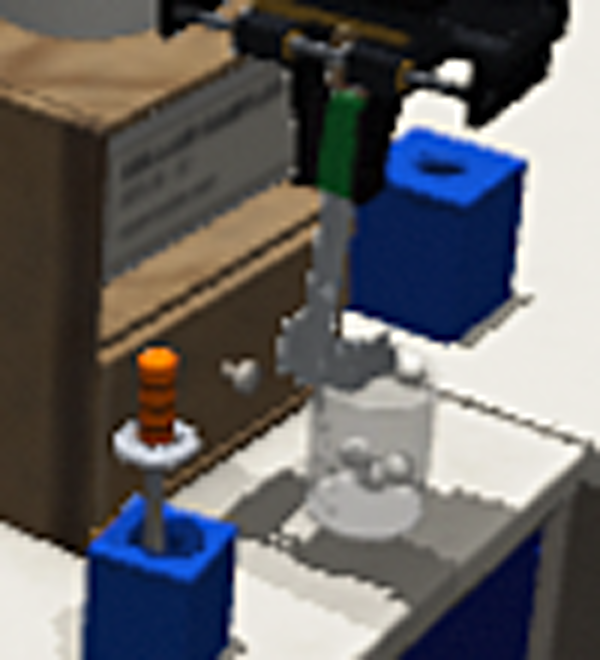

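Request:
servo_tool(rows=[0,0,0,0,0.85,0,0,0,0,0.85,0,0,0,0,0.85])

```text
time_s: 35.15
tool_pos: [0.4365, -0.1048, 0.2286]
tool_rot: [-17.6, 90.0, -16.2]
force: [-0.4, 0.0, -1.1]
grip_width: 0.0219
```

```bash
python3 v.py c46
```

```text
35.15 [ 0.43654645 -0.10480139  0.22863224] [-0.36743092  0.04955989 -1.09535783] 0.021910439726417874 [-0.07416284  0.05988616  0.03365761]
```

View pics/c46.png

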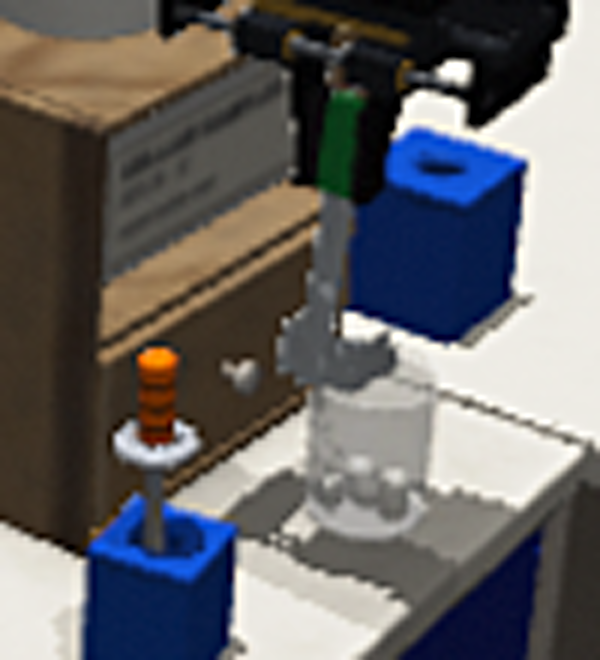

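Request:
servo_tool(rows=[0,0,0,0,0.85,0,0,10,0,0.85,0,0,30,0,0.85,0,0,55,0,0.85,0,0,80,0,0.85,0,10,95,0,0.85,0,30,95,0,0.85,5,60,95,0,0.85,10,95,95,0,0.85,20,130,95,0,0.85], force=40)

```text
time_s: 36.03
tool_pos: [0.4563, 0.0262, 0.3249]
tool_rot: [42.0, 89.9, 43.3]
force: [1.4, -1.2, -0.5]
grip_width: 0.0217
```

Request:
servo_tool(rows=[10,35,0,0,0.85,20,70,0,0,0.85,40,95,0,0,0.85,60,110,0,0,0.85,60,110,0,0,0.85])

```text
time_s: 36.45
tool_pos: [0.5184, 0.1402, 0.3229]
tool_rot: [-31.8, 90.0, -30.2]
force: [-0.5, -0.4, -1.7]
grip_width: 0.0218
```

```bash
python3 - <<'E'
from h import *
o=get_obs();print(o["time_s"],o["tool_pos"],o["force"],o["grip_width"],o["wrist_torque"])
s=shot("scene","s47");crop(s,370,200,450,290,"c47",8)
r=shot("top","t47");crop(r,370,280,440,340,"c47t",10)
for n,c in (("S",s),("T",r)):
  for k in cut_out("ball_1_center",c): print(n,round(k["score"],2),np.round(k["extent"],1))
E
```

```text
36.45 [0.51835278 0.14021    0.32287191] [-0.48988093 -0.39333256 -1.68670423] 0.021781836380694326 [-0.02044393  0.09803569 -0.02591105]
```

View pics/c47.png

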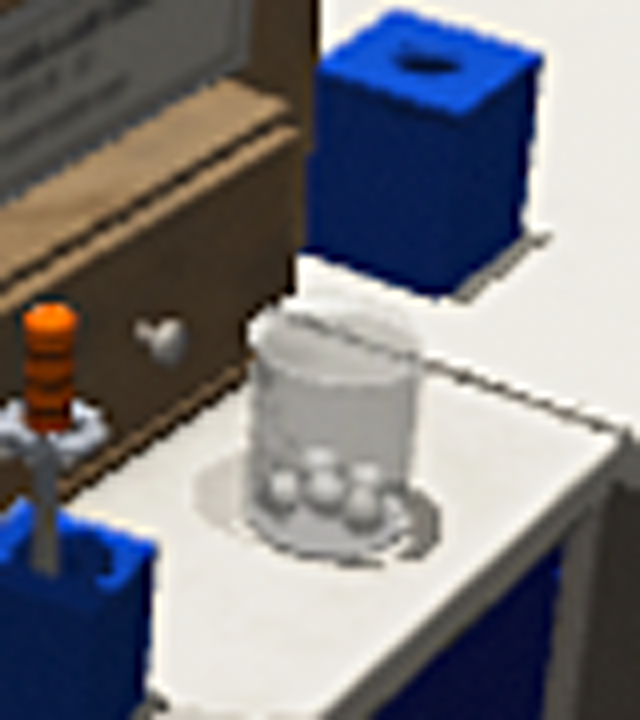

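View pics/c47t.png

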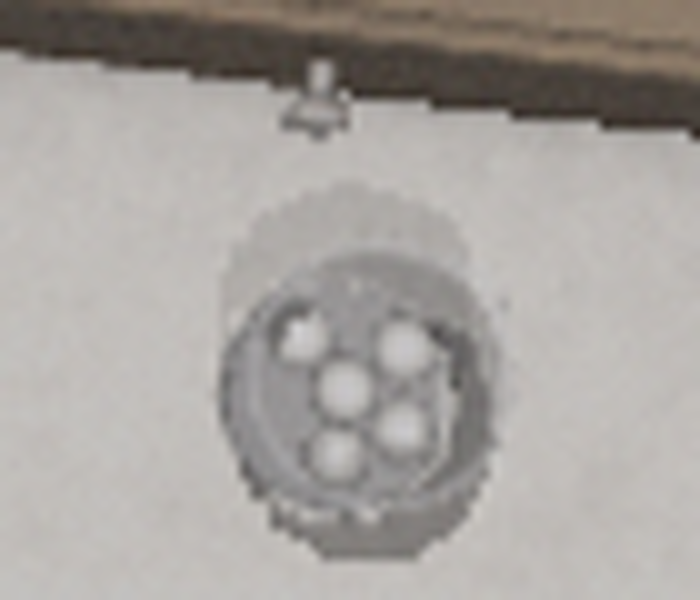

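View pics/s47.png

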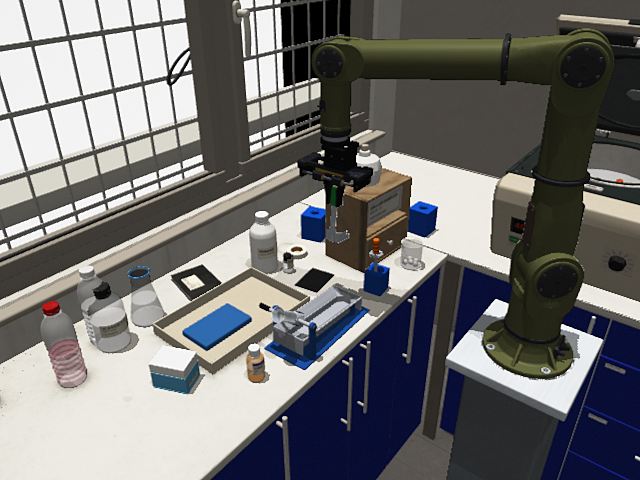

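View pics/t47.png

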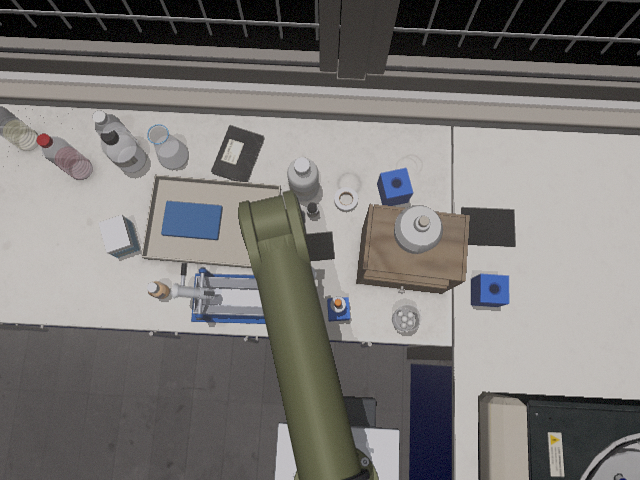

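Request:
servo_tool(rows=[30,-5,0,0,0.85,60,-12,-20,0,0.85,90,-20,-50,0,0.85,110,-23,-80,0,0.85,110,-23,-110,0,0.85,110,-23,-140,0,0.85,110,-23,-158,0,0.85,110,-23,-163,0,0.85,110,-23,-163,0,0.85])

```text
time_s: 37.4
tool_pos: [0.6253, 0.1112, 0.1598]
tool_rot: [-168.0, 89.9, -166.7]
force: [-0.3, -0.2, -0.7]
grip_width: 0.0213
```

```bash
python3 - <<'E'
from h import *
o=get_obs();print(o["time_s"],o["tool_pos"],o["force"],o["grip_width"],o["wrist_torque"])
s=shot("scene","s48");crop(s,270,190,370,300,"c48",7)
r=shot("top","t48");crop(r,280,210,350,270,"c48t",10)
E
```

```text
37.4 [0.62529336 0.11119446 0.15978911] [-0.34457626 -0.2481943  -0.73425168] 0.021290117166425905 [-0.08684162  0.00477704 -0.01520628]
```

View pics/c48.png

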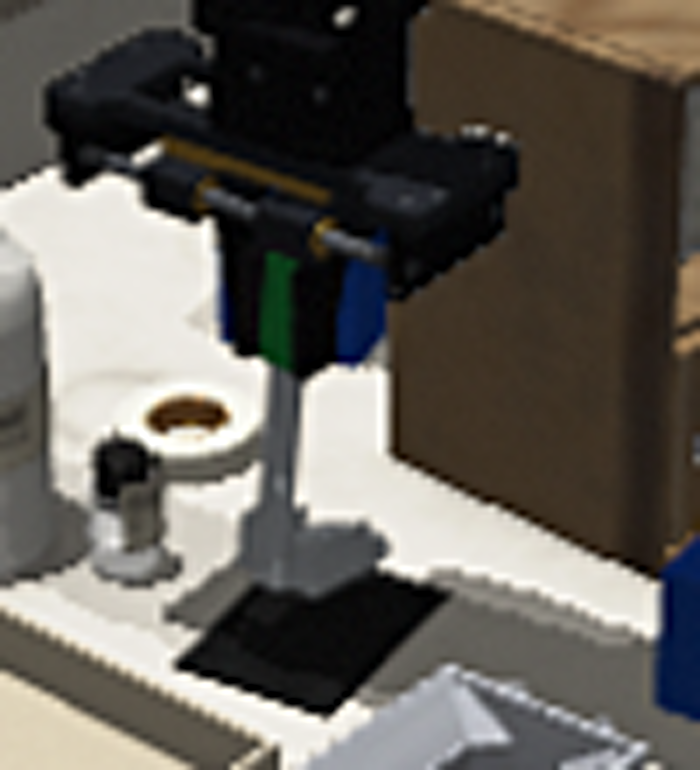

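View pics/c48t.png

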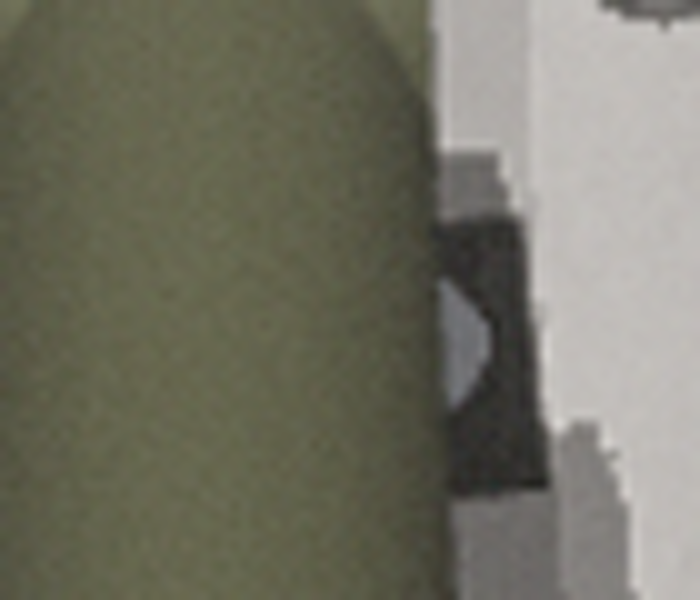

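Request:
servo_tool(rows=[0,2,-12,0,0.85,0,4,-22,0,0.85,0,8,-27,0,0.85,0,12,-30,0,0.85,0,17,-33,0,0.85,0,22,-36,0,0.85,0,25,-37,0,0.85,0,25,-37,0,0.85], force=10)

```text
time_s: 38.17
tool_pos: [0.6264, 0.1385, 0.1234]
tool_rot: [82.2, 90.0, 83.7]
force: [-0.7, 0.3, -0.8]
grip_width: 0.0217
```

```bash
python3 - <<'E'
from h import *
o=get_obs();print(o["time_s"],o["tool_pos"],o["force"],o["grip_width"],o["wrist_torque"])
s=shot("scene","s49");crop(s,270,190,370,300,"c49",7)
E
```

```text
38.1667 [0.62642346 0.13848059 0.12335172] [-0.68422191  0.29272817 -0.81702743] 0.02167785885273676 [-0.04112298  0.08278947 -0.00989916]
```

View pics/c49.png

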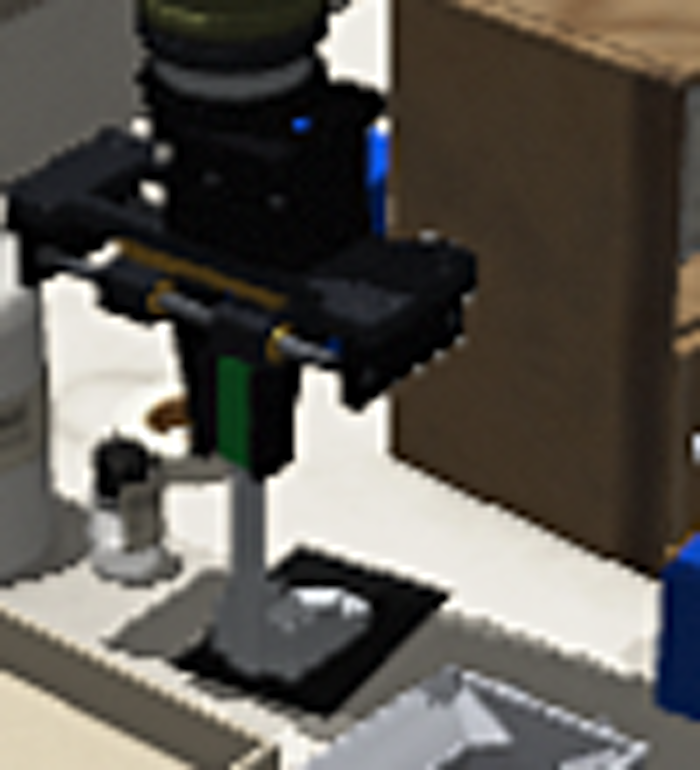

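Request:
servo_tool(rows=[0,0,-1,0,0.85,0,0,-2,0,0.6,0,0,-2,0,0.35,0,0,-2,0,0.35,0,0,-2,0,0.3,0,0,20,0,0.3,0,0,55,0,0.3,0,0,90,0,0.3,0,0,125,0,0.3,0,0,150,0,0.3])

```text
time_s: 39.05
tool_pos: [0.6273, 0.1369, 0.2773]
tool_rot: [14.7, 89.8, 16.0]
force: [0.8, -0.8, 0.4]
grip_width: 0.0598
```

Request:
servo_tool(rows=[0,40,0,0,0.3,0,80,0,0,0.3,0,120,0,0,0.3,0,160,0,0,0.3,0,180,0,0,0.3,0,180,0,0,0.3])

```text
time_s: 39.55
tool_pos: [0.6239, 0.3255, 0.2721]
tool_rot: [124.2, 89.8, 126.1]
force: [-1.2, 1.4, -0.9]
grip_width: 0.0612
```

```bash
python3 pose.py | tail -6; python3 - <<'E'
from h import *
o=get_obs();print(o["time_s"],o["tool_pos"],o["force"],o["grip_width"])
s=shot("scene","s50"); crop(s,220,160,460,340,"c50",3.3); r=shot("top","t50"); crop(r,140,190,440,340,"c50t",2.6)
for n in ["amber_bottle","small_bottle","label_tape","beaker"]:
    for c in cut_out(n,r)[:1]:
        P=cloud(r,c["pixels"]);print(n,round(c["score"],2),np.round(P.min(0),3),np.round(P.max(0),3),np.round(np.median(P,0),3))
E
```

```text
[[-0.002, -0.033, 0.999], [0.003, 0.999, 0.033], [-1.0, 0.003, -0.002]]
base z [0.001 0.005 0.007 0.008 0.011]
stand [470.8 216.7] [130.9 190.4] 1.6
stand [470.1 215.9] [130.3 189.4] 1.6
holder [448.8  18.6] [55.9 55.2] 6.6
mat [625.6  94.7] [ 76.1 106.2] 8.6
39.6 [0.62511747 0.32116288 0.27246855] [ 0.97112357 -0.45804939  0.87166936] 0.06089719226978832
amber_bottle 0.62 [ 0.456  0.484 -0.005] [0.507 0.522 0.105] [0.475 0.496 0.072]
small_bottle 0.6 [ 0.655  0.076 -0.003] [0.709 0.158 0.161] [0.685 0.123 0.009]
label_tape 0.65 [ 0.403 -0.196 -0.003] [ 0.47  -0.127  0.094] [ 0.441 -0.17   0.039]
beaker 0.73 [0.707 0.089 0.014] [0.737 0.121 0.07 ] [0.718 0.104 0.055]Traceback (most recent call last):
  File "pose.py", line 18, in <module>
    P=cloud(r,m);print("green",len(P),P.min(0).round(3),P.max(0).round(3)); rect(m,0.153,"grip")
                                      ~~~~~^^^
    return umr_minimum(a, axis, None, out, keepdims, initial, where)
ValueError: zero-size array to reduction operation minimum which has no identity
```

View pics/c50.png

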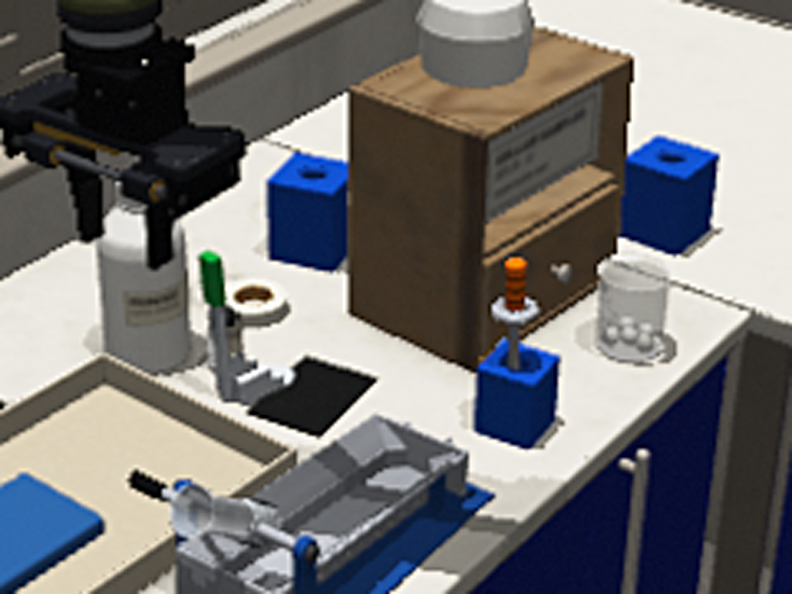

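View pics/c50t.png

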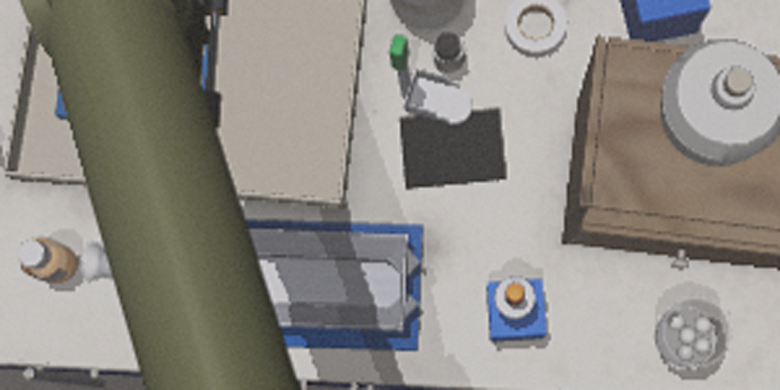

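```bash
python3 - <<'E'
from h import *
r=shot("top"); crop(r,275,190,345,260,"c51t",10)
hsv=cv2.cvtColor(r["frame"],cv2.COLOR_BGR2HSV)
g=cv2.inRange(hsv,(45,80,30),(85,255,255))>0; g[:, :280]=0;g[:,325:]=0;g[:190]=0;g[255:]=0
P=cloud(r,g); print(len(P),P.min(0).round(3),P.max(0).round(3)); Q=P[P[:,2]>.145]; print(Q.mean(0).round(4),Q.min(0).round(3),Q.max(0).round(3))
s=shot("scene"); crop(s,270,230,340,290,"c51",10)
hsv=cv2.cvtColor(s["frame"],cv2.COLOR_BGR2HSV)
g=cv2.inRange(hsv,(45,80,30),(85,255,255))>0; g[:,:260]=0;g[:,360:]=0
P=cloud(s,g)
for a in np.arange(.095,.165,.01):
    Q=P[abs(P[:,2]-a)<.005]
    if len(Q): print(round(a,3),len(Q),Q.mean(0).round(4))
m=np.zeros_like(g)
P=cloud(s);Q=P[(P[:,0]>.62)&(P[:,0]<.71)&(P[:,1]>.06)&(P[:,1]<.19)]
for a in np.arange(.03,.165,.015):
    q=Q[abs(Q[:,2]-a)<.005]; 
    if len(q): print("stem",round(a,3),len(q),q.mean(0).round(4))
E
```

```text
37 [0.684 0.144 0.12 ] [0.705 0.157 0.162]
[0.6946 0.1502 0.1547] [0.686 0.144 0.146] [0.705 0.157 0.162]
0.095 1 [0.6889 0.1416 0.1   ]
0.105 7 [0.6874 0.1513 0.1072]
0.115 16 [0.6888 0.1527 0.1147]
0.125 20 [0.6884 0.1522 0.1248]
0.135 18 [0.6911 0.1534 0.1345]
0.145 17 [0.6886 0.1536 0.145 ]
0.155 18 [0.692  0.1519 0.1529]
stem 0.03 39 [0.6816 0.1315 0.0283]
stem 0.045 17 [0.6932 0.1337 0.0447]
stem 0.06 12 [0.6881 0.1491 0.0592]
stem 0.075 11 [0.6856 0.1507 0.0744]
stem 0.09 14 [0.6914 0.1495 0.0909]
stem 0.105 13 [0.6897 0.1512 0.1054]
stem 0.12 20 [0.6893 0.1522 0.12  ]
stem 0.135 22 [0.6919 0.1525 0.1347]
stem 0.15 29 [0.6928 0.1518 0.151 ]
```

View pics/c51.png

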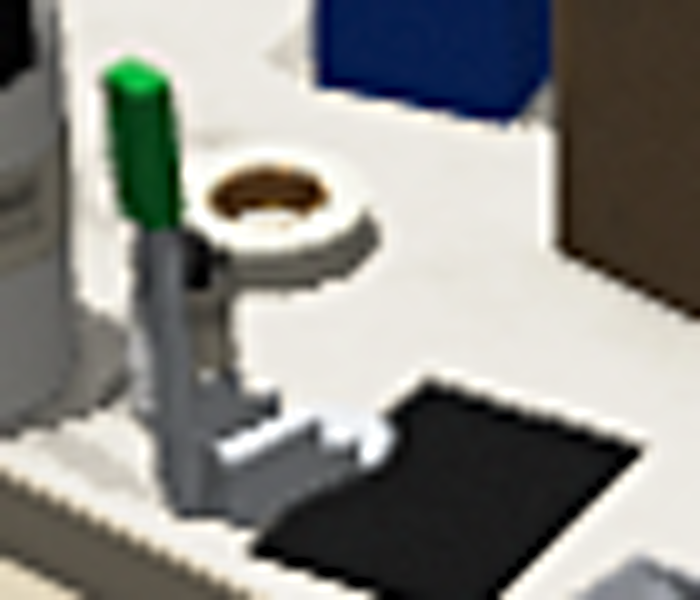

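View pics/c51t.png

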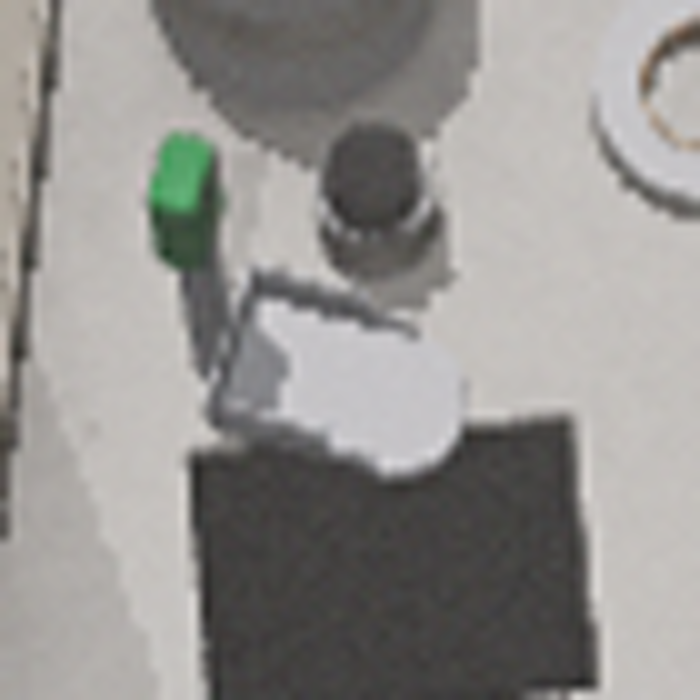

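```bash
python3 - <<'E'
from h import *
for n in ("scene","top"):
    r=shot(n);P=cloud(r);Q=P[(P[:,0]>.725)&(P[:,0]<.9)&(P[:,1]>.06)&(P[:,1]<.22)&(P[:,2]>.03)&(P[:,2]<.3)]
    for a in np.arange(.04,.24,.02):
        q=Q[abs(Q[:,2]-a)<.01]
        if len(q): print(n,round(a,2),len(q),q.min(0).round(3),q.max(0).round(3))
E
```

```text
scene 0.04 210 [0.725 0.11  0.03 ] [0.821 0.219 0.05 ]
scene 0.06 147 [0.725 0.091 0.05 ] [0.83  0.175 0.07 ]
scene 0.08 152 [0.754 0.106 0.07 ] [0.822 0.178 0.09 ]
scene 0.1 161 [0.755 0.103 0.09 ] [0.827 0.175 0.11 ]
scene 0.12 137 [0.753 0.101 0.111] [0.823 0.175 0.13 ]
scene 0.14 121 [0.758 0.103 0.13 ] [0.828 0.175 0.15 ]
scene 0.16 88 [0.768 0.136 0.15 ] [0.823 0.163 0.17 ]
scene 0.18 47 [0.78  0.134 0.17 ] [0.816 0.153 0.19 ]
scene 0.2 2 [0.798 0.151 0.191] [0.799 0.153 0.193]
top 0.04 123 [0.726 0.087 0.03 ] [0.794 0.219 0.05 ]
top 0.06 103 [0.725 0.087 0.05 ] [0.795 0.171 0.07 ]
top 0.08 64 [0.756 0.09  0.071] [0.795 0.172 0.09 ]
top 0.1 80 [0.757 0.09  0.09 ] [0.797 0.168 0.11 ]
top 0.12 81 [0.757 0.09  0.11 ] [0.804 0.173 0.13 ]
top 0.14 270 [0.758 0.092 0.13 ] [0.837 0.173 0.15 ]
top 0.16 221 [0.766 0.1   0.15 ] [0.829 0.166 0.17 ]
top 0.18 69 [0.779 0.113 0.17 ] [0.82  0.152 0.19 ]
top 0.2 159 [0.779 0.113 0.19 ] [0.818 0.151 0.201]
```

Request:
servo_tool(rows=[0,0,0,7,0.45,0,0,0,14,0.45,0,0,0,21,0.45,0,0,0,28,0.45,0,0,0,35,0.45,10,-20,0,42,0.45,20,-45,0,49,0.45,30,-75,0,56,0.45,40,-100,0,63,0.45,50,-130,0,71,0.45])

```text
time_s: 40.93
tool_pos: [0.6767, 0.1868, 0.2737]
tool_rot: [5.5, 90.0, 77.4]
force: [0.3, 0.4, 0.2]
grip_width: 0.0476
```

Request:
servo_tool(rows=[10,-20,0,0,0.45,20,-40,0,0,0.45,20,-42,0,0,0.45,20,-42,0,0,0.45,20,-42,0,0,0.45])

```text
time_s: 41.35
tool_pos: [0.6961, 0.1462, 0.2735]
tool_rot: [36.8, 89.9, 108.4]
force: [0.1, 0.0, -0.1]
grip_width: 0.0478
```

```bash
python3 - <<'E'
from h import *
o=get_obs();print(o["time_s"],o["tool_pos"],o["qpos"],o["grip_width"])
M=R.from_euler('xyz',o["tool_rot"],degrees=True).as_matrix();print("jaw",np.degrees(np.arctan2(M[1,2],M[0,2])))
r=shot("wrist","w52"); crop(r,200,180,440,360,"c52",3)
hsv=cv2.cvtColor(r["frame"],cv2.COLOR_BGR2HSV)
g=cv2.inRange(hsv,(45,80,20),(85,255,255))>0
P=cloud(r,g);print(len(P)); Q=P[P[:,2]>.145];print(Q.mean(0).round(4),Q.min(0).round(3),Q.max(0).round(3))
rc=cv2.minAreaRect((Q[:,:2]*1000).astype(np.float32));print(rc)
E
```

```text
41.35 [0.69613121 0.14620259 0.27352365] [-23.98151763  25.54532328  14.86939416  69.87742043  -6.44809345
  85.36795087  61.53727027] 0.04781813257867786
jaw 71.52321050815819
687
[0.6924 0.1492 0.1701] [0.643 0.102 0.145] [0.707 0.21  0.375]
((682.1690063476562, 150.3896942138672), (109.04814147949219, 48.016395568847656), 71.81361389160156)
```

View pics/w52.png

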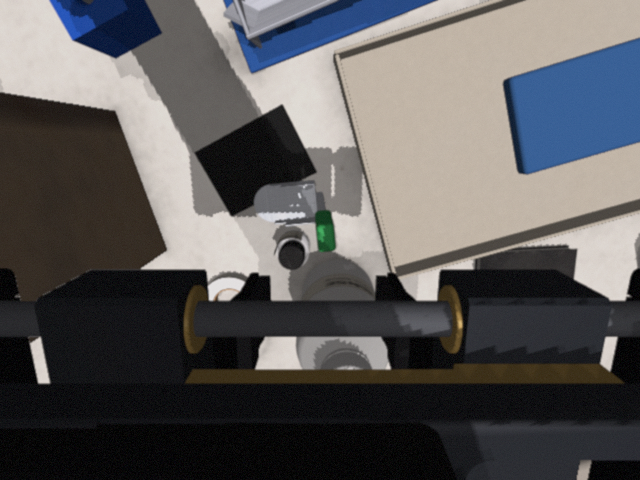

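```bash
python3 - <<'E'
from h import *
r=shot("wrist")
hsv=cv2.cvtColor(r["frame"],cv2.COLOR_BGR2HSV)
g=cv2.inRange(hsv,(45,80,20),(85,255,255))>0; k=np.zeros_like(g);k[200:262,305:345]=1;g&=k
P=cloud(r,g)
for lo,hi in((.10,.12),(.12,.14),(.14,.15),(.15,.165)):
    Q=P[(P[:,2]>lo)&(P[:,2]<hi)]
    if len(Q)>5: print(lo,len(Q),Q.mean(0).round(4),Q.min(0).round(3),Q.max(0).round(3))
Q=P[(P[:,2]>.15)&(P[:,2]<.165)];print(cv2.minAreaRect((Q[:,:2]*1000).astype(np.float32)))
crop(r,280,150,360,270,"c53",5)
E
```

```text
0.1 37 [0.6832 0.1506 0.1149] [0.682 0.145 0.108] [0.685 0.156 0.119]
0.12 97 [0.6843 0.1508 0.1298] [0.683 0.145 0.12 ] [0.687 0.157 0.14 ]
0.14 58 [0.6853 0.1512 0.1452] [0.684 0.146 0.14 ] [0.687 0.157 0.15 ]
0.15 459 [0.6953 0.1491 0.1533] [0.685 0.142 0.151] [0.707 0.157 0.156]
((695.874267578125, 148.99114990234375), (12.350550651550293, 21.46984100341797), 76.61138916015625)
```

View pics/c53.png

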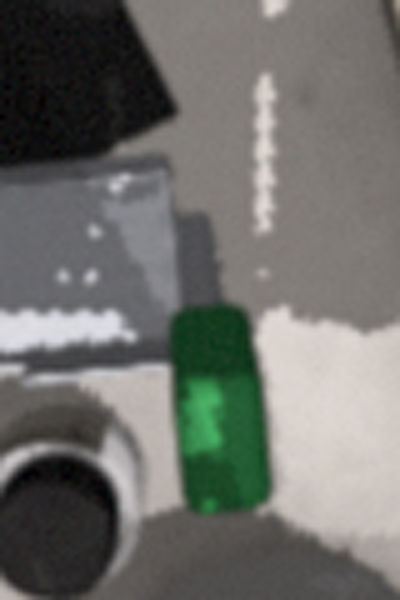

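Request:
servo_tool(rows=[-2,3,-20,5,0.45,-2,3,-55,5,0.45,-2,3,-90,5,0.45,-2,3,-120,5,0.45,-2,3,-142,5,0.45,-2,3,-146,5,0.45,-2,3,-146,5,0.45,-2,3,-146,5,0.95,-2,3,-146,5,0.95,-2,3,-146,5,0.95], force=25)

```text
time_s: 42.28
tool_pos: [0.6958, 0.1487, 0.1302]
tool_rot: [-60.3, 89.8, 16.2]
force: [0.8, -0.0, -0.4]
grip_width: 0.0351
```

Request:
servo_tool(rows=[0,0,0,0,0.95,0,0,0,0,0.95,0,0,0,0,0.95,0,0,20,0,0.95,0,0,50,0,0.95,-10,0,60,5,0.95,-30,-5,60,10,0.95,-50,-10,60,14,0.95,-66,-12,60,14,0.95,-70,-12,60,14,0.95], force=40)

```text
time_s: 43.12
tool_pos: [0.6223, 0.1355, 0.1877]
tool_rot: [82.1, 89.9, 172.5]
force: [1.2, -0.3, -1.0]
grip_width: 0.0136
```

```bash
python3 - <<'E'
from h import *
o=get_obs();print(o["time_s"],o["tool_pos"],o["force"],o["grip_width"])
M=R.from_euler('xyz',o["tool_rot"],degrees=True).as_matrix();print("jaw",np.degrees(np.arctan2(M[1,2],M[0,2])))
s=shot("scene","s54");crop(s,260,160,380,290,"c54",6); r=shot("wrist","w54")
E
```

```text
43.1167 [0.62232936 0.13548074 0.18774573] [ 1.21792512 -0.26239877 -1.03676955] 0.013574960975073568
jaw 90.4595832766606
```

View pics/c54.png

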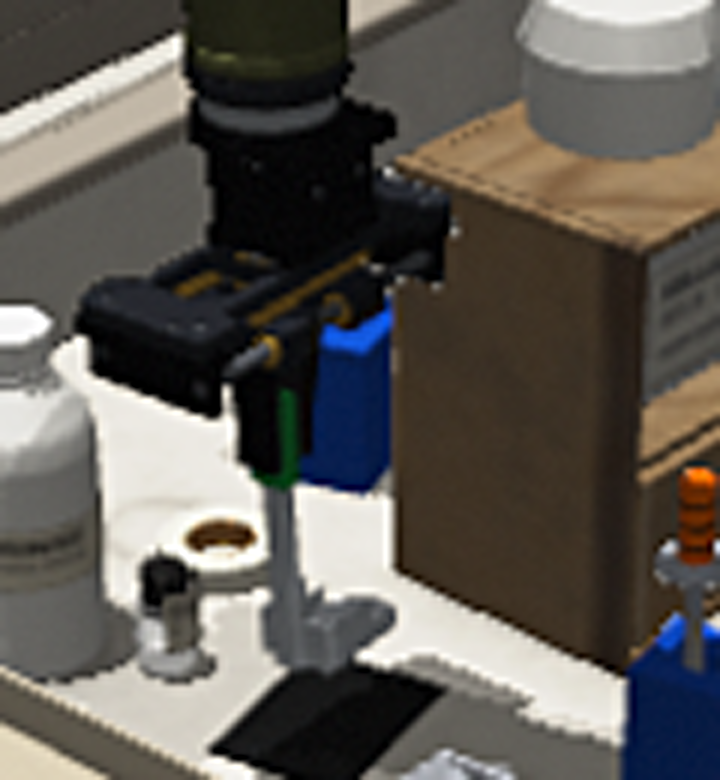

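View pics/w54.png

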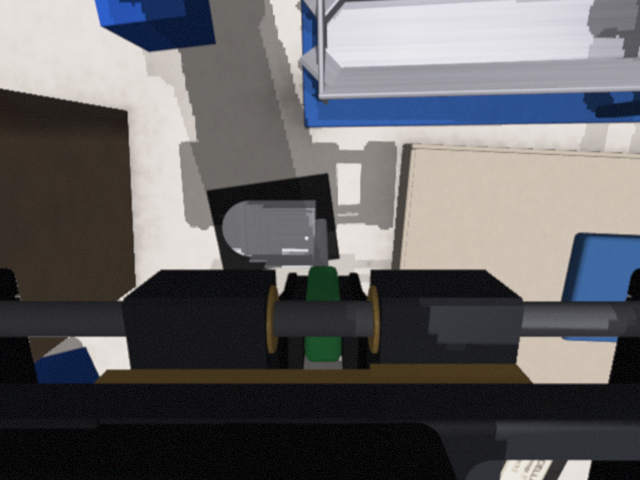

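Request:
servo_tool(rows=[0,-8,-25,0,0.95,0,-8,-45,0,0.95,0,-8,-52,0,0.95,0,-8,-56,0,0.95,0,-8,-60,0,0.95,0,-8,-60,0,0.95], force=15)

```text
time_s: 43.72
tool_pos: [0.6273, 0.1285, 0.1311]
tool_rot: [-83.5, 89.7, 7.0]
force: [-2.0, -0.8, 9.6]
grip_width: 0.0139
```

Request:
servo_tool(rows=[0,0,0,0,0.75,0,0,0,0,0.6,0,0,0,0,0.5,0,0,0,0,0.4,0,0,0,0,0.4,0,0,15,0,0.4,0,0,40,0,0.4,0,0,75,0,0.4,0,0,110,0,0.4,0,0,145,0,0.4])

```text
time_s: 44.55
tool_pos: [0.6241, 0.1281, 0.2738]
tool_rot: [97.4, 90.0, -172.1]
force: [-0.3, 0.0, 0.6]
grip_width: 0.0521
```

```bash
python3 - <<'E'
from h import *
o=get_obs();print(o["time_s"],o["tool_pos"],o["force"],o["grip_width"])
s=shot("scene","s55");crop(s,260,160,380,290,"c55",6); r=shot("wrist","w55")
E
```

```text
44.55 [0.62408888 0.12810181 0.27375508] [-0.29165258  0.03014114  0.59028555] 0.052109730921219614
```

View pics/c55.png

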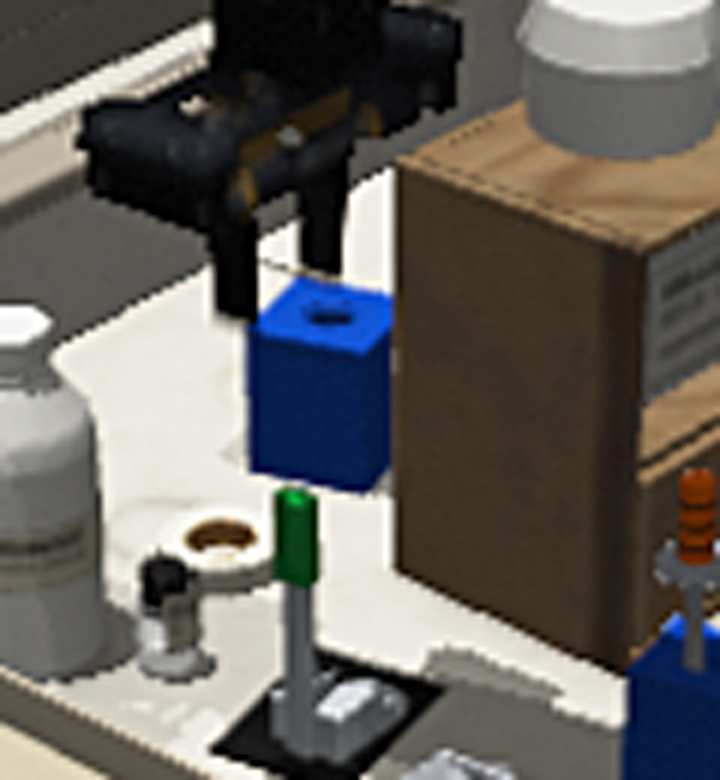

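View pics/w55.png

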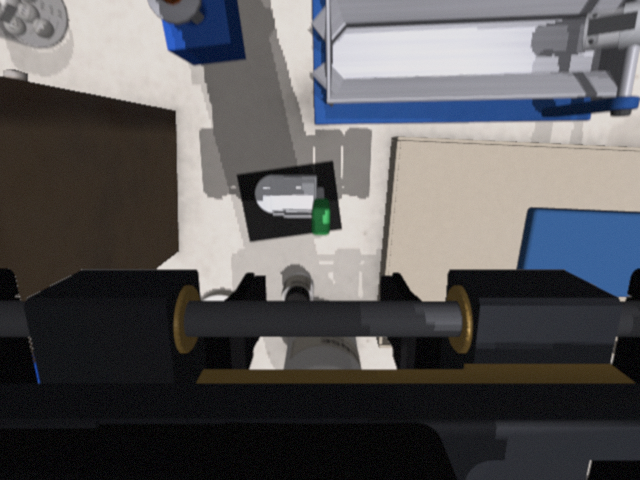

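Request:
servo_tool(rows=[0,35,10,0,0.4,0,75,20,0,0.4,0,115,20,0,0.4,0,155,20,0,0.4,0,195,20,0,0.4,0,220,20,0,0.4,0,220,20,0,0.4,0,220,20,0,0.4,0,220,20,0,0.4,0,220,20,0,0.4])

```text
time_s: 45.48
tool_pos: [0.6253, 0.3459, 0.2926]
tool_rot: [-159.1, 89.9, -68.8]
force: [0.8, -1.4, -0.0]
grip_width: 0.052
```

Request:
servo_tool(rows=[0,0,0,0,0.4,0,0,0,0,0.4,0,0,0,0,0.4,0,0,0,0,0.4,0,0,0,0,0.4,0,0,0,0,0.4,0,0,0,0,0.4,0,0,0,0,0.4,0,0,0,0,0.4,0,0,0,0,0.4])

```text
time_s: 46.32
tool_pos: [0.6245, 0.3482, 0.2926]
tool_rot: [-37.9, 90.0, 52.6]
force: [0.2, 0.1, 0.4]
grip_width: 0.0524
```

```bash
python3 - <<'E'
from h import *
o=get_obs();print(o["time_s"],o["tool_pos"],o["force"],o["joint_velocities"].round(1))
s=shot("scene","s56");crop(s,210,150,460,350,"c56",3.2); r=shot("top","t56"); crop(r,140,190,440,340,"c56t",2.6)
hsv=cv2.cvtColor(r["frame"],cv2.COLOR_BGR2HSV)
g=cv2.inRange(hsv,(45,80,30),(85,255,255))>0; g[:, :280]=0;g[:,325:]=0;g[:190]=0;g[255:]=0
P=cloud(r,g);Q=P[P[:,2]>.145];print("grip",Q.mean(0).round(4))
hs=cv2.cvtColor(s["frame"],cv2.COLOR_BGR2HSV);g=cv2.inRange(hs,(45,80,30),(85,255,255))>0; g[:,:260]=0;g[:,360:]=0
P=cloud(s,g)
for lo in (.105,.12,.135): 
    Q=P[(P[:,2]>lo)&(P[:,2]<lo+.015)]; print(lo,len(Q),Q.mean(0).round(4))
m=cv2.inRange(hsv,(5,150,100),(20,255,255))>0; m[:, :320]=0;m[:,360:]=0;m[:290]=0;m[330:]=0
P=cloud(r,m);print("rod top",P.mean(0).round(3))
for n in ["amber_bottle","small_bottle","label_tape"]:
    for c in cut_out(n,r)[:2]:
        P=cloud(r,c["pixels"]);print(n,round(c["score"],2),np.round(np.median(P,0),3))
E
```

```text
46.3167 [0.62448643 0.34817535 0.29257576] [0.15594642 0.09965167 0.36864244] [ 0.1  0.   0.1 -0.   0.   0.1  0.1]
grip [0.6153 0.1289 0.1574]
0.105 27 [0.6125 0.1309 0.1131]
0.12 33 [0.6116 0.1331 0.1284]
0.135 30 [0.6117 0.1325 0.1437]
rod top [0.457 0.023 0.174]
amber_bottle 0.62 [0.474 0.495 0.071]
small_bottle 0.52 [0.719 0.103 0.054]
label_tape 0.93 [0.765 0.013 0.018]
label_tape 0.65 [0.463 0.433 0.139]
```

View pics/c56.png

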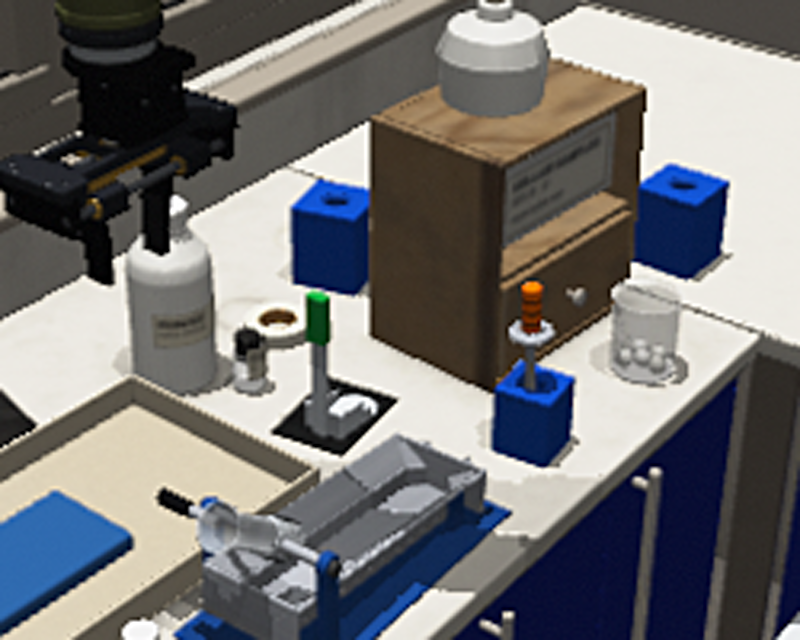

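View pics/c56t.png

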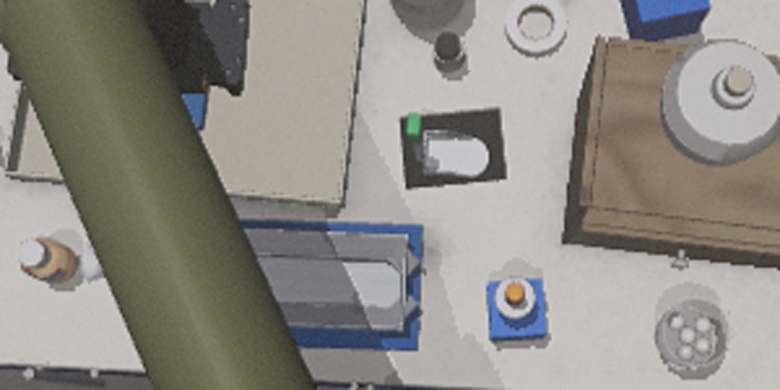

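Everything is in place, so I'm handing in the job.

```bash
python3 -c "
from cell import *
print(sign_off())"
```

```text
the job is handed in; nothing more can be done
None
```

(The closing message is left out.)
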